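# Block the beam ports and hang the warning tags

## Robot

A 6-joint arm with a two-finger parallel gripper is mounted at the origin on the work surface. World frame = base frame: x ahead of the robot, y to its left, z up, the work surface at z = 0. Lengths are in m, angles in rad, forces in N, time in s.
With the tool pointing down it reaches from about 0.275 to 0.875 m from the base axis. Payload 12.5 kg.
Tool frame: the origin (TCP) lies midway between the tips of the shut fingers; the grasp point (between the pads) lies 19 mm behind it (robot.grip_depth is the distance from the TCP to the grasp point, in m); z points along the fingers, y is the direction in which the jaws open and shut (so a half turn about z gives the same grasp; the last joint's range is limited). The gripper opens to 85 mm and grips with 20 to 120 N. Pads are 22 mm wide; open, the fingers measure 114 mm over their backs; the gripper's body (76 mm by 85 mm) begins 54 mm behind the grasp point. The pads swing forward as they close: fully open they stand 13 mm farther back than shut.
Start: joints at [-1.216, 0.351, 1.652, -0, 1.139, -0.085], TCP at [0.234, -0.498, 0.204] pointing down, gripper open.
Joint ranges: [-2.75, 2.75], [-0.79, 2.1], [0.01, 2.65], [-1.57, 4.71], [0.07, 3.14], [-2.87, 2.87]. Speed limits (rad/s): [2.22, 2.22, 2.79, 3.14, 3.14, 3.14].

## Interface

Orientations are given as a unit quaternion [x, y, z, w].
In Python, from cell import monitor, viewer, close_job, robot gives the robot as it stands. The module is installed in compiled form; this text tells all that it offers.
- The arm moves only by the tool servo_tool, never from a script. Its argument "increments" is a list of rows, each a list of 7 numbers: the opening, from 0 (shut) to 1 (fully open), then the shift along the tool's x, y, z scaled (see below), then the turn, a rotation vector about the tool's x, y, z scaled (see below). A call has 1 to 12 rows; each row is the pose to reach, as a shift and turn from the pose commanded when the call began, along the tool's axes at that moment; what a row does not reach only later rows make up. The controller multiplies each number of a shift by 0.15 m and each number of a turn by pi/2 rad. A row lasts 1/12 s, in which the tool goes at most 41.7 mm and 7.16 degrees, less where a joint would pass 70% of its speed; a pose out of reach is approached as far as the arm can. A call with a number of a shift or a turn outside -1 to 1 is refused whole. A call with a gripper value outside its range is refused whole. The fingers move at their own pace and stop on an object; the grip force is fixed at half the most. Time passes only in rows, so rows that repeat a pose let the fingers close. It gives the time, the measured TCP pose, the force and the opening at its end, in the units of the state.
- monitor.observe(): the state, without advancing time (a new reading comes with each control period).
- viewer.read_camera(name): name is "side" or "top" or "wrist"; returns a dict with "pixels" (384x512x3 uint8, blue, green, red), "fx", "fy", "cx", "cy" (pixels), "xyz" and "attitude" of the camera in the world. Camera axes: x right, y up, looking along -z (the intrinsics and any distortion apply to the point x, -y, -z); pixel columns grow to the right and rows downward; lengths in m; the calibration is good to about 2 mm. A picture is of the moment at which its call begins. There is no depth.
- close_job(): hands the job in, once; it reports no verdict.
The state is a dict: "time": time; "joints": joint angles; "qvel": joint speeds; "joint_efforts": joint torques, N m; "ee_pos": TCP position; "tool_rot": TCP orientation; "wrist_force": force on the tool from outside, world axes, zero at the start; "torque": the same for the moment, N m; "finger_gap": opening from 0.0 (shut) to 1.0 (fully open).
Only numpy, scipy, OpenCV 4.12 (cv2) and the standard library are available. Lean on these libraries where they do the work, as an engineer would, in place of code of your own. Each camera call takes 0.05 s, during which the arm holds its last target.

## Task

Make the laser bench safe for the night: slide every loose beam-block plate into a slot of its own in the shutter housing, front edge first and gently home until it meets the stop. Then take every warning tag out of its foot and hang it by its window on a hook of its own on the tag rail, with the marked (triangle) face pointing outward, away from the bar. Do not knock over the mirror, lens or detector.

Things in the scene. Friction and masses are not known exactly. Their poses are not given: they have to be found in the camera images.
- housing: Fixed shutter housing: low black-topped aluminium box 237 wide, 108 deep, 40 mm high, three slots open at its front. Origin: on the bench, middle of the mouth; x into the slots, z up. Slots centred at y = -75, 0 and 75 mm, 63 wide, 11 mm high, floored by the bench itself, roofed from 20 mm behind the mouth (roof 11 to 40 mm high); walls 12 mm thick, wedge-shaped front ends 4 mm behind the mouth line, full width by 10 mm.
- stop: Stop bar that crosses all three slots inside the housing. Origin on the bench at the middle of its front face; axes as the housing's. Adjusted differently from day to day, 50 to 68 mm behind the mouth, and hidden under the roof: feel for it. Firm, but not to be pushed harder than 60 N.
- block0_grip (a point): Centre of the upright fin of a beam-block plate (may be absent): black slab 100 long (x) x 60 wide (y) x 8 mm thick, 130 to 210 g, lying on the bench; aluminium fin on its rear end, 26 mm long (x), 10 thick (y), from 8 to 46 mm above the underside. This point: 29 mm above the underside, 85 mm behind the front edge. x points to the front edge, which enters the slot first; z up.
- block0_tip (a point): Middle of the front edge of that plate, 4 mm above its underside; same axes.
- block1_grip (a point): Centre of the upright fin of a beam-block plate (may be absent): black slab 100 long (x) x 60 wide (y) x 8 mm thick, 130 to 210 g, lying on the bench; aluminium fin on its rear end, 26 mm long (x), 10 thick (y), from 8 to 46 mm above the underside. This point: 29 mm above the underside, 85 mm behind the front edge. x points to the front edge, which enters the slot first; z up.
- block1_tip (a point): Middle of the front edge of that plate, 4 mm above its underside; same axes.
- block2_grip (a point): Centre of the upright fin of a beam-block plate (may be absent): black slab 100 long (x) x 60 wide (y) x 8 mm thick, 130 to 210 g, lying on the bench; aluminium fin on its rear end, 26 mm long (x), 10 thick (y), from 8 to 46 mm above the underside. This point: 29 mm above the underside, 85 mm behind the front edge. x points to the front edge, which enters the slot first; z up.
- block2_tip (a point): Middle of the front edge of that plate, 4 mm above its underside; same axes.
- tag0_grip (a point): Centre of the top bar of a warning tag (may be absent): stiff aluminium plate 60 wide (y) x 6 thick (x) x 118 mm tall (z), 70 to 120 g. Point 103 mm above its bottom edge. Its -x face is marked (white panel, black triangle), +x face bare metal. Lower 60 mm solid; at 60 to 88 mm a window 36 mm wide; at 88 to 118 mm the plain top bar to hold it by.
- tag0_hang (a point): Middle of the upper edge of that tag's window, 88 mm above its bottom edge: it rests on the hook. Axes as the tag's. The tag starts upright, turned any way, in a round grey foot fixed to the bench (80 mm across, 32 mm high; its open-topped slot 8.4 mm wide, 24 mm deep), bottom edge 8 mm above the bench.
- tag0_out (a point): A point in the air 100 mm straight out from the marked face, level with the window's upper edge: shows which way the marked face points.
- tag1_grip (a point): Centre of the top bar of a warning tag (may be absent): stiff aluminium plate 60 wide (y) x 6 thick (x) x 118 mm tall (z), 70 to 120 g. Point 103 mm above its bottom edge. Its -x face is marked (white panel, black triangle), +x face bare metal. Lower 60 mm solid; at 60 to 88 mm a window 36 mm wide; at 88 to 118 mm the plain top bar to hold it by.
- tag1_hang (a point): Middle of the upper edge of that tag's window, 88 mm above its bottom edge: it rests on the hook. Axes as the tag's. The tag starts upright, turned any way, in a round grey foot fixed to the bench (80 mm across, 32 mm high; its open-topped slot 8.4 mm wide, 24 mm deep), bottom edge 8 mm above the bench.
- tag1_out (a point): A point in the air 100 mm straight out from the marked face, level with the window's upper edge: shows which way the marked face points.
- tag2_grip (a point): Centre of the top bar of a warning tag (may be absent): stiff aluminium plate 60 wide (y) x 6 thick (x) x 118 mm tall (z), 70 to 120 g. Point 103 mm above its bottom edge. Its -x face is marked (white panel, black triangle), +x face bare metal. Lower 60 mm solid; at 60 to 88 mm a window 36 mm wide; at 88 to 118 mm the plain top bar to hold it by.
- tag2_hang (a point): Middle of the upper edge of that tag's window, 88 mm above its bottom edge: it rests on the hook. Axes as the tag's. The tag starts upright, turned any way, in a round grey foot fixed to the bench (80 mm across, 32 mm high; its open-topped slot 8.4 mm wide, 24 mm deep), bottom edge 8 mm above the bench.
- tag2_out (a point): A point in the air 100 mm straight out from the marked face, level with the window's upper edge: shows which way the marked face points.
- rail: Tag rail fixed to the bench: an aluminium bar 240 mm long (along its y) on two posts, bar top 130 mm above the bench, with three flat steel hooks 85 mm apart that point outward, along the rail's -x. Origin on the bench under the bar. Nothing of it stands higher than the hooks' upturned ends (140 mm).
- hook0 (a point): Hook 0: middle of the top of its flat strap, 130 mm above the bench. The strap is 16 mm wide (y), 6 mm thick, and runs 27 mm either way along x from this point: to the bar (+x), and to a 6 mm thick end that turns up 10 mm above the strap (-x). Axes as the rail's: outward is -x.
- hook1 (a point): Hook 1: middle of the top of its flat strap, 130 mm above the bench. The strap is 16 mm wide (y), 6 mm thick, and runs 27 mm either way along x from this point: to the bar (+x), and to a 6 mm thick end that turns up 10 mm above the strap (-x). Axes as the rail's: outward is -x.
- hook2 (a point): Hook 2: middle of the top of its flat strap, 130 mm above the bench. The strap is 16 mm wide (y), 6 mm thick, and runs 27 mm either way along x from this point: to the bar (+x), and to a 6 mm thick end that turns up 10 mm above the strap (-x). Axes as the rail's: outward is -x.
- mirror: Mirror in a square black mount on a post with a forked base, about 120 mm tall, 0.4 kg, loose, between the housing and the rail. Origin under the post; z up. Leave it standing.
- detector: Black detector box on a post with a forked base, about 126 mm tall, loose, right of the housing. Origin under the post; z up. Leave it standing.
- lens: Round lens mount on a post with a forked base, about 124 mm tall, loose, behind. Origin under the post; z up. Leave it standing.
Not all that is in view belongs to the job. Leave any green or orange look-alike of the part that bears block2_grip alone.

How it is judged:
By the outcome, as a careful person would: the job done as asked, in the order asked, and still so for the second after the job is handed in, with the robot touching nothing.
Of block0, block1, block2 only 2 to 3 are there at a start; the rules pass over those that are not, and their reading is None.
Of tag0, tag1, tag2 only 2 to 3 are there at a start; the rules pass over those that are not, and their reading is None.
At some moment in a run one of block0, block1, block2 may be knocked a few centimetres aside while the robot is not near it.
It also fails if it takes over 210 s, if anything falls off the work surface, if the arm or the gripper's body presses on something with over 40 N, if the wrist force passes 120 N, or if a joint passes its speed limit or range.

## Working session

There is one attempt and no reset: what is moved stays moved. The work goes in short steps, Python scripts to look and compute and a tool call to move; the robot and the scene stay as the last step left them, time stands still between calls to the robot, and variables do not carry over. Pictures are saved under pics/ and viewed, and the job is handed in when it is done.

Besides the shell and the picture viewer there is one more tool, called after "Emit:" as a command line: name --pt "numbers of a row" for each row, then --argument value for the rest. servo_tool: Moves the arm, as the interface text tells. Shifts and turns lie within -1 to 1; 1 stands for 0.15 m of shift or pi/2 rad of turn. Its arguments: {"type":"object","properties":{"increments":{"type":"array"}},"required":["increments"]}

```bash
mkdir -p pics; ls
python3 - <<'E'
from cell import monitor, viewer, robot
import cv2, numpy as np
s=monitor.observe(); print(s)
print(robot.grip_depth)
for n in ("side","top","wrist"):
    c=viewer.read_camera(n)
    print(n,{k:v for k,v in c.items() if k!='pixels'})
    cv2.imwrite(f"pics/{n}0.png",c['pixels'])
E
```

```text
pics
{'time': 0.0, 'joints': array([-1.21560232e+00,  3.51273854e-01,  1.65241498e+00,  3.06627398e-05,
        1.13908941e+00, -8.46096041e-02]), 'qvel': array([ 4.15970340e-04,  7.26706315e-04, -1.39690071e-04,  9.75110570e-04,
        9.93789588e-04, -5.26614648e-05]), 'joint_efforts': array([-9.62665617e-04, -5.06110740e+01, -2.91411245e+01, -1.11893878e-04,
        4.55981120e-03, -1.13835375e-05]), 'ee_pos': array([ 0.23407047, -0.49731233,  0.2035413 ]), 'tool_rot': array([ 9.75920103e-01,  2.18127486e-01, -6.61622080e-05, -5.89254604e-04]), 'wrist_force': array([-0.39289293,  0.61843907,  0.59034706]), 'torque': array([-0.00663797, -0.03993115,  0.06164412]), 'finger_gap': 0.9988237390995909}
0.0187
side {'fx': 392.94319287115235, 'fy': 392.94319287115235, 'cx': 258.37225937328304, 'cy': 193.27617180564144, 'xyz': array([0.25222862, 0.67037151, 0.87862307]), 'attitude': array([-0.07532009,  0.36835519,  0.91214947, -0.1631707 ])}
top {'fx': 376.53708434830816, 'fy': 376.53708434830816, 'cx': 258.1291602340423, 'cy': 190.63612406672868, 'xyz': array([ 0.38104308, -0.02978846,  1.2441831 ]), 'attitude': array([ 0.04767983, -0.04400603, -0.69838908,  0.71277121])}
wrist {'fx': 329.0373933315773, 'fy': 329.0373933315773, 'cx': 255.80414656599078, 'cy': 196.52774443901504, 'xyz': array([ 0.31134542, -0.46142079,  0.37398619]), 'attitude': array([-0.13976414,  0.08980995, -0.52857105,  0.83247391])}
```

Run:
```python
import cv2
for n in ("side","top","wrist"):
    a=cv2.imread(f"pics/{n}0.png"); cv2.imwrite(f"pics/{n}0b.png",cv2.resize(a,(800,600),interpolation=cv2.INTER_CUBIC))
```

```text
(no output)
```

View pics/top0b.png

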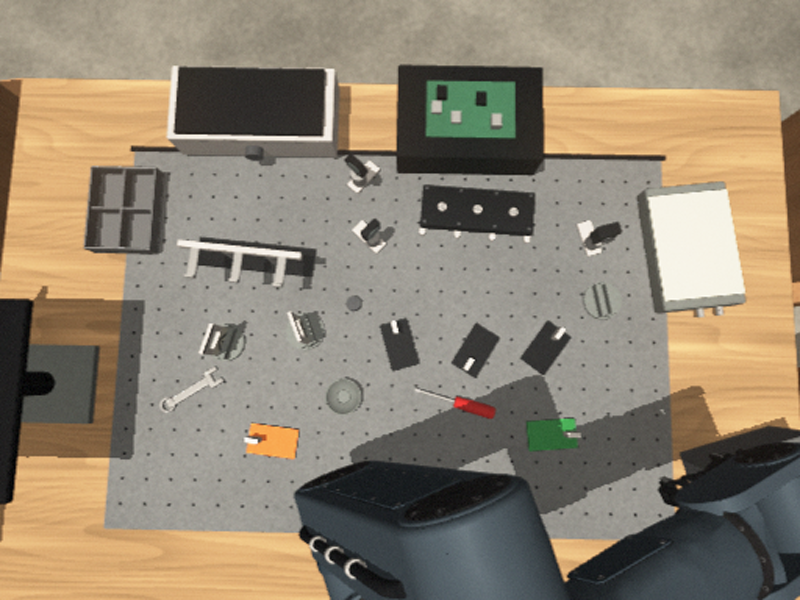

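View pics/side0b.png

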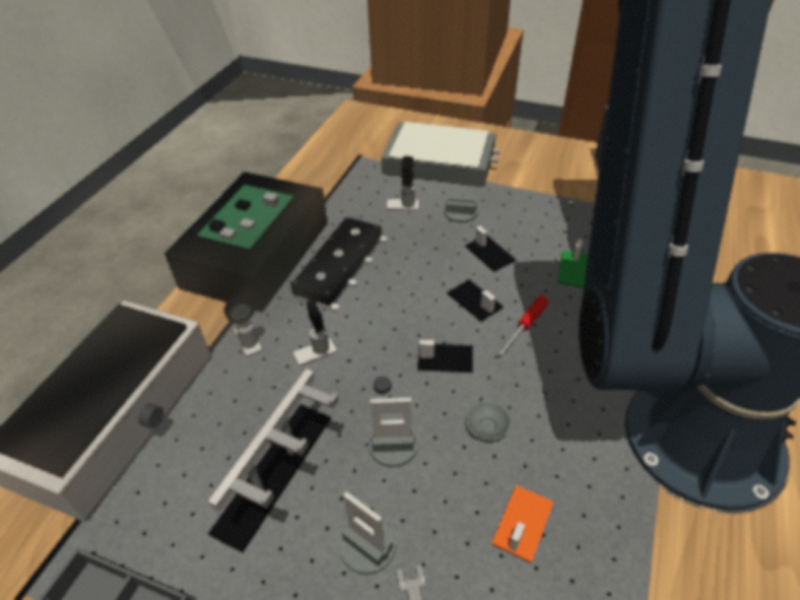

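View pics/wrist0b.png

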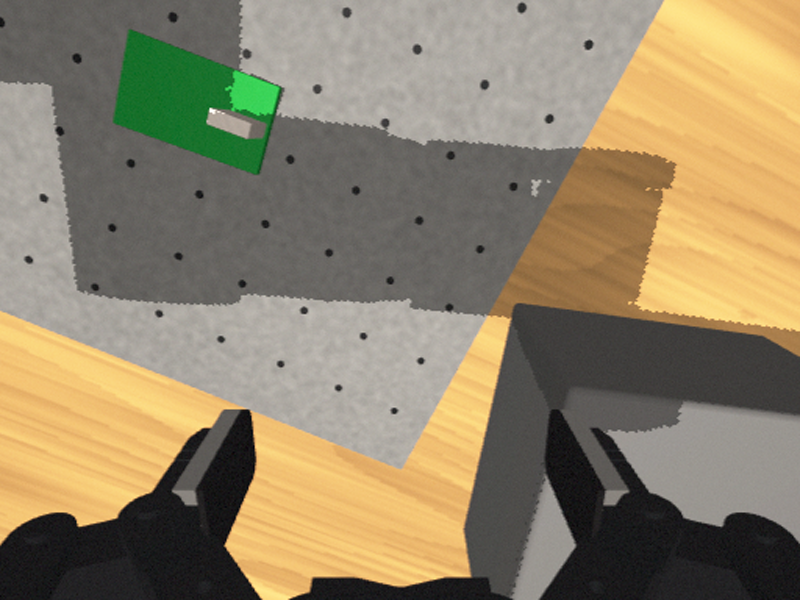

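Top view: three black plates (≈400,345; 475,350; 545,347 in the 800 px picture), two tags in feet (≈215,340; 305,325), an empty foot (600,300), the housing (478,210) and the rail (245,250). Side confirms it. Next: helpers and first measurements.

```bash
cat > h.py <<'E'
import cv2, numpy as np
from scipy.spatial.transform import Rotation as R
from cell import monitor, viewer, robot
def cam(n,save=None):
    c=viewer.read_camera(n)
    if save: cv2.imwrite(f"pics/{save}.png",c['pixels'])
    return c
def ray(c,uv):
    uv=np.atleast_2d(np.asarray(uv,float))
    d=np.c_[(uv[:,0]-c['cx'])/c['fx'],-(uv[:,1]-c['cy'])/c['fy'],-np.ones(len(uv))]
    return R.from_quat(c['attitude']).apply(d)
def onz(c,uv,z):
    d=ray(c,uv); o=c['xyz']; t=(z-o[2])/d[:,2]
    return o+d*t[:,None]
def proj(c,P):
    p=R.from_quat(c['attitude']).inv().apply(np.atleast_2d(P)-c['xyz'])
    return np.c_[c['cx']+c['fx']*p[:,0]/-p[:,2], c['cy']-c['fy']*p[:,1]/-p[:,2]]
def crop(c,u0,v0,u1,v1,name,k=None):
    a=c['pixels'][v0:v1,u0:u1]; k=k or min(800/(u1-u0),600/(v1-v0))
    cv2.imwrite(f"pics/{name}.png",cv2.resize(a,None,fx=k,fy=k,interpolation=cv2.INTER_CUBIC))
def tri(c1,uv1,c2,uv2):
    d1=ray(c1,uv1)[0];d2=ray(c2,uv2)[0]
    d1/=np.linalg.norm(d1);d2/=np.linalg.norm(d2)
    A=np.c_[d1,-d2]; t=np.linalg.lstsq(A,c2['xyz']-c1['xyz'],rcond=None)[0]
    a=c1['xyz']+d1*t[0];b=c2['xyz']+d2*t[1]
    return (a+b)/2,np.linalg.norm(a-b)
def toolyaw():
    s=monitor.observe(); r=R.from_quat(s['tool_rot']).as_matrix()
    return s['ee_pos'],r
def move(target,yaw=None,tilt=True):
    """numbers for the move: target TCP pos, yaw = world angle of tool x (tool down)"""
    p,r=toolyaw()
    d=r.T@(np.asarray(target)-p)/0.15
    cur=np.arctan2(r[1,0],r[0,0])
    if yaw is None: yaw=cur
    g=np.c_[[np.cos(yaw),np.sin(yaw),0],[np.sin(yaw),-np.cos(yaw),0],[0,0,-1]]
    rv=R.from_matrix(r.T@g).as_rotvec()/(np.pi/2)
    print("tcp",p.round(4),"yaw",round(np.degrees(cur),2),"-> shift",d.round(3),"turn",rv.round(3))
E
python3 - <<'E'
from h import *
c=cam("top"); a=c['pixels']
g=a.max(axis=2)
m=((g<60)).astype(np.uint8)
n,l,st,ce=cv2.connectedComponentsWithStats(m)
for i in range(1,n):
    if 150<st[i,4]<4000:
        cs=max(cv2.findContours((l==i).astype(np.uint8),cv2.RETR_EXTERNAL,cv2.CHAIN_APPROX_NONE)[0],key=len)
        r=cv2.minAreaRect(cs); print(i,st[i],ce[i].round(1),[np.round(x,1) for x in r], onz(c,ce[i],0.008).round(3))
crop(c,230,180,380,250,"t1",5.3); crop(c,255,110,350,160,"t2",8); crop(c,110,145,210,235,"t3",6.6)
E
```

```text
2 [ 112   44   95   43 3911] [159.5  64.9] [array([159.,  65.]), array([42., 94.]), np.float64(90.0)] [[0.975 0.329 0.008]]
12 [ 269  119   73   32 1759] [305.4 134.5] [array([305.6, 134.5]), array([71.9, 27.3]), np.float64(4.1)] [[ 0.736 -0.177  0.008]]
28 [128 153  74  24 300] [181.2 164.5] [array([163.7, 163.3]), array([73.5, 16.5]), np.float64(8.1)] [[0.625 0.237 0.008]]
31 [127 161  21  11 175] [136.9 165.8] [array([137.3, 165.6]), array([20.3,  8.9]), np.float64(6.3)] [[0.618 0.386 0.008]]
32 [155 163  21  12 158] [164.4 168.8] [array([165.2, 168.4]), array([20.6,  9.2]), np.float64(7.1)] [[0.61  0.293 0.008]]
33 [   0  192   35  130 2185] [  9.5 246. ] [array([ 17. , 256.5]), array([129.,  34.]), np.float64(90.0)] [[0.344 0.784 0.008]]
36 [334 206  31  33 462] [347.9 223.1] [array([348.6, 222.3]), array([17.7, 29.1]), np.float64(35.5)] [[ 0.441 -0.318  0.008]]
38 [290 208  29  33 414] [304.6 222.8] [array([303.8, 223.9]), array([17.2, 29.3]), np.float64(31.6)] [[ 0.439 -0.176  0.008]]
115 [192 336  69  48 821] [229.3 362.6] [array([225.4, 361. ]), array([79.9, 15.8]), np.float64(31.0)] [[-0.001  0.057  0.008]]
```

View pics/t1.png

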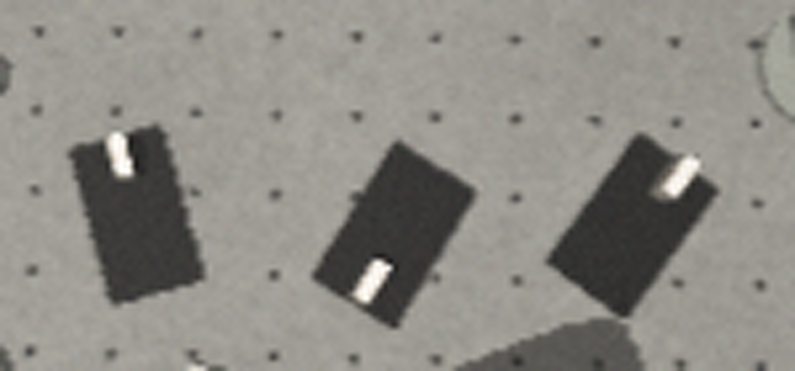

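View pics/t2.png

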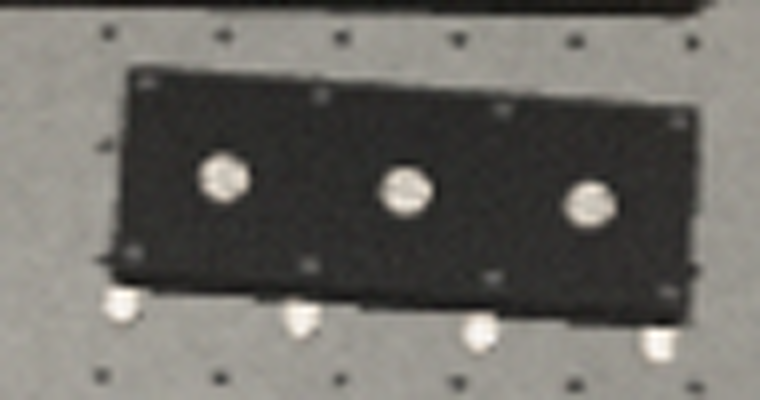

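View pics/t3.png

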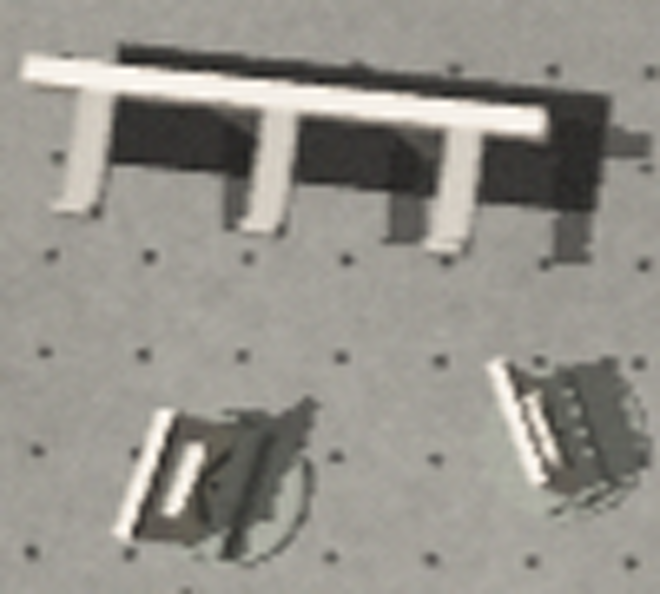

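```bash
python3 - <<'E'
from h import *
c=cam("top"); s=cam("side","side1")
def cr(pts,off,k): return np.array(pts)/k+np.array(off)-0.5+0.5/k
# housing back corners
hb=onz(c,cr([(128,68),(698,104)],(255,110),8),0.040); print("house back",hb.round(4),np.linalg.norm(hb[0]-hb[1]))
print("ends",onz(c,cr([(121,305),(301,320),(479,333),(659,346)],(255,110),8),0.04).round(4))
# blocks corners z=.008
B={'L':[(118,305),(205,277),(160,125),(70,150)],'M':[(395,327),(476,190),(397,140),(312,277)],'R':[(626,318),(718,190),(640,133),(546,262)]}
for k,v in B.items():
    w=onz(c,cr(v,(230,180),5.3),.008); print(k,w[:,:2].round(4).tolist(),"c",w.mean(0).round(4))
# rail hooks end tip z=.14 and bar z=.13
print("bar",onz(c,cr([(20,68),(545,122)],(110,145),6.6),.13).round(4))
print("hookends",onz(c,cr([(70,210),(262,230),(444,248)],(110,145),6.6),.14).round(4))
print("tags top",onz(c,cr([(165,410),(122,536),(495,360),(540,484)],(110,145),6.6),.126).round(4))
P=[onz(c,cr([(143,473),(517,422)],(110,145),6.6),.1)[i] for i in (0,1)]
u=proj(s,P); print(u)
for i,q in enumerate(u): 
    x,y=int(q[0]),int(q[1]); crop(s,x-40,y-40,x+40,y+40,f"tag{i}s",6)
E
cd pics; python3 -c "
import cv2,numpy as np
cv2.imwrite('tags.png',np.hstack([cv2.resize(cv2.imread('tag0s.png'),(400,400)),cv2.resize(cv2.imread('tag1s.png'),(400,400))]))"
```

```text
house back [[ 0.781  -0.058   0.04  ]
 [ 0.7702 -0.2933  0.04  ]] 0.23556755511013175
ends [[ 0.6806 -0.0568  0.04  ]
 [ 0.6758 -0.1305  0.04  ]
 [ 0.6718 -0.2032  0.04  ]
 [ 0.6678 -0.2766  0.04  ]]
L [[0.3891, -0.0044], [0.4073, -0.0576], [0.5007, -0.028], [0.484, 0.0276]] c [ 0.4453 -0.0156  0.008 ]
M [[0.3792, -0.1747], [0.4643, -0.2244], [0.4943, -0.1753], [0.4086, -0.1234]] c [ 0.4366 -0.1745  0.008 ]
R [[0.3876, -0.3163], [0.4673, -0.374], [0.5017, -0.3261], [0.4208, -0.2674]] c [ 0.4444 -0.321   0.008 ]
bar [[0.6266 0.4201 0.13  ]
 [0.6062 0.1781 0.13  ]]
hookends [[0.5595 0.3888 0.14  ]
 [0.5521 0.3016 0.14  ]
 [0.5456 0.2192 0.14  ]]
tags top [[0.4712 0.3449 0.126 ]
 [0.4141 0.3607 0.126 ]
 [0.4969 0.1968 0.126 ]
 [0.4413 0.1739 0.126 ]]
[[230.61082658 333.22518864]
 [249.10644829 263.4672622 ]]
```

View pics/tags.png

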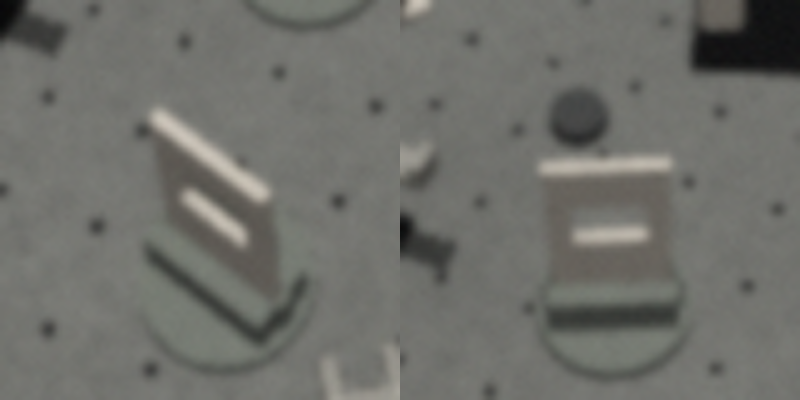

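Run:
```python
from h import *
move((0.51,-0.17,0.30),0)
c=cam("wrist"); print(R.from_quat(c['attitude']).apply([0,0,-1]))
```

```text
tcp [ 0.2341 -0.4975  0.2039] yaw 25.2 -> shift [ 2.594 -1.193 -0.64 ] turn [-0.    0.    0.28]
[-0.29706335 -0.13834185 -0.94478299]
```

Emit:
servo_tool --pt "0.5 0.25 -0.1 -0.15 0 0 0" --pt "0.5 0.5 -0.2 -0.3 0 0 0" --pt "0.5 0.75 -0.35 -0.45 0 0 0" --pt "0.5 1 -0.45 -0.6 0 0 0" --pt "0.5 1 -0.45 -0.64 0 0 0"

```text
time: 0.77
ee_pos: [0.3429, -0.3702, 0.3017]
tool_rot: [0.976, 0.219, 0.001, 0.0]
wrist_force: [0.9, -0.4, -0.2]
finger_gap: 0.499
```

Emit:
servo_tool --pt "0.5 0.25 -0.1 0 0 0 0" --pt "0.5 0.5 -0.2 0 0 0 0" --pt "0.5 0.75 -0.35 0 0 0 0" --pt "0.5 1 -0.45 0 0 0 0" --pt "0.5 1 -0.45 0 0 0 0"

```text
time: 1.18
ee_pos: [0.4513, -0.2431, 0.3002]
tool_rot: [0.975, 0.22, 0.001, -0.0]
wrist_force: [0.6, -0.1, 0.1]
finger_gap: 0.499
```

Emit:
servo_tool --pt "0.5 0.2 -0.1 0 0 0 0.06" --pt "0.5 0.4 -0.2 0 0 0 0.12" --pt "0.5 0.59 -0.29 0 0 0 0.2" --pt "0.5 0.59 -0.29 0 0 0 0.28" --pt "0.5 0.59 -0.29 0 0 0 0.28"

```text
time: 1.6
ee_pos: [0.5102, -0.1698, 0.2998]
tool_rot: [1.0, -0.002, -0.0, -0.0]
wrist_force: [-0.5, -0.2, -0.5]
finger_gap: 0.5
```

Run:
```python
from h import *
s=monitor.observe();print(s['time'],s['ee_pos'],s['wrist_force'])
c=cam("wrist","w1"); crop(c,0,0,512,384,"w1b")
np.save("w1.npy",c,allow_pickle=True)
```

```text
1.6 [ 0.51022278 -0.16975647  0.29984867] [-0.49621225 -0.24449929 -0.45189112]
```

View pics/w1b.png

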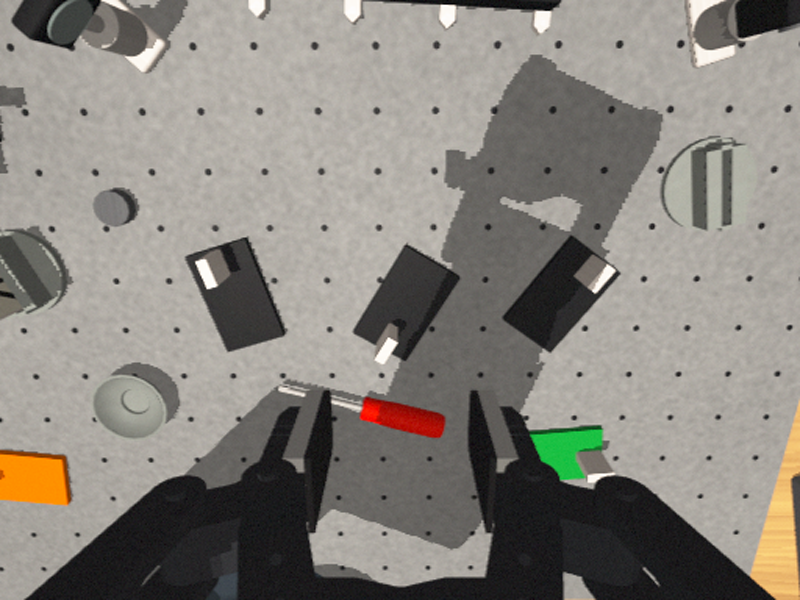

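Wrist view shows the three plates around (235,295), (405,300), (560,295), and the wall ends of the housing at the top edge (257–542, ~15). Measuring plates.

```bash
cat >> h.py <<'E'
def plates(c,rng=None,verbose=True):
    """black slabs (z=.008 top) by quad fit with minAreaRect of ground-projected contour; fin tops at z=.046"""
    a=c['pixels']; 
    m=(a.max(axis=2)<62).astype(np.uint8)
    out=[]
    n,l,st,ce=cv2.connectedComponentsWithStats(m)
    for i in range(1,n):
        x,y,w,h,A=st[i]
        if A<900 or A>15000: continue
        cs=max(cv2.findContours((l==i).astype(np.uint8),cv2.RETR_EXTERNAL,cv2.CHAIN_APPROX_NONE)[0],key=len)[:,0,:]
        w=onz(c,cs,.008)[:,:2]
        r=cv2.minAreaRect((w*1000).astype(np.float32))
        if not(45<min(r[1])<80 and 85<max(r[1])<120): continue
        out.append((i,ce[i].round(1),np.round(r[0],1),np.round(r[1],1),round(r[2],1)))
        if verbose: print(*out[-1])
    return out
def fins(c,thr=190,zt=.046):
    a=c['pixels'];m=((a.min(axis=2)>thr)).astype(np.uint8)
    n,l,st,ce=cv2.connectedComponentsWithStats(m)
    for i in range(1,n):
        if st[i,4]<25: continue
        cs=max(cv2.findContours((l==i).astype(np.uint8),cv2.RETR_EXTERNAL,cv2.CHAIN_APPROX_NONE)[0],key=len)[:,0,:]
        r=cv2.minAreaRect((onz(c,cs,zt)[:,:2]*1000).astype(np.float32))
        if 15<max(r[1])<40 and min(r[1])<20: print("fin",ce[i].round(1),np.round(r[0],1),np.round(r[1],1),round(r[2],1))
E
python3 - <<'E'
from h import *
c=np.load("w1.npy",allow_pickle=True).item()
plates(c); fins(c)
crop(c,110,140,410,240,"w1c",2.66)
E
```

```text
58 [354.7 190. ] [ 446.2 -319.6] [61.2 99.6] 54.0
59 [153.6 193.5] [447.  -15.2] [99.4 60.5] 16.7
61 [260.8 192. ] [ 438.7 -172.3] [ 64.  100.4] 59.0
fin [73.4  2. ] [682.9  37.1] [16.8  4.2] 69.2
fin [447.7   4.6] [ 679.6 -388.4] [16.2 25. ] 42.8
fin [93.1 35.7] [647.3  18.4] [13.9 30.7] 24.3
fin [455.5  34.5] [ 648.7 -404. ] [15.5 27.5] 10.4
fin [131.5 174.8] [479.3  -3.4] [25.2  9.3] 16.6
fin [386.  177.4] [ 473.4 -341.6] [ 8.6 25. ] 55.1
fin [246.5 224.5] [ 406.6 -156. ] [10.1 25.6] 60.4
fin [185.5 250.3] [366.4 -68.1] [23.6  4.3] 75.0
fin [221.7 259.1] [ 351.6 -118.6] [25.5  2.8] 73.8
fin [381.5 304.9] [ 269.4 -366.3] [25.9  9.2] 89.8
```

View pics/w1c.png

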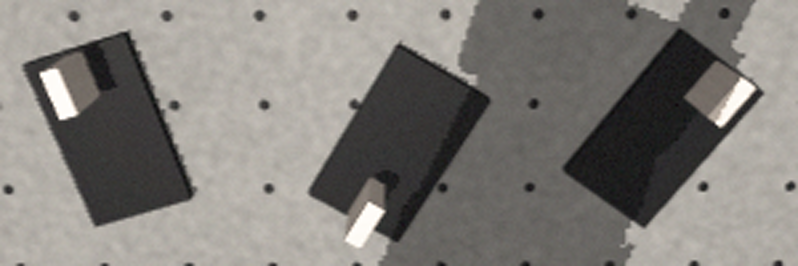

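Emit:
servo_tool --pt "0.5 0.25 0 0 0 0 0" --pt "0.5 0.5 0 0 0 0 0" --pt "0.5 0.7 0 0 0 0 0" --pt "0.5 0.7 0 0 0 0 0"

```text
time: 1.98
ee_pos: [0.6175, -0.1716, 0.2985]
tool_rot: [1.0, 0.002, -0.0, -0.0]
wrist_force: [0.4, -0.2, 0.3]
finger_gap: 0.498
```

Run:
```python
from h import *
c=cam("wrist","w2"); crop(c,0,0,512,384,"w2b"); crop(c,130,50,390,190,"w2c",3)
np.save("w2.npy",c,allow_pickle=True)
```

```text
(no output)
```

View pics/w2b.png

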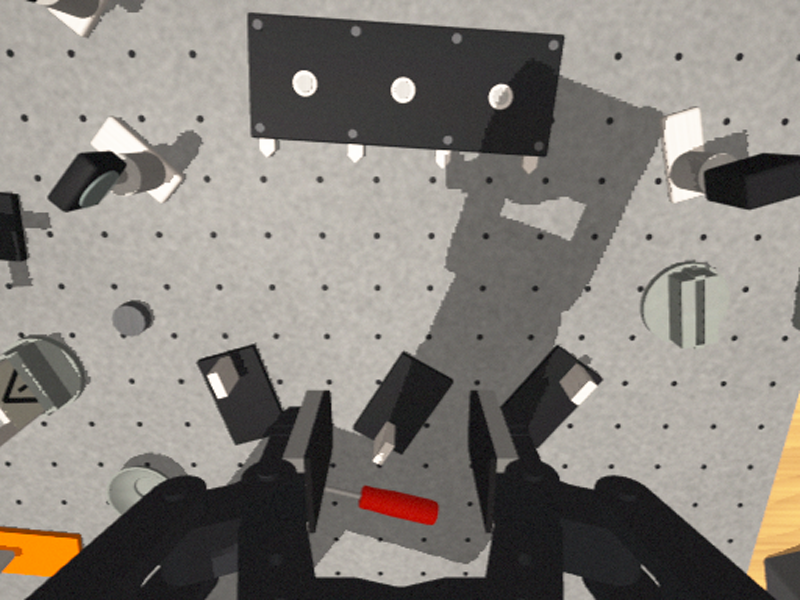

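View pics/w2c.png

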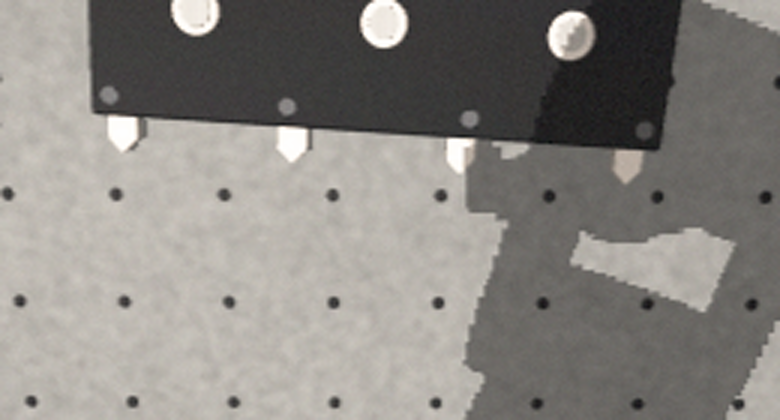

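Run:
```python
from h import *
c=np.load("w2.npy",allow_pickle=True).item()
cr=lambda p,k,o: (np.array(p)+.5)/k+np.array(o)-.5
f=onz(c,cr([(94,112),(661,150)],3,(130,50)),.04); b=onz(c,cr([(249,13.5),(563,36)],1.5625,(0,0)),.04)
print(f.round(4),b.round(4)); 
for p,q in((f[0],f[1]),(b[0],b[1])): d=p-q; print(np.linalg.norm(d),np.degrees(np.arctan2(-d[0],d[1])))
for p,q in((f[0],b[0]),(f[1],b[1])): d=q-p; print(np.linalg.norm(d),np.degrees(np.arctan2(d[1],d[0])))
m=(f.sum(0)+b.sum(0))/4; print("roof centre",m)
for z in(0.0,.011,.04):
    w=onz(c,cr([(124,151),(292,160),(460,172),(626,184)],3,(130,50)),z); print(z,w[:,:2].round(4).tolist(),w.mean(0).round(4),np.linalg.norm(w[0]-w[3]))
yaw=np.radians(-3.0);X=np.array([np.cos(yaw),np.sin(yaw)]);Y=np.array([-X[1],X[0]])
O=m[:2]-64*1e-3*X; print("O",O)
```

```text
[[ 0.6966 -0.0535  0.04  ]
 [ 0.6825 -0.2887  0.04  ]] [[ 0.7825 -0.0592  0.04  ]
 [ 0.7685 -0.2921  0.04  ]]
0.23563032574779452 -3.4364115653337537
0.23332998666770138 -3.4292840767046684
0.08601578154756795 -3.7949201947033466
0.08606116551008573 -2.2631799368131844
roof centre [ 0.73252953 -0.17338059  0.04      ]
0.0 [[0.6792, -0.0547], [0.6756, -0.1313], [0.6706, -0.2083], [0.6655, -0.285]] [ 0.6727 -0.1698  0.    ] 0.23073221653957857
0.011 [[0.6798, -0.0574], [0.6762, -0.1322], [0.6713, -0.2074], [0.6664, -0.2823]] [ 0.6734 -0.1699  0.011 ] 0.22531865678095614
0.04 [[0.6812, -0.0646], [0.6779, -0.1347], [0.6733, -0.2051], [0.6687, -0.2753]] [ 0.6753 -0.1699  0.04  ] 0.21104654469004247
O [ 0.66861724 -0.17003109]
```

Emit:
servo_tool --pt "0.5 -0.22 0 0.1 0 0 0.07" --pt "0.5 -0.44 0 0.2 0 0 0.14" --pt "0.5 -0.66 0 0.35 0 0 0.21" --pt "0.5 -0.88 0 0.5 0 0 0.28" --pt "0.5 -1 0 0.6 0 0 0.333" --pt "0.5 -1 0 0.6 0 0 0.333"

```text
time: 2.53
ee_pos: [0.4593, -0.1704, 0.2078]
tool_rot: [0.966, -0.26, -0.003, -0.0]
wrist_force: [-0.1, 0.4, -0.6]
finger_gap: 0.506
```

Run:
```python
from h import *
move((0.4066,-0.156,0.10),np.radians(-30)); c=cam("wrist","w3"); plates(c); fins(c); crop(c,0,0,512,384,"w3b")
```

```text
tcp [ 0.4593 -0.1704  0.2078] yaw -30.18 -> shift [-0.348  0.093  0.72 ] turn [ 0.001  0.003 -0.002]
15 [379.6 103.8] [ 446.3 -320. ] [60.7 99.5] 54.1
56 [156.7 233.6] [447.  -15.5] [98.2 61.8] 16.7
fin [409.3  61.3] [ 474.6 -343.5] [ 7.  22.5] 54.6
fin [  2.5 100.5] [640.9   7.6] [ 5.7 27.4] 45.3
fin [199.4 153.3] [ 501.1 -127.3] [ 9.4 22.8] 81.1
fin [268.6 215.1] [ 407.6 -154.5] [12.1 26. ] 60.8
fin [115.7 226.7] [479.9  -2.8] [25.8 10.1] 16.6
fin [496.  225.1] [ 270.  -366.5] [10.1 26.3] 5.4
```

View pics/w3b.png

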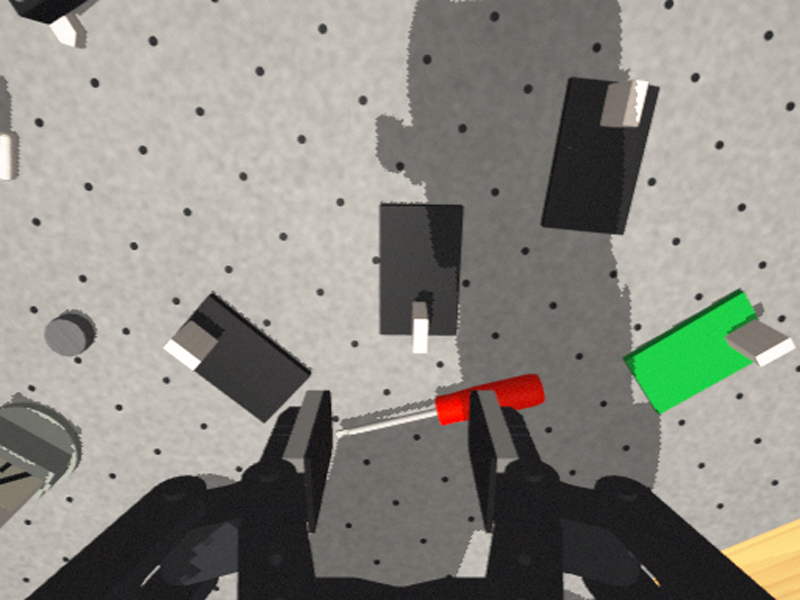

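Emit:
servo_tool --pt "0.5 -0.15 0.04 0.2 0 0 0" --pt "0.5 -0.3 0.08 0.4 0 0 0" --pt "0.5 -0.35 0.09 0.6 0 0 0" --pt "0.5 -0.35 0.09 0.8 0 0 0" --pt "0.5 -0.35 0.09 0.9 0 0 0" --pt "0.5 -0.35 0.09 0.9 0 0 0"

```text
time: 3.08
ee_pos: [0.4116, -0.1561, 0.0734]
tool_rot: [0.966, -0.257, -0.002, -0.0]
wrist_force: [-1.0, 0.3, 0.3]
finger_gap: 0.501
```

Run:
```python
from h import *
move((0.407,-0.1555,0.014),np.radians(-30.3)); c=cam("wrist","w4"); crop(c,100,150,512,384,"w4b")
```

```text
tcp [ 0.4116 -0.1561  0.0734] yaw -29.8 -> shift [-0.028  0.012  0.396] turn [0.    0.002 0.006]
```

View pics/w4b.png

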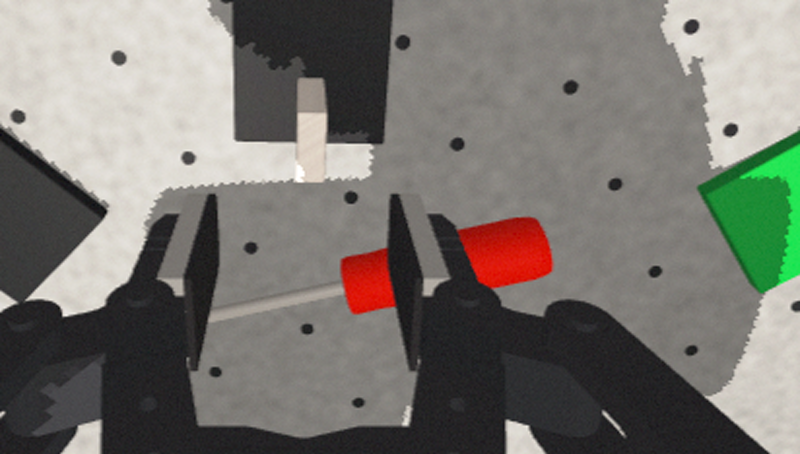

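Emit:
servo_tool --pt "0.5 -0.03 0.01 0.2 0 0 0" --pt "0.5 -0.03 0.01 0.39 0 0 0" --pt "0.5 -0.03 0.01 0.39 0 0 0" --pt "0 -0.03 0.01 0.39 0 0 0" --pt "0 -0.03 0.01 0.39 0 0 0" --pt "0 -0.03 0.01 0.39 0 0 0" --pt "0 -0.03 0.01 0.39 0 0 0" --pt "0 -0.03 0.01 0.39 0 0 0"

```text
time: 3.8
ee_pos: [0.4091, -0.1559, 0.0181]
tool_rot: [0.966, -0.258, 0.002, 0.0]
wrist_force: [-0.8, -0.4, 10.1]
finger_gap: 0.051
```

Run:
```python
from h import *
move((0.407,-0.1555,0.034),np.radians(-30.3));
```

```text
tcp [ 0.4091 -0.1559  0.0181] yaw -29.96 -> shift [-0.013  0.005 -0.106] turn [-0.    -0.002  0.004]
```

Run:
```python
from h import *
c=cam("wrist","w5"); crop(c,100,150,512,384,"w5b")
s=monitor.observe();print(s['finger_gap'],s['ee_pos'],s['wrist_force'])
```

```text
0.05398382728619383 [ 0.40906567 -0.1558646   0.01810517] [ 0.99094847 -1.75097917  9.93318731]
```

View pics/w5b.png

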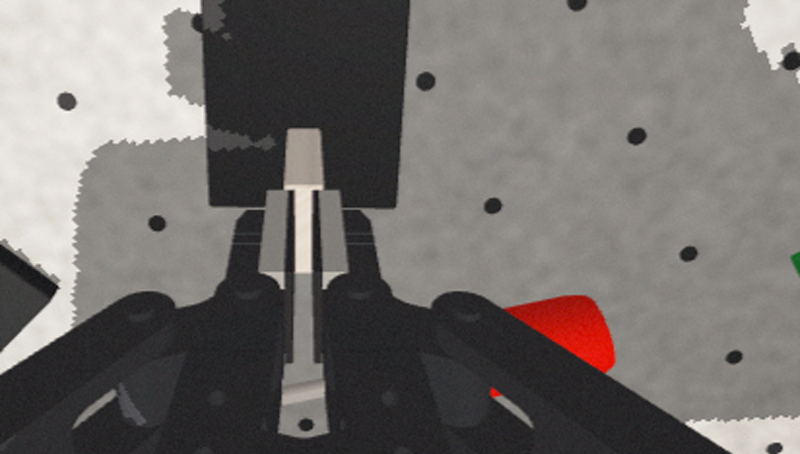

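Emit:
servo_tool --pt "0 -0.01 0.005 0 0 0 0" --pt "0 -0.01 0.005 -0.1 0 0 0" --pt "0 -0.01 0.005 -0.16 0 0 0" --pt "0 -0.01 0.005 -0.16 0 0 0"

```text
time: 4.18
ee_pos: [0.4072, -0.1556, 0.0425]
tool_rot: [0.966, -0.259, 0.002, 0.0]
wrist_force: [0.8, -0.9, -0.9]
finger_gap: 0.043
```

```bash
cat >> h.py <<'E'
O=np.array([0.669,-0.1697]); HY=np.radians(-3.4); HX=np.array([np.cos(HY),np.sin(HY)]); HYv=np.array([-HX[1],HX[0]])
def slot(y,x): return O+HX*x+HYv*y
def hcoord(p): d=np.asarray(p)[:2]-O; return np.array([d@HX,d@HYv])
E
python3 - <<'E'
from h import *
s=monitor.observe();print(s['finger_gap'],s['ee_pos'],s['wrist_force'])
move((*slot(0,-.093),0.035),HY);
E
```

```text
0.04281183768598036 [ 0.40723176 -0.15562343  0.0425037 ] [ 0.7757284  -0.86544135 -0.86996078]
tcp [ 0.4072 -0.1556  0.0425] yaw -29.96 -> shift [ 1.004 -0.513  0.053] turn [ 0.    -0.002 -0.295]
```

Emit:
servo_tool --pt "0 0.2 -0.1 0 0 0 -0.06" --pt "0 0.4 -0.2 0 0 0 -0.12" --pt "0 0.6 -0.3 0 0 0 -0.18" --pt "0 0.8 -0.4 0 0 0 -0.24" --pt "0 1 -0.51 0 0 0 -0.295" --pt "0 1 -0.51 0 0 0 -0.295" --pt "0 1 -0.51 0 0 0 -0.295"

```text
time: 4.77
ee_pos: [0.5752, -0.1636, 0.0401]
tool_rot: [1.0, -0.03, 0.0, 0.0]
wrist_force: [0.2, -0.3, -0.6]
finger_gap: 0.005
```

Run:
```python
from h import *
s=monitor.observe();print(s['finger_gap'],s['ee_pos'],s['wrist_force'])
move((*slot(0,-.093),0.018),HY);
c=cam("wrist","w6"); crop(c,0,0,512,384,"w6b"); c=cam("side"); crop(c,180,90,340,210,"s6")
```

```text
0.00472326690966033 [ 0.57518774 -0.16361219  0.0400966 ] [ 0.19849357 -0.2896747  -0.60202547]
tcp [ 0.5752 -0.1636  0.0401] yaw -3.38 -> shift [0.007 0.003 0.147] turn [ 0. -0.  0.]
```

View pics/w6b.png

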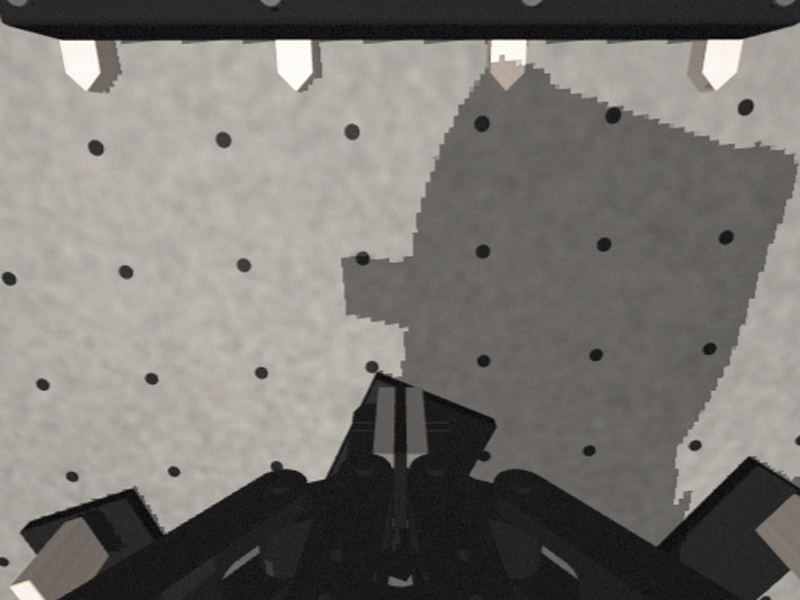

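View pics/s6.png

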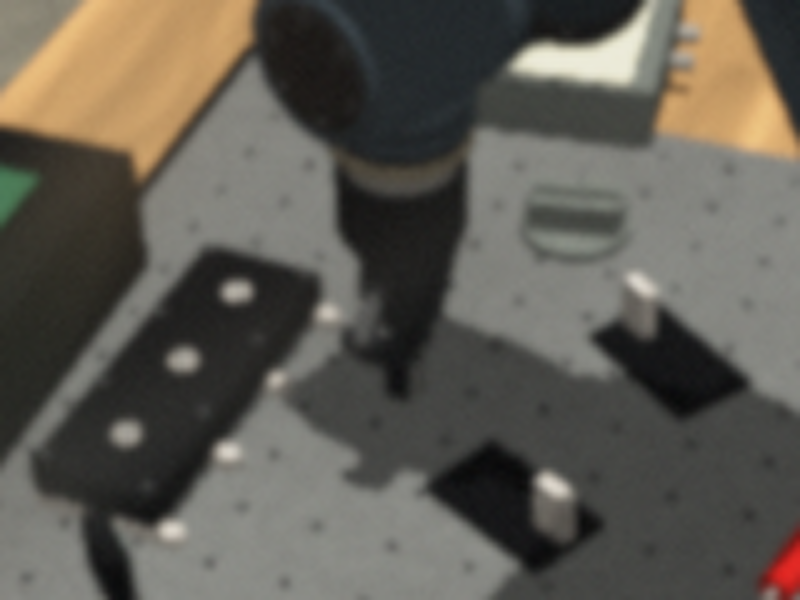

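Run:
```python
from h import *
s=monitor.observe();c=cam("wrist");p=s['ee_pos']
for dz in(0,.0187,.03,.054): print(dz,(proj(c,p+[0,0,dz])*1.5625).round(0))
print(c['xyz']-p)
plates(c); fins(c)
```

```text
0 [[401. 374.]]
0.0187 [[401. 400.]]
0.03 [[401. 418.]]
0.054 [[401. 465.]]
[ 0.08530155 -0.00502379  0.17025084]
```

Run:
```python
from h import *
s=monitor.observe();c=cam("wrist");p=s['ee_pos']
for dx in(0,.005,.011):
  for dz in(0,.0187,.04): print(dx,dz,(proj(c,p+[dx,0,dz])*1.5625).round(0))
crop(c,190,220,330,384,"w7",4)
```

```text
0 0 [[401. 374.]]
0 0.0187 [[401. 400.]]
0 0.04 [[401. 436.]]
0.005 0 [[400. 362.]]
0.005 0.0187 [[400. 386.]]
0.005 0.04 [[400. 421.]]
0.011 0 [[399. 347.]]
0.011 0.0187 [[399. 370.]]
0.011 0.04 [[398. 403.]]
```

View pics/w7.png

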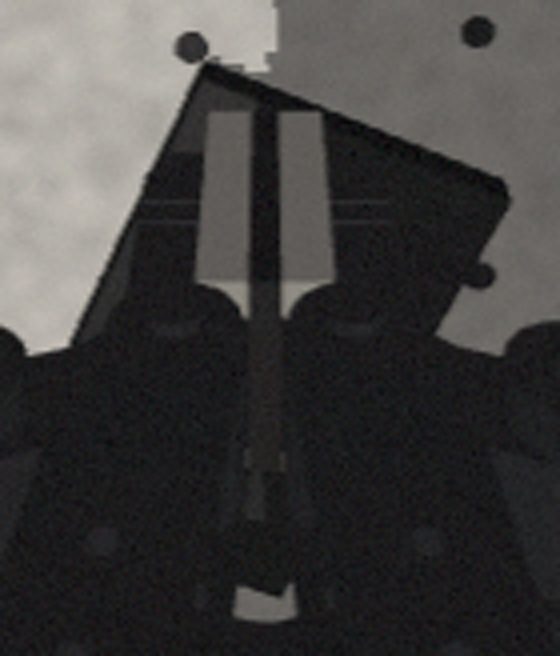

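Run:
```python
from h import *
s=monitor.observe();c=cam("side");p=s['ee_pos']
for dz in(-.01,0,.01,.02,.03): print(dz,((proj(c,p+[0,0,dz])-[180,90])*5).round(0))
t=cam("top")
for dz in(0,.03): print(proj(t,p+[0,0,dz]))
```

```text
-0.01 [[406. 436.]]
0 [[406. 424.]]
0.01 [[406. 413.]]
0.02 [[405. 401.]]
0.03 [[405. 389.]]
[[302.22398042 180.69093348]]
[[303.29156462 179.21086773]]
```

Emit:
servo_tool --pt "0 0 0 0.1 0 0 0" --pt "0 0 0 0.18 0 0 0" --pt "0 0 0 0.18 0 0 0"

```text
time: 5.32
ee_pos: [0.5726, -0.1634, 0.0113]
tool_rot: [1.0, -0.03, -0.002, -0.001]
wrist_force: [-0.8, 0.4, 0.2]
finger_gap: 0.0
```

Run:
```python
from h import *
s=monitor.observe();c=cam("side");p=s['ee_pos'];print(p)
for dz in(-.01,0,.01,.02,.03): print(dz,((proj(c,p+[0,0,dz])-[220,140])*10).round(0))
crop(c,220,140,300,200,"s8",10)
w=cam("wrist");crop(w,190,220,330,384,"w8",4)
```

```text
[ 0.57260972 -0.16335324  0.01134616]
-0.01 [[415. 440.]]
0 [[414. 417.]]
0.01 [[414. 395.]]
0.02 [[414. 371.]]
0.03 [[413. 348.]]
```

View pics/s8.png

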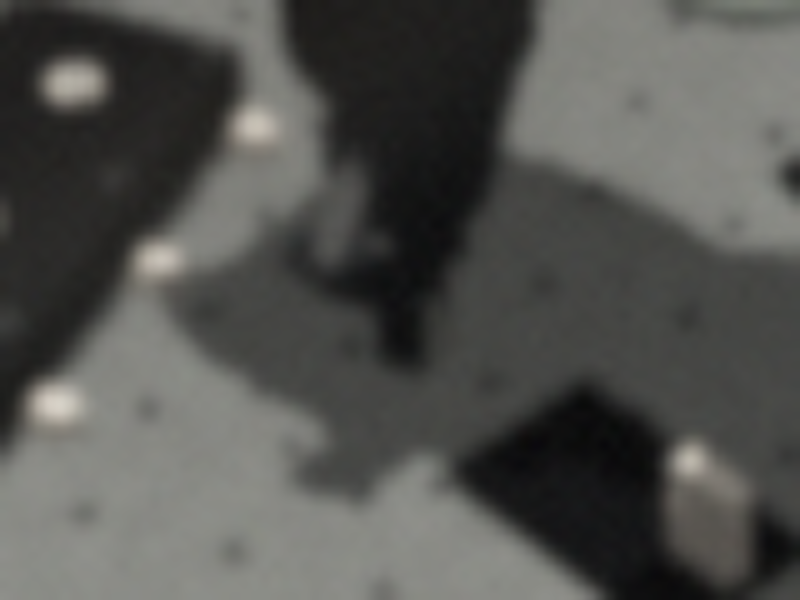

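View pics/w8.png

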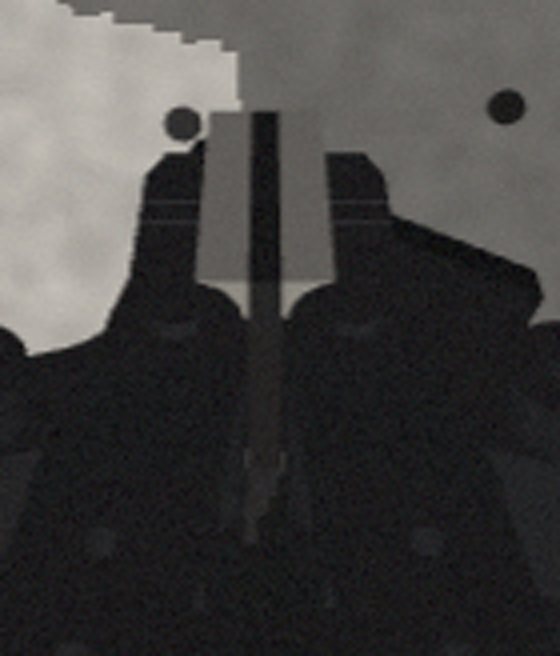

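Emit:
servo_tool --pt "0 0 0 0.06 0 0 0" --pt "0 0 0 0.12 0 0 0" --pt "0 0 0 0.12 0 0 0"

```text
time: 5.67
ee_pos: [0.5734, -0.1634, -0.0062]
tool_rot: [1.0, -0.03, -0.001, -0.0]
wrist_force: [0.3, 0.5, -1.2]
finger_gap: 0.005
```

Emit:
servo_tool --pt "0 0 0 0.03 0 0 0" --pt "0 0 0 0.06 0 0 0" --pt "0 0 0 0.06 0 0 0"

```text
time: 5.92
ee_pos: [0.5739, -0.1636, -0.0143]
tool_rot: [1.0, -0.03, -0.001, -0.0]
wrist_force: [0.0, 1.1, 0.3]
finger_gap: 0.002
```

Emit:
servo_tool --pt "0 0 0 0.03 0 0 0" --pt "0 0 0 0.05 0 0 0" --pt "0 0 0 0.05 0 0 0"

```text
time: 6.17
ee_pos: [0.574, -0.1637, -0.0215]
tool_rot: [1.0, -0.03, -0.0, -0.0]
wrist_force: [0.2, -0.5, -0.4]
finger_gap: -0.002
```

Emit:
servo_tool --pt "0 0 0 0.02 0 0 0" --pt "0 0 0 0.04 0 0 0" --pt "0 0 0 0.04 0 0 0"

```text
time: 6.42
ee_pos: [0.5744, -0.1638, -0.027]
tool_rot: [1.0, -0.03, 0.0, 0.0]
wrist_force: [-0.2, -0.1, -0.3]
finger_gap: -0.0
```

Emit:
servo_tool --pt "0 0 0 0.03 0 0 0" --pt "0 0 0 0.03 0 0 0"

```text
time: 6.58
ee_pos: [0.5747, -0.1639, -0.0273]
tool_rot: [1.0, -0.03, -0.0, 0.0]
wrist_force: [-20.5, 6.6, 53.0]
finger_gap: 0.002
```

Emit:
servo_tool --pt "0 0 0 0.02 0 0 0" --pt "0 0 0 0.02 0 0 0"

```text
time: 6.75
ee_pos: [0.5747, -0.164, -0.0275]
tool_rot: [1.0, -0.03, -0.0, 0.0]
wrist_force: [-33.8, 9.3, 88.5]
finger_gap: 0.0
```

Run:
```python
from h import *
s=monitor.observe();c=cam("side");p=s['ee_pos'];print(p,s['joints'])
for dz in(0,.02,.03): print(dz,((proj(c,p+[0,0,dz])-[220,140])*10).round(0))
crop(c,220,140,300,200,"s9",10)
```

```text
[ 0.57471668 -0.16397271 -0.02754094] [-3.55662866e-01  7.48086797e-01  1.65570682e+00 -4.45215646e-04
  7.37829854e-01  1.27474581e+00]
0 [[410. 501.]]
0.02 [[409. 457.]]
0.03 [[409. 435.]]
```

View pics/s9.png

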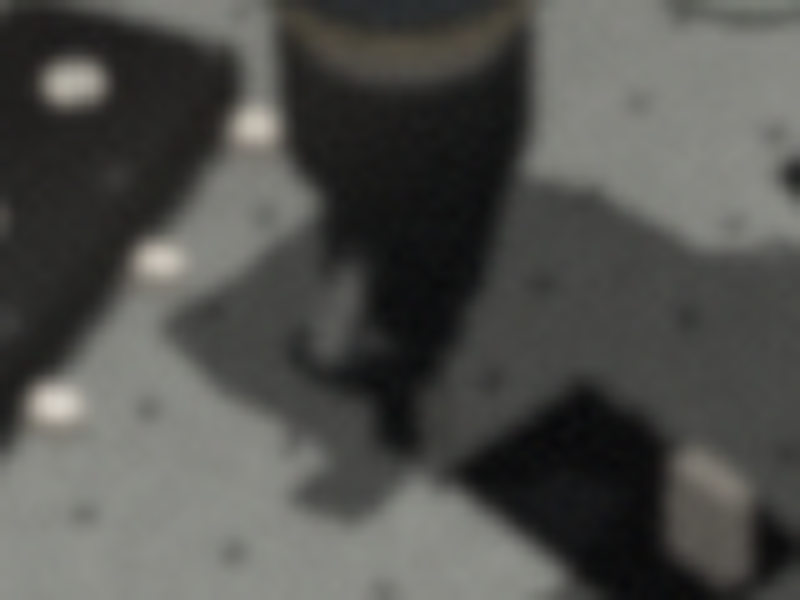

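The fingertips touch the bench at reported z = −0.027, so the real tips stand about 27 mm behind the reported TCP. That is why the first grasp missed the fin. I'll back off and use this offset from here on.

Emit:
servo_tool --pt "0 0 0 -0.1 0 0 0" --pt "0 0 0 -0.3 0 0 0" --pt "0.4 0 0 -0.5 0 0 0" --pt "0.4 0 0 -0.6 0 0 0" --pt "0.4 0 0 -0.6 0 0 0"

```text
time: 7.22
ee_pos: [0.5763, -0.1645, 0.0592]
tool_rot: [1.0, -0.03, 0.003, 0.001]
wrist_force: [0.9, -0.1, 0.0]
finger_gap: 0.395
```

Run:
```python
from h import *
c=cam("top");crop(c,230,180,380,250,"t4",5.3)
move((0.407,-0.155,0.06),np.radians(-30.3))
s=monitor.observe();print(s['wrist_force'])
```

```text
tcp [ 0.5753 -0.1641  0.0571] yaw -3.42 -> shift [-1.123  0.006 -0.023] turn [ 0.    -0.002  0.299]
[-0.65128058  0.2809571   0.06666817]
```

View pics/t4.png

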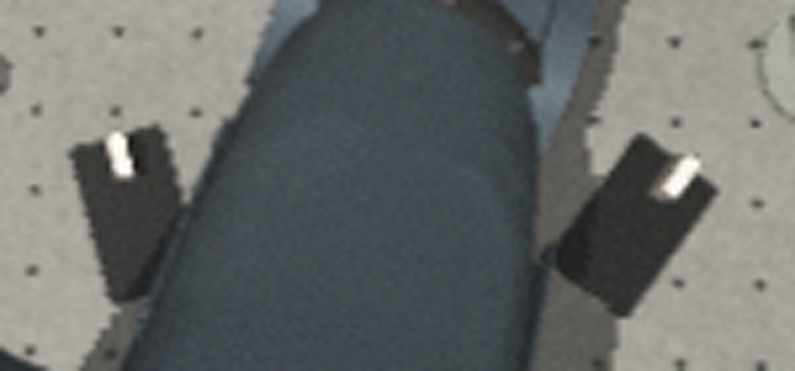

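Emit:
servo_tool --pt "0.4 -0.15 0 -0.2 0 0 0" --pt "0.4 -0.4 0 -0.3 0 0 0.07" --pt "0.4 -0.65 0 -0.4 0 0 0.14" --pt "0.4 -0.88 0 -0.4 0 0 0.21" --pt "0.4 -1 0 -0.4 0 0 0.28" --pt "0.4 -1 0 -0.4 0 0 0.3" --pt "0.4 -1 0 -0.4 0 0 0.3"

```text
time: 7.85
ee_pos: [0.4234, -0.1546, 0.1148]
tool_rot: [0.965, -0.263, -0.001, -0.0]
wrist_force: [0.2, -0.1, -0.6]
finger_gap: 0.398
```

Run:
```python
from h import *
c=cam("wrist","w10");plates(c);fins(c);crop(c,0,0,512,384,"w10b")
move((0.407,-0.155,0.06),np.radians(-30.3))
```

```text
1 [421.3  65. ] [ 442.9 -317.5] [61.2 91.5] 54.1
39 [112.8 236.7] [446.8 -15.7] [98.6 62.7] 16.7
fin [501.2 331.5] [ 203.1 -279.2] [26.5  9. ] 13.8
fin [459.8 349. ] [ 203.6 -241. ] [ 9.1 20.8] 58.8
fin [358.8 375.8] [ 220.1 -146.1] [26.6 11.3] 1.8
tcp [ 0.4242 -0.1548  0.1149] yaw -30.38 -> shift [-0.098  0.059  0.366] turn [ 0.     0.001 -0.001]
```

View pics/w10b.png

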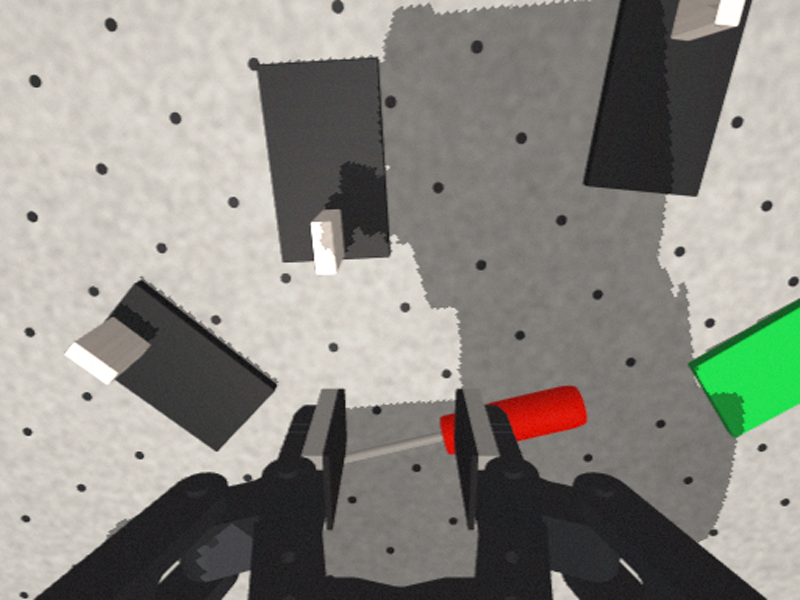

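```bash
cat >> h.py <<'E'
def corners(c,pts,z=.008,k=1.5625):
    w=onz(c,(np.array(pts,float)+.5)/k-.5,z)[:,:2]; return w
def plate4(c,rl,rr,fl,fr):
    w=corners(c,[rl,rr,fl,fr]); d=(w[2]+w[3]-w[0]-w[1]); yaw=np.arctan2(d[1],d[0])
    X=np.array([np.cos(yaw),np.sin(yaw)]); m=w.mean(0)
    print("plate yaw",round(np.degrees(yaw),2),"centre",m.round(4),"grip",(m-.035*X).round(4),"len",np.linalg.norm(d)/2,"wid",np.linalg.norm(w[0]-w[1]),np.linalg.norm(w[2]-w[3]))
    return m-.035*X,yaw
E
python3 - <<'E'
from h import *
c=cam("wrist")
g,y=plate4(c,(282,262),(390,256),(258,65),(379,57))
w=corners(c,[(311,222),(327,222),(318,276),(341,273)],.046);print(w.round(4),w.mean(0))
move((*g,0.06),y)
E
```

```text
plate yaw -27.83 centre [ 0.5011 -0.1556] grip [ 0.4701 -0.1392] len 0.0994185770747232 wid 0.05993308329145839 0.0594835324750538
[[ 0.4834 -0.1409]
 [ 0.4797 -0.1473]
 [ 0.46   -0.1293]
 [ 0.4557 -0.1397]] [ 0.46969696 -0.13927374]
tcp [ 0.4246 -0.1548  0.1149] yaw -30.33 -> shift [ 0.209 -0.243  0.366] turn [ 0.     0.001 -0.028]
```

Emit:
servo_tool --pt "0.4 0.1 -0.12 0.15 0 0 -0.03" --pt "0.4 0.21 -0.24 0.3 0 0 -0.03" --pt "0.4 0.21 -0.24 0.5 0 0 -0.03" --pt "0.4 0.21 -0.24 0.7 0 0 -0.03" --pt "0.4 0.21 -0.24 0.83 0 0 -0.03" --pt "0.4 0.21 -0.24 0.86 0 0 -0.03" --pt "0.4 0.21 -0.24 0.86 0 0 -0.03"

```text
time: 8.53
ee_pos: [0.4694, -0.1393, -0.0149]
tool_rot: [0.971, -0.239, -0.002, -0.0]
wrist_force: [0.7, -0.5, -0.4]
finger_gap: 0.399
```

Emit:
servo_tool --pt "0 0 0 0 0 0 0" --pt "0 0 0 0 0 0 0" --pt "0 0 0 0 0 0 0" --pt "0 0 0 0 0 0 0" --pt "0 0 0 0 0 0 0"

```text
time: 8.95
ee_pos: [0.4709, -0.1401, -0.0122]
tool_rot: [0.971, -0.24, 0.001, 0.0]
wrist_force: [-1.4, 1.3, 7.6]
finger_gap: 0.106
```

Emit:
servo_tool --pt "0 0 0 -0.1 0 0 0" --pt "0 0 0 -0.16 0 0 0" --pt "0 0 0 -0.16 0 0 0"

```text
time: 9.2
ee_pos: [0.4711, -0.1402, 0.0125]
tool_rot: [0.971, -0.24, 0.002, 0.0]
wrist_force: [0.7, -0.9, -2.3]
finger_gap: 0.102
```

Run:
```python
from h import *
c=cam("wrist","w11");crop(c,0,0,512,384,"w11b")
s=monitor.observe();print(s['ee_pos'],s['finger_gap'],s['wrist_force'])
move((*slot(0,-.097),-0.01),HY)
```

```text
[ 0.47064662 -0.1400341   0.01156334] 0.10830455730196438 [-0.51988365  0.29709948 -0.93432313]
tcp [ 0.4706 -0.14    0.0116] yaw -27.72 -> shift [ 0.673 -0.174  0.145] turn [ 0.    -0.001 -0.27 ]
```

View pics/w11b.png

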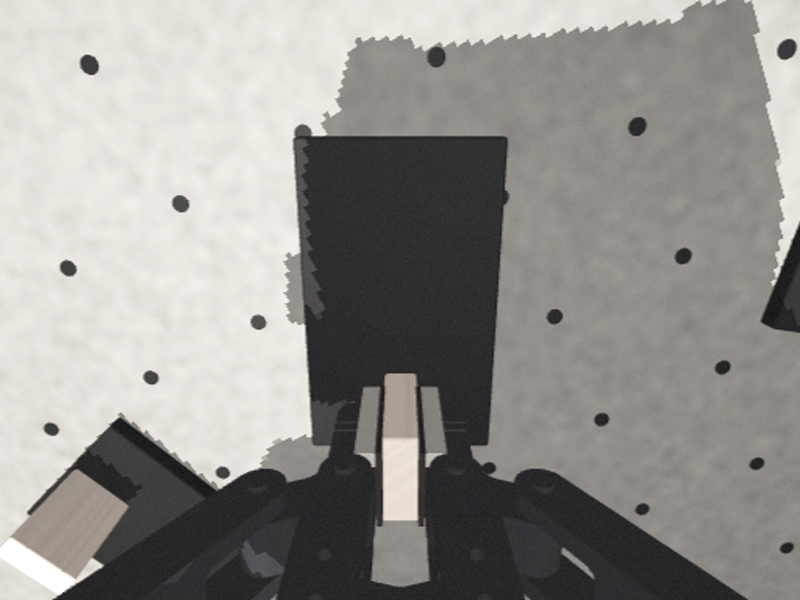

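Run:
```python
from h import *
c=cam("wrist");s=monitor.observe()
z=.032
w=corners(c,[(294,137),(507,137),(312,445),(489,445)],z);print(w.round(4),np.linalg.norm(w[0]-w[1]),np.linalg.norm(w[2]-w[3]))
f=(w[0]+w[1])/2;p,r=toolyaw();print("tip in tool",r.T[:2,:2]@(f-p[:2]), r.T[:2,:2]@((w[2]+w[3])/2-p[:2]))
```

```text
[[ 0.558  -0.1522]
 [ 0.5305 -0.2044]
 [ 0.4702 -0.1053]
 [ 0.4421 -0.1586]] 0.059050640981451866 0.060233095074998834
tip in tool [ 0.08337787 -0.00037917] [-0.01612191 -0.00041918]
```

Emit:
servo_tool --pt "0 0.22 -0.06 0 0 0 -0.07" --pt "0 0.44 -0.12 0 0 0 -0.14" --pt "0 0.67 -0.175 0 0 0 -0.21" --pt "0 0.67 -0.175 0 0 0 -0.27" --pt "0 0.67 -0.175 0.08 0 0 -0.27" --pt "0 0.67 -0.175 0.145 0 0 -0.27" --pt "0 0.67 -0.175 0.145 0 0 -0.27"

```text
time: 9.88
ee_pos: [0.5698, -0.1628, -0.013]
tool_rot: [0.999, -0.032, -0.001, -0.0]
wrist_force: [0.2, 0.5, -0.8]
finger_gap: 0.108
```

Run:
```python
from h import *
s=monitor.observe();c=cam("wrist","w12");crop(c,0,0,512,384,"w12b")
print(hcoord(s['ee_pos']),s['ee_pos'],s['wrist_force'])
move((*slot(0,-.045),-0.01),HY)
```

```text
[-0.09941538  0.00098881] [ 0.56981826 -0.16281696 -0.01303898] [ 0.20150398  0.49185275 -0.77406297]
tcp [ 0.5694 -0.1627 -0.013 ] yaw -3.63 -> shift [ 0.365  0.006 -0.021] turn [-0.001  0.002 -0.003]
```

View pics/w12b.png

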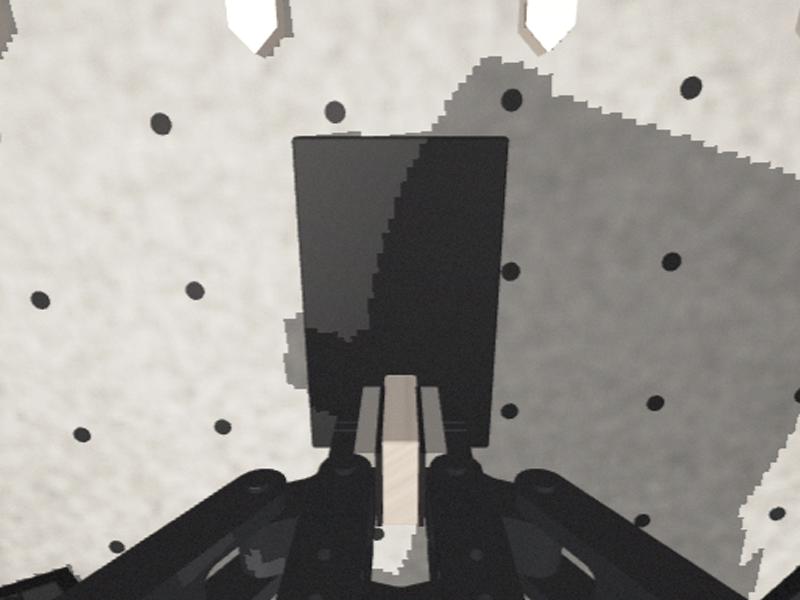

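Run:
```python
from h import *
c=cam("wrist")
w=corners(c,[(263,54),(545,54)],.011);print([hcoord(q).round(4) for q in w])
f=corners(c,[(293,137),(508,137),(312,446),(489,446)],.009);print([hcoord(q).round(4) for q in f])
```

```text
[array([0.0039, 0.0361]), array([ 0.0035, -0.0364])]
[array([-0.0164,  0.0302]), array([-0.0167, -0.0286]), array([-0.1154,  0.0311]), array([-0.1156, -0.0286])]
```

Emit:
servo_tool --pt "0 0 0.006 -0.01 0 0 0" --pt "0 0.07 0.006 -0.01 0 0 0" --pt "0 0.14 0.006 -0.01 0 0 0" --pt "0 0.21 0.006 -0.01 0 0 0" --pt "0 0.28 0.006 -0.01 0 0 0" --pt "0 0.35 0.006 -0.01 0 0 0" --pt "0 0.4 0.006 -0.01 0 0 0" --pt "0 0.4 0.006 -0.01 0 0 0"

```text
time: 10.65
ee_pos: [0.6314, -0.1677, -0.0102]
tool_rot: [1.0, -0.03, -0.0, -0.0]
wrist_force: [1.3, -0.2, -4.8]
finger_gap: 0.105
```

Run:
```python
from h import *
s=monitor.observe();print(hcoord(s['ee_pos']),s['ee_pos'],s['wrist_force'],s['finger_gap']);toolyaw();move((*slot(0,-.03),-0.012),HY)
```

```text
[-0.03763318 -0.00023152] [ 0.63141933 -0.16769922 -0.01024087] [ 1.31903499 -0.20364248 -4.83820373] 0.105466293859506
tcp [ 0.6314 -0.1677 -0.0102] yaw -3.47 -> shift [ 0.051 -0.002  0.012] turn [-0.     0.    -0.001]
```

Emit:
servo_tool --pt "0 0 0 0.01 0 0 0" --pt "0 0.01 0 0.01 0 0 0" --pt "0 0.02 0 0.01 0 0 0" --pt "0 0.02 0 0.01 0 0 0"

```text
time: 10.98
ee_pos: [0.634, -0.168, -0.011]
tool_rot: [1.0, -0.03, 0.0, 0.0]
wrist_force: [0.7, -0.5, -1.4]
finger_gap: 0.107
```

Emit:
servo_tool --pt "0 0.007 0 0 0 0 0" --pt "0 0.014 0 0 0 0 0" --pt "0 0.014 0 0 0 0 0"

```text
time: 11.23
ee_pos: [0.6363, -0.1681, -0.0111]
tool_rot: [1.0, -0.03, 0.0, 0.0]
wrist_force: [-0.5, -0.5, -1.7]
finger_gap: 0.107
```

Emit:
servo_tool --pt "0 0.007 0 0 0 0 0" --pt "0 0.014 0 0 0 0 0" --pt "0 0.014 0 0 0 0 0"

```text
time: 11.48
ee_pos: [0.6384, -0.1682, -0.0111]
tool_rot: [1.0, -0.03, 0.0, 0.0]
wrist_force: [0.1, 0.7, -2.1]
finger_gap: 0.111
```

Emit:
servo_tool --pt "0 0.007 0 0 0 0 0" --pt "0 0.014 0 0 0 0 0" --pt "0 0.014 0 0 0 0 0"

```text
time: 11.73
ee_pos: [0.6405, -0.1683, -0.0111]
tool_rot: [1.0, -0.03, 0.0, 0.0]
wrist_force: [-0.2, 0.5, -1.3]
finger_gap: 0.108
```

Emit:
servo_tool --pt "0 0.007 0 0 0 0 0" --pt "0 0.014 0 0 0 0 0" --pt "0 0.014 0 0 0 0 0"

```text
time: 11.98
ee_pos: [0.6412, -0.1683, -0.0115]
tool_rot: [1.0, -0.03, -0.002, -0.0]
wrist_force: [-5.1, -1.4, 1.4]
finger_gap: 0.107
```

Emit:
servo_tool --pt "0 0.007 0 0 0 0 0" --pt "0 0.01 0 0 0 0 0" --pt "0 0.01 0 0 0 0 0"

```text
time: 12.23
ee_pos: [0.6411, -0.1682, -0.0117]
tool_rot: [1.0, -0.03, -0.003, -0.001]
wrist_force: [-14.8, 0.0, 5.8]
finger_gap: 0.108
```

Emit:
servo_tool --pt "0 -0.004 0 0.007 0 0 0" --pt "0 -0.007 0 0.007 0 0 0" --pt "0.15 -0.007 0 0.007 0 0 0" --pt "0.3 -0.007 0 0.007 0 0 0" --pt "0.35 -0.007 0 0.007 0 0 0" --pt "0.35 -0.007 0 0.007 0 0 0"

```text
time: 12.73
ee_pos: [0.6432, -0.1685, -0.012]
tool_rot: [1.0, -0.03, 0.0, 0.0]
wrist_force: [0.9, 0.6, -0.4]
finger_gap: 0.349
```

Emit:
servo_tool --pt "0.35 0 0 -0.15 0 0 0" --pt "0.35 0 0 -0.4 0 0 0" --pt "0.35 0 0 -0.7 0 0 0" --pt "0.35 0 0 -1 0 0 0" --pt "0.35 0 0 -1 0 0 0"

```text
time: 13.15
ee_pos: [0.6461, -0.1694, 0.1459]
tool_rot: [1.0, -0.03, 0.005, 0.002]
wrist_force: [0.6, -1.2, 2.0]
finger_gap: 0.348
```

Run:
```python
from h import *
s=monitor.observe();print(s['time'],s['wrist_force'])
c=cam("wrist","w13");crop(c,0,0,512,384,"w13b");plates(c);fins(c)
move((0.48,-0.0042,0.15),np.radians(16.7))
```

```text
13.15 [ 0.63997261 -1.19298746  1.95356607]
fin [158.1  83.7] [735.8 -98.4] [17.1 17.3] 81.8
fin [253.7  83.7] [ 731.3 -173.1] [17.2 17. ] 86.5
fin [343.9  81.3] [ 728.  -243.4] [ 8.3 16.2] 69.9
fin [369.6 169.4] [ 657.8 -264.5] [33.   9.6] 72.4
tcp [ 0.6455 -0.1692  0.1439] yaw -3.41 -> shift [-1.166 -1.033 -0.054] turn [ 0.003 -0.005 -0.223]
```

View pics/w13b.png

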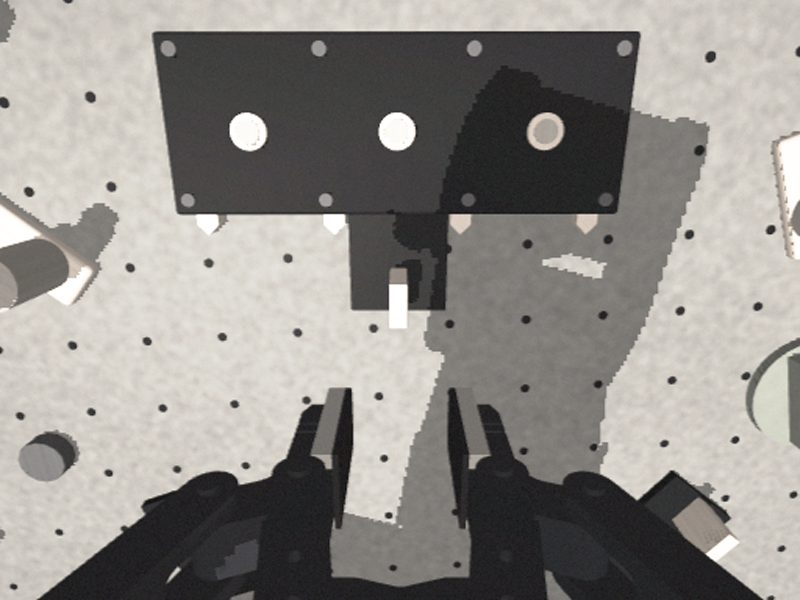

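Run:
```python
from h import *
c=cam("wrist")
print([hcoord(q).round(4) for q in corners(c,[(352,310),(446,310)],.008)],[hcoord(q).round(4) for q in corners(c,[(389,328),(407,328),(390,284),(408,284)],.046)])
```

```text
[array([-0.045 ,  0.0294]), array([-0.0451, -0.03  ])] [array([-0.0427,  0.0053]), array([-0.0427, -0.0047]), array([-0.0171,  0.0046]), array([-0.0171, -0.0052])]
```

Emit:
servo_tool --pt "0.4 -0.18 -0.18 -0.02 0 0 0" --pt "0.4 -0.36 -0.36 -0.05 0 0 0" --pt "0.4 -0.54 -0.54 -0.05 0 0 0" --pt "0.4 -0.72 -0.72 -0.05 0 0 0" --pt "0.4 -0.9 -0.9 -0.05 0 0 0" --pt "0.4 -0.95 -0.95 -0.05 0 0 0" --pt "0.4 -0.95 -0.95 -0.05 0 0 0"

```text
time: 13.83
ee_pos: [0.5069, -0.0159, 0.1441]
tool_rot: [1.0, -0.029, -0.001, -0.0]
wrist_force: [1.0, 1.1, -0.4]
finger_gap: 0.398
```

Emit:
servo_tool --pt "0.4 -0.1 -0.04 0 0 0 -0.07" --pt "0.4 -0.22 -0.08 0 0 0 -0.14" --pt "0.4 -0.22 -0.08 0 0 0 -0.223" --pt "0.4 -0.22 -0.08 0 0 0 -0.223"

```text
time: 14.17
ee_pos: [0.477, -0.0043, 0.1446]
tool_rot: [0.989, 0.148, -0.0, -0.0]
wrist_force: [0.7, 0.3, -0.3]
finger_gap: 0.397
```

Run:
```python
from h import *
c=cam("wrist","w14");crop(c,0,0,512,384,"w14b");plates(c);fins(c)
move((0.48,-0.0042,-.0145),np.radians(16.7))
```

```text
28 [256.6 205.6] [446.8 -13.6] [100.1  58.9] 16.6
fin [  8.4 134.3] [462.2 201.7] [38.9  6.8] 22.2
tcp [ 0.4774 -0.0044  0.1447] yaw 16.56 -> shift [0.017 0.004 1.062] turn [-0.     0.    -0.002]
```

View pics/w14b.png

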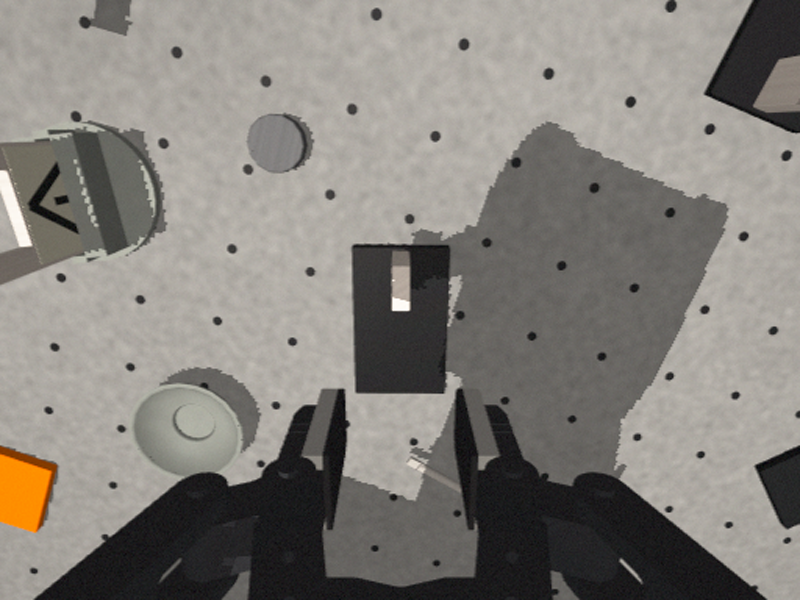

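Emit:
servo_tool --pt "0.4 0.018 0 0.25 0 0 0" --pt "0.4 0.018 0 0.5 0 0 0" --pt "0.4 0.018 0 0.75 0 0 0" --pt "0.4 0.018 0 0.9 0 0 0" --pt "0.4 0.018 0 1 0 0 0" --pt "0.4 0.018 0 1 0 0 0"

```text
time: 14.72
ee_pos: [0.4782, -0.0034, -0.008]
tool_rot: [0.99, 0.142, -0.002, -0.001]
wrist_force: [-0.9, 0.4, -1.0]
finger_gap: 0.399
```

Emit:
servo_tool --pt "0.4 0 0 0.05 0 0 0" --pt "0 0 0 0.05 0 0 0" --pt "0 0 0 0.05 0 0 0" --pt "0 0 0 0.05 0 0 0" --pt "0 0 0 0.05 0 0 0" --pt "0 0 0 0.05 0 0 0" --pt "0 0 0 0.05 0 0 0"

```text
time: 15.3
ee_pos: [0.4799, -0.003, -0.0116]
tool_rot: [0.989, 0.145, 0.001, 0.0]
wrist_force: [-1.7, -1.6, 6.3]
finger_gap: 0.106
```

Emit:
servo_tool --pt "0 0 0 -0.15 0 0 0" --pt "0 0 0 -0.35 0 0 0" --pt "0 0 0 -0.4 0 0 0" --pt "0 0 0 -0.4 0 0 0"

```text
time: 15.63
ee_pos: [0.4808, -0.0031, 0.0496]
tool_rot: [0.989, 0.145, 0.002, 0.001]
wrist_force: [-0.3, 0.1, -1.3]
finger_gap: 0.109
```

Run:
```python
from h import *
s=monitor.observe();print(s['ee_pos'],s['finger_gap'],s['wrist_force'])
c=cam("wrist","w15");crop(c,0,0,512,384,"w15b")
move((*slot(.075,-.115),.045),HY+np.pi)
```

```text
[ 0.48075884 -0.00307397  0.04958313] 0.1094941101118264 [-0.28715757  0.08193739 -1.28924137]
tcp [ 0.4798 -0.003   0.0481] yaw 16.65 -> shift [0.341 0.693 0.022] turn [ 0.002  0.    -1.777]
```

View pics/w15b.png

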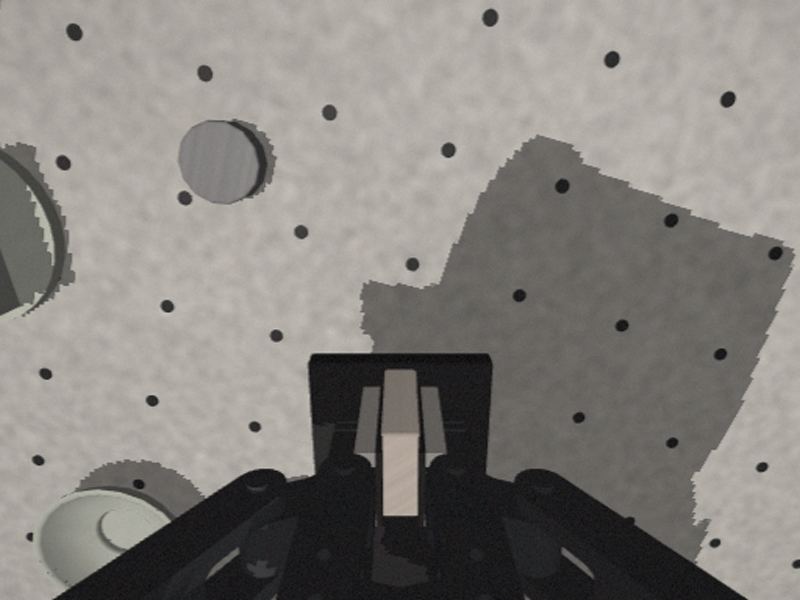

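Emit:
servo_tool --pt "0 0.02 0.03 0 0 0 -0.075" --pt "0 0.03 0.06 0 0 0 -0.15" --pt "0 0.05 0.09 0 0 0 -0.225" --pt "0 0.06 0.12 0 0 0 -0.3" --pt "0 0.08 0.15 0 0 0 -0.375" --pt "0 0.09 0.18 0 0 0 -0.45" --pt "0 0.1 0.21 0 0 0 -0.525" --pt "0 0.12 0.24 0 0 0 -0.6" --pt "0 0.13 0.27 0 0 0 -0.675" --pt "0 0.14 0.3 0 0 0 -0.75" --pt "0 0.16 0.33 0 0 0 -0.825" --pt "0 0.17 0.35 0 0 0 -0.9"

```text
time: 16.68
ee_pos: [0.5184, -0.0461, 0.046]
tool_rot: [0.656, 0.755, -0.001, -0.001]
wrist_force: [0.4, -0.6, -2.0]
finger_gap: 0.105
```

Run:
```python
from h import *
move((*slot(.075,-.105),.045),HY+np.pi)
```

```text
tcp [ 0.5184 -0.0461  0.046 ] yaw 97.97 -> shift [-0.327  0.293  0.006] turn [-0.001 -0.001 -0.874]
```

Emit:
servo_tool --pt "0 -0.03 0.03 0 0 0 -0.075" --pt "0 -0.06 0.06 0 0 0 -0.15" --pt "0 -0.1 0.1 0 0 0 -0.225" --pt "0 -0.13 0.13 0 0 0 -0.3" --pt "0 -0.16 0.16 0 0 0 -0.375" --pt "0 -0.2 0.2 0 0 0 -0.45" --pt "0 -0.23 0.23 0 0 0 -0.525" --pt "0 -0.26 0.26 0 0 0 -0.6" --pt "0 -0.3 0.28 0 0 0 -0.675" --pt "0 -0.327 0.293 0 0 0 -0.75" --pt "0 -0.327 0.293 0 0 0 -0.825" --pt "0 -0.327 0.293 0 0 0 -0.874"

```text
time: 17.68
ee_pos: [0.5681, -0.0888, 0.0456]
tool_rot: [0.029, 1.0, 0.0, -0.001]
wrist_force: [-0.4, 0.8, -2.1]
finger_gap: 0.109
```

Run:
```python
from h import *
s=monitor.observe();print(hcoord(s['ee_pos']));move((*slot(.075,-.105),-.010),HY+np.pi)
c=cam("wrist","w16");crop(c,0,0,512,384,"w16b");c=cam("side");crop(c,180,100,340,220,"s16")
```

```text
[-0.10555854  0.07481047]
tcp [ 0.5681 -0.0888  0.0456] yaw 176.65 -> shift [-0.005  0.001  0.371] turn [ 0.    -0.002  0.001]
```

View pics/w16b.png

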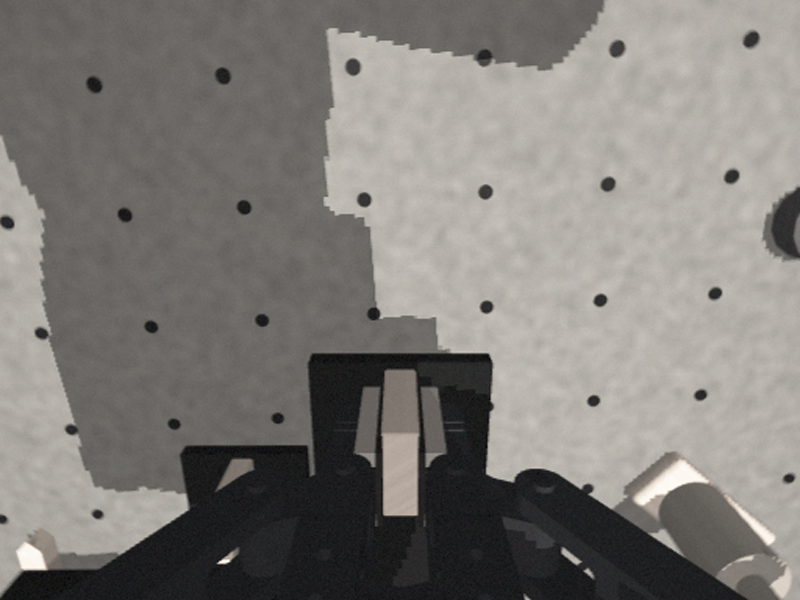

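View pics/s16.png

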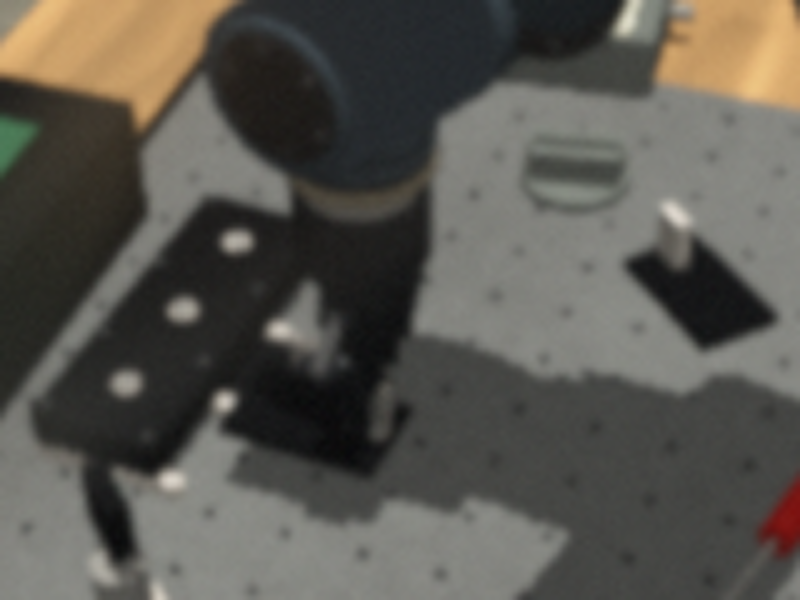

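Emit:
servo_tool --pt "0 0 0 0.15 0 0 0" --pt "0 0 0 0.28 0 0 0" --pt "0 0 0 0.36 0 0 0" --pt "0 0 0 0.37 0 0 0" --pt "0 0 0 0.37 0 0 0"

```text
time: 18.2
ee_pos: [0.5684, -0.0886, -0.0086]
tool_rot: [0.033, 0.999, 0.0, -0.001]
wrist_force: [-0.4, -1.0, -0.3]
finger_gap: 0.107
```

Run:
```python
from h import *
s=monitor.observe();print(s['ee_pos'],hcoord(s['ee_pos']),s['wrist_force']);move((*slot(.075,-.045),-.011),HY+np.pi)
c=cam("wrist","w17");print([hcoord(q).round(4) for q in corners(c,[(311,354),(491,354)],.010)])
c=cam("top");crop(c,240,110,340,170,"t17");print(proj(c,np.r_[slot(.075,-.02),.01]))
```

```text
[ 0.56840709 -0.08858539 -0.00861831] [-0.10522647  0.07500603] [-0.38465604 -1.01573354 -0.30505913]
tcp [ 0.5684 -0.0886 -0.0086] yaw 176.23 -> shift [-0.402  0.003  0.015] turn [ 0.    -0.001 -0.004]
[array([-0.1208,  0.0466]), array([-0.1203,  0.1047])]
[[280.33806894 158.00550758]]
```

View pics/t17.png

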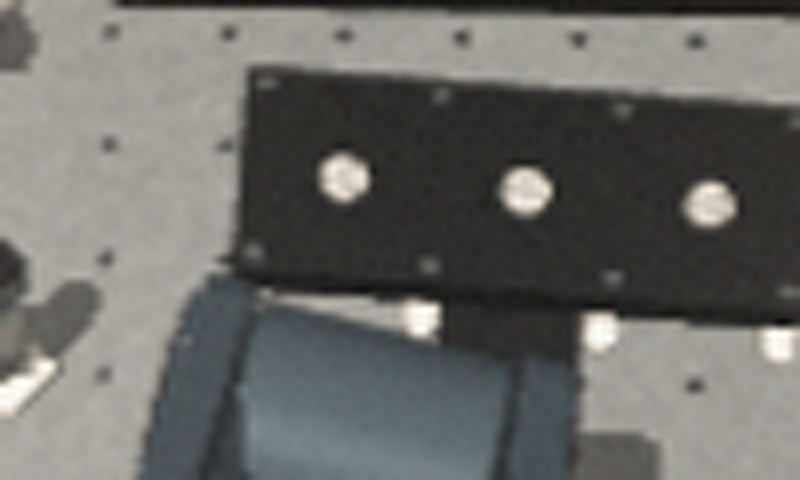

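Emit:
servo_tool --pt "0 0 -0.003 0.012 0 0 -0.004" --pt "0 -0.07 -0.003 0.012 0 0 -0.004" --pt "0 -0.14 -0.003 0.012 0 0 -0.004" --pt "0 -0.21 -0.003 0.012 0 0 -0.004" --pt "0 -0.28 -0.003 0.012 0 0 -0.004" --pt "0 -0.35 -0.003 0.012 0 0 -0.004" --pt "0 -0.42 -0.003 0.012 0 0 -0.004" --pt "0 -0.46 -0.003 0.012 0 0 -0.004" --pt "0 -0.46 -0.003 0.012 0 0 -0.004"

```text
time: 19.05
ee_pos: [0.639, -0.0938, -0.0089]
tool_rot: [0.029, 1.0, -0.0, 0.001]
wrist_force: [0.3, 0.2, -0.6]
finger_gap: 0.101
```

Run:
```python
from h import *
s=monitor.observe();print(s['ee_pos'],hcoord(s['ee_pos']),s['wrist_force'],s['finger_gap']);move((*slot(.075,-.03),-.011),HY+np.pi)
```

```text
[ 0.63904457 -0.09381338 -0.00890952] [-0.03440327  0.0739765 ] [ 0.33812665  0.15080866 -0.62764107] 0.10149672503823971
tcp [ 0.639  -0.0938 -0.0089] yaw 176.67 -> shift [-0.029  0.007  0.014] turn [-0.     0.001  0.001]
```

Emit:
servo_tool --pt "0 -0.007 0.003 0.008 0 0 0" --pt "0 -0.016 0.003 0.008 0 0 0" --pt "0 -0.016 0.003 0.008 0 0 0"

```text
time: 19.3
ee_pos: [0.64, -0.0933, -0.0107]
tool_rot: [0.029, 1.0, 0.0, -0.0]
wrist_force: [-0.2, -0.4, -1.7]
finger_gap: 0.103
```

Emit:
servo_tool --pt "0 -0.007 0 0 0 0 0" --pt "0 -0.014 0 0 0 0 0" --pt "0 -0.014 0 0 0 0 0"

```text
time: 19.55
ee_pos: [0.6421, -0.0934, -0.0107]
tool_rot: [0.029, 1.0, 0.0, -0.0]
wrist_force: [-2.5, -0.4, -0.7]
finger_gap: 0.109
```

Emit:
servo_tool --pt "0 -0.006 0 0 0 0 0" --pt "0 -0.01 0 0 0 0 0" --pt "0 -0.01 0 0 0 0 0"

```text
time: 19.8
ee_pos: [0.6421, -0.0933, -0.0111]
tool_rot: [0.029, 1.0, 0.0, -0.002]
wrist_force: [-9.3, 0.7, 1.6]
finger_gap: 0.107
```

Emit:
servo_tool --pt "0 -0.006 0 0 0 0 0" --pt "0 -0.008 0 0 0 0 0" --pt "0 -0.008 0 0 0 0 0"

```text
time: 20.05
ee_pos: [0.6419, -0.0933, -0.0112]
tool_rot: [0.029, 1.0, 0.0, -0.004]
wrist_force: [-17.2, 0.9, 8.4]
finger_gap: 0.106
```

Emit:
servo_tool --pt "0 0.006 0 0.007 0 0 0" --pt "0 0.01 0 0.007 0 0 0" --pt "0.15 0.01 0 0.007 0 0 0" --pt "0.3 0.01 0 0.007 0 0 0" --pt "0.35 0.01 0 0.007 0 0 0" --pt "0.35 0.01 0 0.007 0 0 0"

```text
time: 20.55
ee_pos: [0.6439, -0.0936, -0.0116]
tool_rot: [0.029, 1.0, -0.0, 0.0]
wrist_force: [-0.6, -0.2, 0.3]
finger_gap: 0.349
```

Emit:
servo_tool --pt "0.35 0 0 -0.15 0 0 0" --pt "0.35 0 0 -0.4 0 0 0" --pt "0.35 0 0 -0.7 0 0 0" --pt "0.35 0 0 -1 0 0 0" --pt "0.35 0 0 -1 0 0 0"

```text
time: 20.97
ee_pos: [0.6468, -0.0942, 0.146]
tool_rot: [0.029, 1.0, -0.001, 0.005]
wrist_force: [0.1, -0.1, 0.8]
finger_gap: 0.351
```

Run:
```python
from h import *
c=cam("wrist","w18");crop(c,0,0,512,384,"w18b");plates(c);fins(c)
move((0.474,-0.341,0.15),np.radians(144))
```

```text
fin [169.2 180.9] [ 639.  -168.3] [ 9.  24.1] 86.4
fin [256.5 180.9] [643.8 -93.3] [ 9.5 25. ] 86.7
fin [134.6 177. ] [ 634.1 -196.9] [24.6 10.1] 79.5
fin [257.2 272.2] [733.6 -98.1] [17.1 17.5] 86.7
fin [102.7 277.2] [ 731.1 -245.8] [ 5.8 16.7] 4.7
fin [417.8 324.6] [805.8  62.9] [21.8  5.7] 46.7
tcp [ 0.6463 -0.094   0.1441] yaw 176.68 -> shift [ 1.051 -1.71  -0.046] turn [0.001 0.006 0.363]
```

View pics/w18b.png

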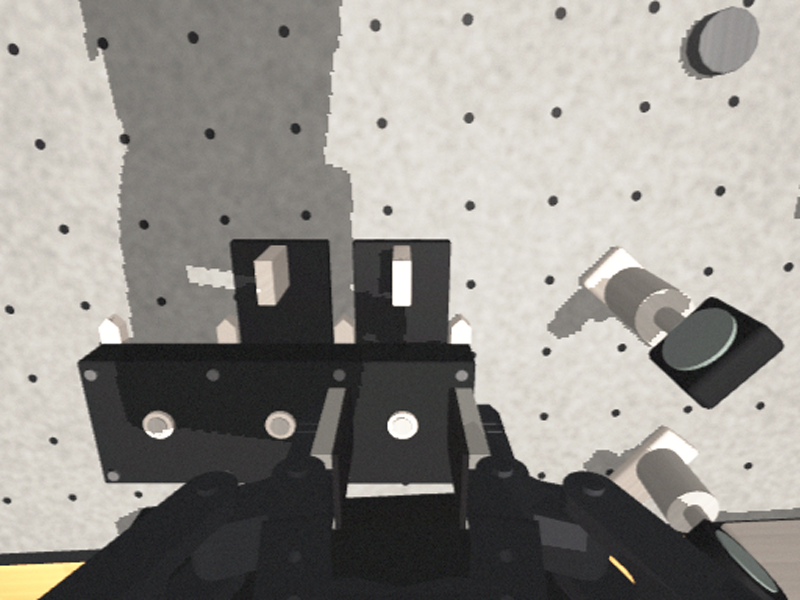

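Emit:
servo_tool --pt "0.4 0.11 -0.2 -0.05 0 0 0" --pt "0.4 0.22 -0.4 -0.05 0 0 0" --pt "0.4 0.33 -0.6 -0.05 0 0 0" --pt "0.4 0.44 -0.8 -0.05 0 0 0" --pt "0.4 0.55 -1 -0.05 0 0 0" --pt "0.4 0.55 -1 -0.05 0 0 0"

```text
time: 21.52
ee_pos: [0.5496, -0.2425, 0.1446]
tool_rot: [0.031, 1.0, -0.0, -0.001]
wrist_force: [-0.6, -0.1, -0.2]
finger_gap: 0.399
```

Emit:
servo_tool --pt "0.4 0.13 -0.18 0 0 0 0.07" --pt "0.4 0.26 -0.36 0 0 0 0.14" --pt "0.4 0.4 -0.54 0 0 0 0.21" --pt "0.4 0.5 -0.71 0 0 0 0.28" --pt "0.4 0.5 -0.71 0 0 0 0.35" --pt "0.4 0.5 -0.71 0 0 0 0.363" --pt "0.4 0.5 -0.71 0 0 0 0.363"

```text
time: 22.1
ee_pos: [0.4714, -0.3401, 0.145]
tool_rot: [0.308, 0.951, 0.0, -0.0]
wrist_force: [0.1, 0.4, 0.4]
finger_gap: 0.399
```

Run:
```python
from h import *
c=cam("wrist","w19");crop(c,0,0,512,384,"w19b");plates(c);fins(c)
move((0.474,-0.341,-.0125),np.radians(144))
```

```text
14 [224.8 138.5] [ 430.6 -346.2] [59.5 99.9] 48.3
fin [476.8 329.6] [ 723.8 -248.5] [17.1 16.1] 54.0
fin [287.6 338.9] [ 622.7 -408.6] [12.  27.1] 16.1
tcp [ 0.4716 -0.3398  0.1451] yaw 144.21 -> shift [-0.018  0.002  1.051] turn [ 0.    -0.001  0.002]
```

View pics/w19b.png

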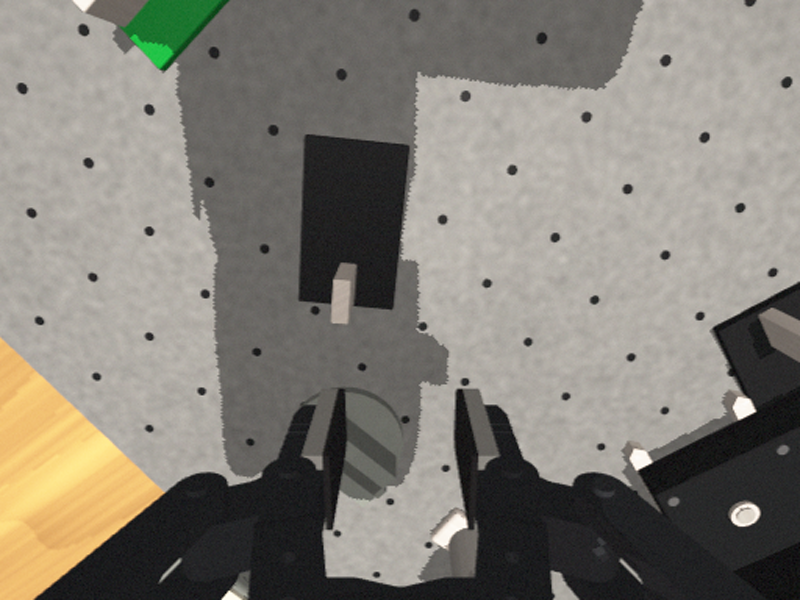

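The third plate has been knocked: it now sits at centre (431, −346) mm, yaw 138°. Re-aiming.

Run:
```python
from h import *
c=cam("wrist")
plate4(c,(299,301),(393,309),(305,135),(409,147))
print(corners(c,[(334,279),(354,280),(331,323),(350,324)],.046).mean(0))
move((0.4567,-0.3693,.1),np.radians(138.3))
```

```text
plate yaw 138.57 centre [ 0.4316 -0.3462] grip [ 0.4578 -0.3694] len 0.09904428536177398 wid 0.05943283626220862 0.059380129982629294
[ 0.45799931 -0.36863411]
tcp [ 0.4718 -0.3396  0.1452] yaw 144.24 -> shift [-0.034 -0.219  0.302] turn [ 0.    -0.     0.066]
```

Emit:
servo_tool --pt "0.4 -0.02 -0.1 0.1 0 0 0.03" --pt "0.4 -0.037 -0.216 0.25 0 0 0.064" --pt "0.4 -0.037 -0.216 0.5 0 0 0.064" --pt "0.4 -0.037 -0.216 0.75 0 0 0.064" --pt "0.4 -0.037 -0.216 0.9 0 0 0.064" --pt "0.4 -0.037 -0.216 1 0 0 0.064" --pt "0.4 -0.037 -0.216 1 0 0 0.064"

```text
time: 22.78
ee_pos: [0.4559, -0.3677, -0.0076]
tool_rot: [0.355, 0.935, 0.001, -0.003]
wrist_force: [-0.1, 0.6, -0.2]
finger_gap: 0.399
```

Emit:
servo_tool --pt "0.4 0 0 0.045 0 0 0" --pt "0 0 0 0.045 0 0 0" --pt "0 0 0 0.045 0 0 0" --pt "0 0 0 0.045 0 0 0" --pt "0 0 0 0.045 0 0 0" --pt "0 0 0 0.045 0 0 0" --pt "0 0 0 0.045 0 0 0"

```text
time: 23.37
ee_pos: [0.4574, -0.3703, -0.01]
tool_rot: [0.356, 0.934, -0.0, 0.001]
wrist_force: [-0.2, 1.8, 7.1]
finger_gap: 0.108
```

Emit:
servo_tool --pt "0 0 0 -0.15 0 0 0" --pt "0 0 0 -0.35 0 0 0" --pt "0 0 0 -0.4 0 0 0" --pt "0 0 0 -0.4 0 0 0"

```text
time: 23.7
ee_pos: [0.4578, -0.3709, 0.0512]
tool_rot: [0.356, 0.934, -0.001, 0.002]
wrist_force: [0.0, -0.3, -3.0]
finger_gap: 0.109
```

Run:
```python
from h import *
s=monitor.observe();print(s['ee_pos'],s['finger_gap'],s['wrist_force'])
c=cam("wrist","w20");crop(c,0,0,512,384,"w20b")
move((*slot(-.075,-.105),.05),HY)
```

```text
[ 0.45784552 -0.37087612  0.05117472] 0.10856618824183542 [ 0.02065837 -0.2876481  -3.02502343]
tcp [ 0.4571 -0.3701  0.0494] yaw 138.24 -> shift [ 0.075  1.111 -0.004] turn [1.000e-03 0.000e+00 1.574e+00]
```

View pics/w20b.png

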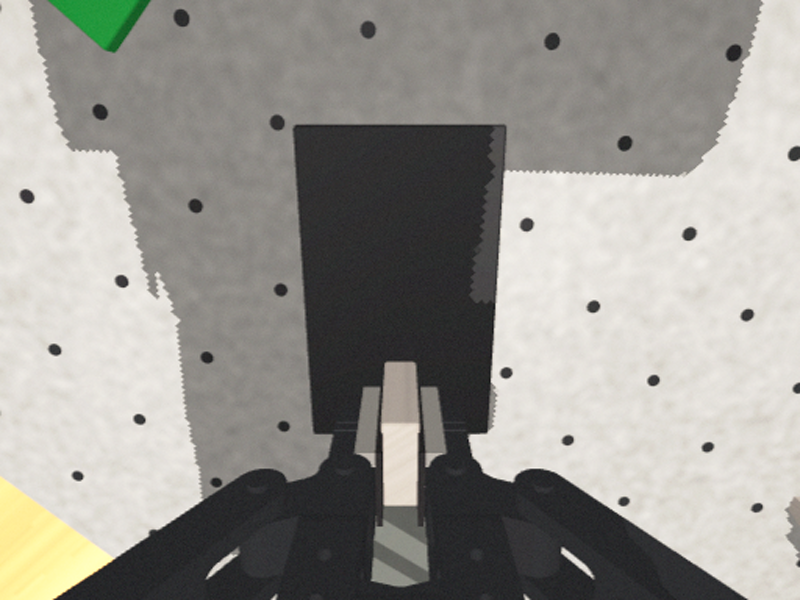

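Emit:
servo_tool --pt "0 0 0.04 0 0 0 0.07" --pt "0 0.01 0.08 0 0 0 0.14" --pt "0 0.01 0.12 0 0 0 0.21" --pt "0 0.02 0.17 0 0 0 0.28" --pt "0 0.02 0.22 0 0 0 0.35" --pt "0 0.02 0.27 0 0 0 0.42" --pt "0 0.03 0.32 0 0 0 0.49" --pt "0 0.03 0.37 0 0 0 0.56" --pt "0 0.03 0.42 0 0 0 0.63" --pt "0 0.04 0.47 0 0 0 0.7" --pt "0 0.04 0.52 0 0 0 0.77" --pt "0 0.04 0.56 0 0 0 0.8"

```text
time: 24.75
ee_pos: [0.5077, -0.3022, 0.047]
tool_rot: [0.839, 0.544, -0.001, -0.001]
wrist_force: [0.6, -0.3, -2.2]
finger_gap: 0.105
```

Run:
```python
from h import *
move((*slot(-.075,-.105),.045),HY)
```

```text
tcp [ 0.5077 -0.3022  0.047 ] yaw 65.89 -> shift [0.53  0.143 0.013] turn [-0.002  0.001  0.77 ]
```

Emit:
servo_tool --pt "0 0.05 0.01 0 0 0 0.07" --pt "0 0.1 0.02 0 0 0 0.14" --pt "0 0.15 0.04 0 0 0 0.21" --pt "0 0.2 0.05 0 0 0 0.28" --pt "0 0.25 0.06 0 0 0 0.35" --pt "0 0.3 0.08 0 0 0 0.42" --pt "0 0.35 0.1 0 0 0 0.49" --pt "0 0.4 0.11 0 0 0 0.56" --pt "0 0.45 0.12 0 0 0 0.63" --pt "0 0.5 0.14 0 0 0 0.7" --pt "0 0.53 0.143 0 0 0 0.77" --pt "0 0.53 0.143 0 0 0 0.77"

```text
time: 25.75
ee_pos: [0.5594, -0.238, 0.047]
tool_rot: [1.0, -0.029, -0.001, -0.001]
wrist_force: [-1.2, 0.7, -1.7]
finger_gap: 0.106
```

Run:
```python
from h import *
move((*slot(-.075,-.105),-.0095),HY)
```

```text
tcp [ 0.5594 -0.238   0.047 ] yaw -3.3 -> shift [0.004 0.003 0.377] turn [-0.001  0.002  0.001]
```

Emit:
servo_tool --pt "0 0 0.003 0.15 0 0 0" --pt "0 0 0.003 0.28 0 0 0" --pt "0 0 0.003 0.36 0 0 0" --pt "0 0 0.003 0.37 0 0 0" --pt "0 0 0.003 0.37 0 0 0"

```text
time: 26.17
ee_pos: [0.5593, -0.2395, -0.0074]
tool_rot: [1.0, -0.026, -0.001, -0.0]
wrist_force: [-0.7, 0.7, -2.0]
finger_gap: 0.106
```

Run:
```python
from h import *
s=monitor.observe();print(s['ee_pos'],hcoord(s['ee_pos']),s['wrist_force']);move((*slot(-.075,-.035),-.0085),HY)
c=cam("wrist","w21");crop(c,0,0,512,384,"w21b")
```

```text
[ 0.55930644 -0.23948177 -0.00741326] [-0.10536198 -0.07616447] [-0.72524645  0.71049839 -1.97455766]
tcp [ 0.5593 -0.2395 -0.0074] yaw -2.98 -> shift [ 0.469 -0.004  0.006] turn [-0.001  0.001  0.005]
```

View pics/w21b.png

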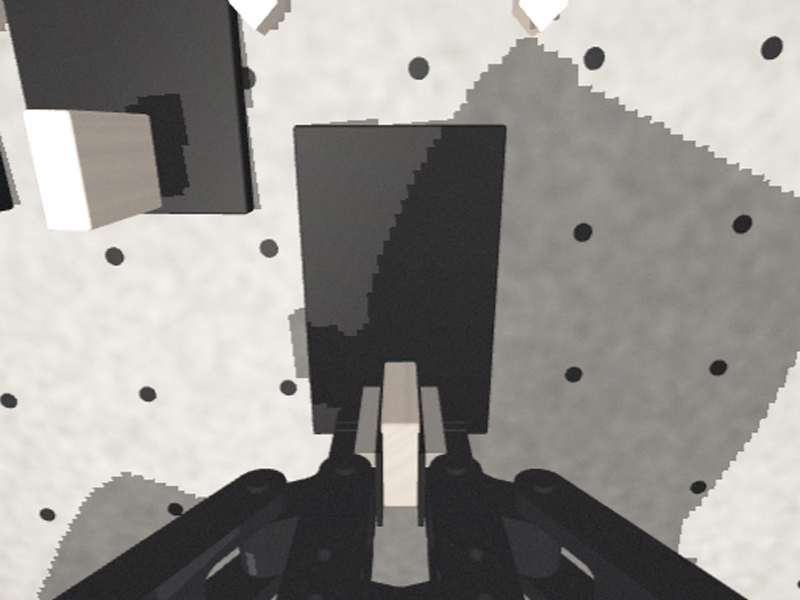

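Emit:
servo_tool --pt "0 0 -0.004 0.01 0 0 0.004" --pt "0 0.07 -0.004 0.01 0 0 0.004" --pt "0 0.14 -0.004 0.01 0 0 0.004" --pt "0 0.21 -0.004 0.01 0 0 0.004" --pt "0 0.28 -0.004 0.01 0 0 0.004" --pt "0 0.35 -0.004 0.01 0 0 0.004" --pt "0 0.42 -0.004 0.01 0 0 0.004" --pt "0 0.45 -0.004 0.01 0 0 0.004" --pt "0 0.45 -0.004 0.01 0 0 0.004"

```text
time: 26.97
ee_pos: [0.6283, -0.2427, -0.0074]
tool_rot: [1.0, -0.03, 0.001, 0.0]
wrist_force: [1.1, -0.1, -2.3]
finger_gap: 0.107
```

Run:
```python
from h import *
s=monitor.observe();print(s['ee_pos'],hcoord(s['ee_pos']),s['wrist_force'],s['finger_gap']);move((*slot(-.075,-.03),-.010),HY)
```

```text
[ 0.6282967  -0.24267113 -0.00743369] [-0.036304   -0.07525666] [ 1.07316968 -0.05691586 -2.32228934] 0.10662899133759937
tcp [ 0.6283 -0.2427 -0.0074] yaw -3.39 -> shift [ 0.042 -0.002  0.017] turn [ 0.    -0.001  0.   ]
```

Emit:
servo_tool --pt "0 0.01 0 0.008 0 0 0" --pt "0 0.02 0 0.008 0 0 0" --pt "0 0.02 0 0.008 0 0 0"

```text
time: 27.22
ee_pos: [0.6302, -0.2428, -0.0092]
tool_rot: [1.0, -0.03, -0.0, -0.0]
wrist_force: [-0.2, -0.2, -1.7]
finger_gap: 0.107
```

Emit:
servo_tool --pt "0 0.007 0 0 0 0 0" --pt "0 0.012 0 0 0 0 0" --pt "0 0.012 0 0 0 0 0"

```text
time: 27.47
ee_pos: [0.6323, -0.2429, -0.0091]
tool_rot: [1.0, -0.03, 0.0, 0.0]
wrist_force: [0.2, 0.2, -1.3]
finger_gap: 0.108
```

Emit:
servo_tool --pt "0 0.007 0 0 0 0 0" --pt "0 0.012 0 0 0 0 0" --pt "0 0.012 0 0 0 0 0"

```text
time: 27.72
ee_pos: [0.6338, -0.2429, -0.0093]
tool_rot: [1.0, -0.03, -0.0, -0.0]
wrist_force: [-1.0, -0.1, -1.7]
finger_gap: 0.111
```

Emit:
servo_tool --pt "0 0.007 0 0 0 0 0" --pt "0 0.01 0 0 0 0 0" --pt "0 0.01 0 0 0 0 0"

```text
time: 27.97
ee_pos: [0.6337, -0.2429, -0.0096]
tool_rot: [1.0, -0.03, -0.002, -0.0]
wrist_force: [-10.8, 1.3, 3.0]
finger_gap: 0.105
```

Emit:
servo_tool --pt "0 0.005 0 0 0 0 0" --pt "0 0.007 0 0 0 0 0" --pt "0 0.007 0 0 0 0 0"

```text
time: 28.22
ee_pos: [0.6336, -0.2428, -0.0096]
tool_rot: [1.0, -0.03, -0.003, -0.001]
wrist_force: [-17.6, -0.2, 8.4]
finger_gap: 0.105
```

Home (17 N). Release and rise.

Emit:
servo_tool --pt "0 -0.005 0 0.008 0 0 0" --pt "0 -0.009 0 0.008 0 0 0" --pt "0.15 -0.009 0 0.008 0 0 0" --pt "0.3 -0.009 0 0.008 0 0 0" --pt "0.35 -0.009 0 0.008 0 0 0" --pt "0.35 -0.009 0 0.008 0 0 0"

```text
time: 28.72
ee_pos: [0.6356, -0.2431, -0.0103]
tool_rot: [1.0, -0.03, 0.0, 0.0]
wrist_force: [-0.2, -0.6, -0.7]
finger_gap: 0.347
```

Emit:
servo_tool --pt "0.35 0 0 -0.15 0 0 0" --pt "0.35 0 0 -0.4 0 0 0" --pt "0.35 0 0 -0.7 0 0 0" --pt "0.35 0 0 -1 0 0 0" --pt "0.35 0 0 -1 0 0 0"

```text
time: 29.13
ee_pos: [0.6383, -0.2443, 0.1478]
tool_rot: [1.0, -0.03, 0.005, 0.002]
wrist_force: [1.3, -0.6, 1.7]
finger_gap: 0.348
```

Emit:
servo_tool --pt "0.35 -0.2 -0.2 -0.15 0 0 0" --pt "0.35 -0.4 -0.4 -0.3 0 0 0" --pt "0.35 -0.4 -0.6 -0.5 0 0 0" --pt "0.35 -0.4 -0.7 -0.65 0 0 0" --pt "0.35 -0.4 -0.7 -0.7 0 0 0" --pt "0.35 -0.4 -0.7 -0.7 0 0 0"

```text
time: 29.63
ee_pos: [0.5829, -0.1341, 0.2474]
tool_rot: [1.0, -0.029, 0.003, 0.001]
wrist_force: [0.2, 0.5, -1.4]
finger_gap: 0.35
```

Run:
```python
from h import *
s=monitor.observe();print(s['ee_pos'],s['time'])
c=cam("wrist","w22");crop(c,0,0,512,384,"w22b");fins(c)
```

```text
[ 0.58287641 -0.13412107  0.24737598] 29.6333
fin [211.3  15.2] [735.  -98.3] [17.3 16.4] 43.5
fin [285.3  15.6] [ 730.5 -172.5] [16.3 17.2] 38.7
fin [359.3  15.5] [ 726.2 -246.5] [17.2 16.1] 2.9
fin [495.1  84.5] [ 650.8 -395.8] [30.2 14. ] 76.8
fin [111.  106.6] [652.8  18.7] [13.1 29.6] 24.7
fin [215.2 109.2] [643.4 -92.8] [ 8.8 24.7] 84.6
fin [283.9 105.3] [ 642.2 -168.2] [ 8.8 18. ] 86.6
fin [  3.7 277.9] [448.6 204.1] [18.3  6.7] 22.1
```

View pics/w22b.png

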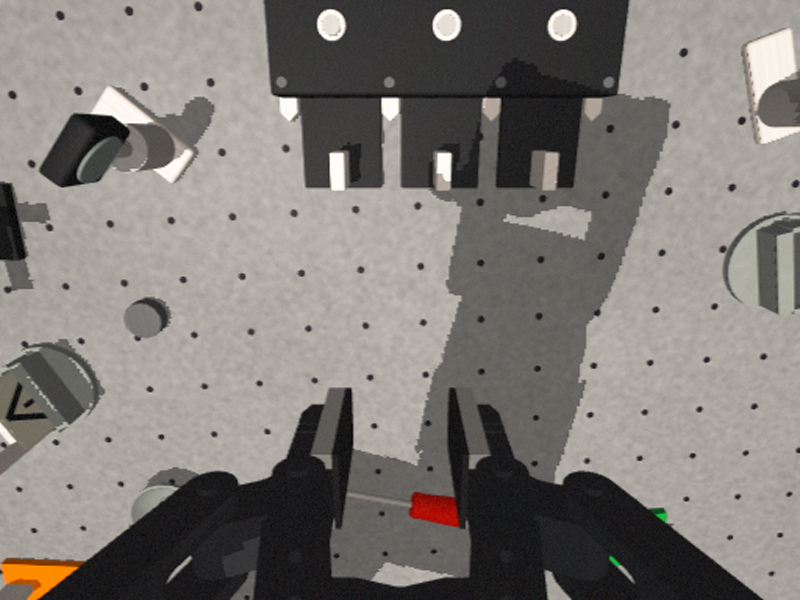

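Run:
```python
from h import *
move((.46,.2,.30),np.radians(85))
```

```text
tcp [ 0.5821 -0.1348  0.2451] yaw -3.38 -> shift [-0.943 -2.18  -0.369] turn [ 0.001 -0.001 -0.982]
```

Emit:
servo_tool --pt "0.35 -0.15 -0.2 -0.1 0 0 0" --pt "0.35 -0.3 -0.4 -0.2 0 0 0" --pt "0.35 -0.45 -0.6 -0.3 0 0 0" --pt "0.35 -0.6 -0.8 -0.35 0 0 0" --pt "0.35 -0.6 -1 -0.35 0 0 0" --pt "0.35 -0.6 -1 -0.35 0 0 0"

```text
time: 30.18
ee_pos: [0.5001, 0.0233, 0.2962]
tool_rot: [1.0, -0.029, -0.0, -0.001]
wrist_force: [-0.2, 0.1, -0.3]
finger_gap: 0.351
```

Emit:
servo_tool --pt "0.35 0 -0.1 0 0 0 -0.075" --pt "0.35 0 -0.2 0 0 0 -0.15" --pt "0.35 0 -0.3 0 0 0 -0.225" --pt "0.35 0 -0.4 0 0 0 -0.3" --pt "0.35 0 -0.5 0 0 0 -0.375" --pt "0.35 0 -0.6 0 0 0 -0.45" --pt "0.35 0 -0.7 0 0 0 -0.525" --pt "0.35 0 -0.8 0 0 0 -0.6" --pt "0.35 0 -0.9 0 0 0 -0.675" --pt "0.35 0 -1 0 0 0 -0.75" --pt "0.35 0 -1 0 0 0 -0.825" --pt "0.35 0 -1 0 0 0 -0.9"

```text
time: 31.18
ee_pos: [0.51, 0.1698, 0.2949]
tool_rot: [0.778, 0.629, -0.001, -0.001]
wrist_force: [0.1, -0.2, -0.1]
finger_gap: 0.35
```

Run:
```python
from h import *
s=monitor.observe();print(s['ee_pos'],s['time'],s['joints'])
c=cam("wrist","w23");crop(c,0,0,512,384,"w23b")
```

```text
[0.5099813  0.16977251 0.29485565] 31.1833 [ 2.34833142e-01  2.50653932e-01  1.56066728e+00 -1.76187364e-04
  1.33329709e+00  4.45805615e-01]
```

View pics/w23b.png

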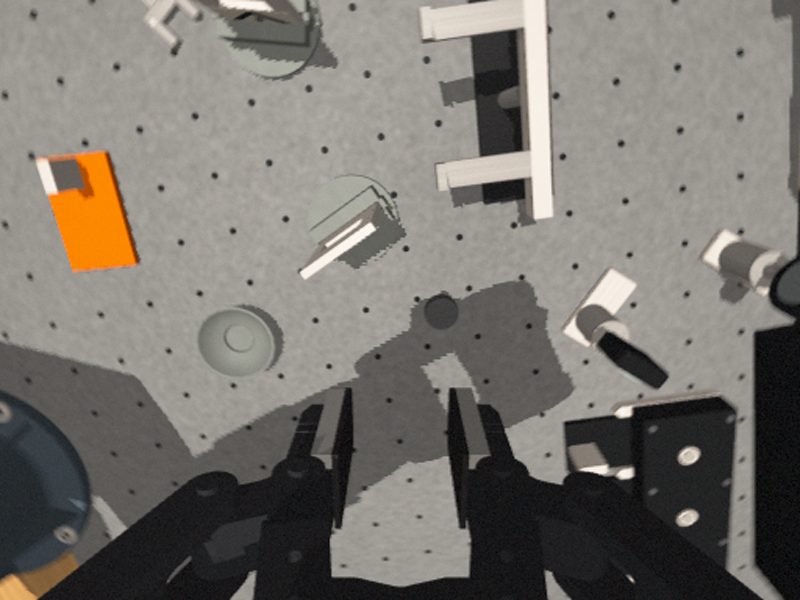

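Emit:
servo_tool --pt "0.35 0.2 -0.05 0 0 0 -0.04" --pt "0.35 0.4 -0.1 0 0 0 -0.075" --pt "0.35 0.6 -0.1 0 0 0 -0.075" --pt "0.35 0.6 -0.1 0 0 0 -0.075"

```text
time: 31.57
ee_pos: [0.515, 0.2641, 0.295]
tool_rot: [0.742, 0.671, -0.001, -0.001]
wrist_force: [0.6, 0.7, -0.9]
finger_gap: 0.347
```

Run:
```python
from h import *
s=monitor.observe();print(s['ee_pos'],s['time'])
c=cam("wrist","w24");crop(c,0,0,512,384,"w24b");np.save("w24.npy",c,allow_pickle=True)
crop(c,260,0,360,200,"w24c",3);crop(c,130,20,280,220,"w24d",3)
```

```text
[0.51499183 0.26408435 0.29500011] 31.5667
```

View pics/w24b.png

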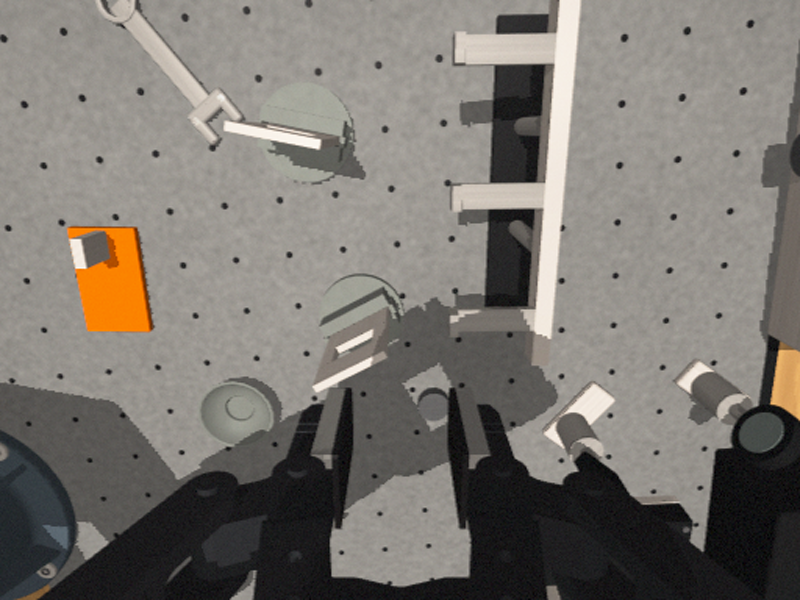

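View pics/w24c.png

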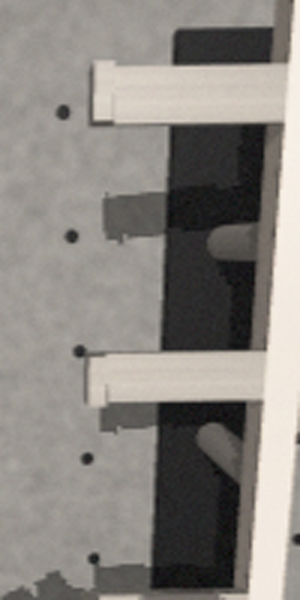

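View pics/w24d.png

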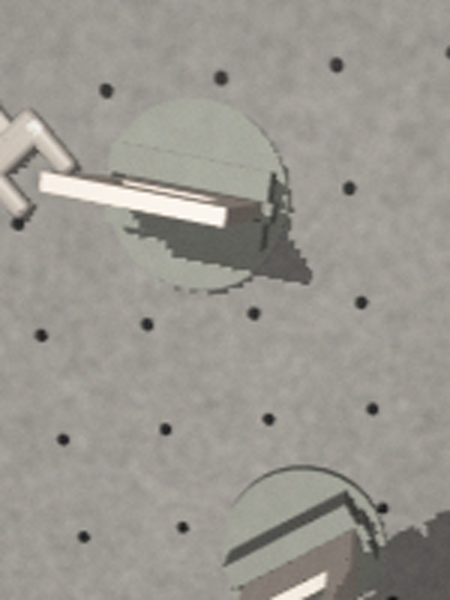

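Run:
```python
from h import *
c=np.load("w24.npy",allow_pickle=True).item()
crop(c,190,200,310,260,"w24e",6.5)
def P(pts,k,off,z): return onz(c,(np.array(pts,float)+.5)/k+np.array(off)-.5,z)[:,:2]
h1=P([(93,62),(93,123),(114,62),(114,123)],3,(260,0),.14);h2=P([(87,354),(89,406),(104,354),(106,406)],3,(260,0),.14)
for h in(h1,h2): print("hook end",h.round(4).tolist(),h.mean(0).round(4),np.linalg.norm(h[0]-h[1]),np.linalg.norm(h[0]-h[2]))
print("bar front/back edge",P([(273,110),(247,560)],3,(260,0),.13).round(4),P([(300,110)],3,(260,0),.13).round(4))
print("bar w24b", P([(559,0),(580,0),(533,336),(549,336)],1.5625,(0,0),.13).round(4))
print("h3",P([(450,311),(450,333),(465,310),(465,333)],1.5625,(0,0),.14).round(4))
A=P([(39,173),(228,206),(39,193),(225,227)],3,(130,20),.126);print("tagA",A.round(4).tolist(),A.mean(0),np.degrees(np.arctan2(*(A[1]-A[0])[::-1])),np.linalg.norm(A[1]-A[0]),np.linalg.norm(A[2]-A[0]))
```

```text
hook end [[0.5595, 0.3969], [0.5584, 0.3807], [0.5656, 0.3963], [0.5647, 0.38]] [0.562  0.3885] 0.016324084518927112 0.006175524137617863
hook end [[0.552, 0.3133], [0.5515, 0.2967], [0.5574, 0.3128], [0.557, 0.2961]] [0.5545 0.3047] 0.01668208610589173 0.0054716630659500005
bar front/back edge [[0.6147 0.3797]
 [0.6045 0.2351]] [[0.623  0.3788]]
bar w24b [[0.6211 0.4087]
 [0.633  0.4075]
 [0.6028 0.2023]
 [0.614  0.2012]]
h3 [[0.5454 0.2304]
 [0.5443 0.2145]
 [0.5555 0.2301]
 [0.5545 0.2135]]
tagA [[0.4148, 0.3643], [0.4742, 0.3481], [0.4135, 0.3583], [0.4722, 0.3417]] [0.44368198 0.35307044] -15.278363081656515 0.06151366159998721 0.006161632187994994
```

View pics/w24e.png

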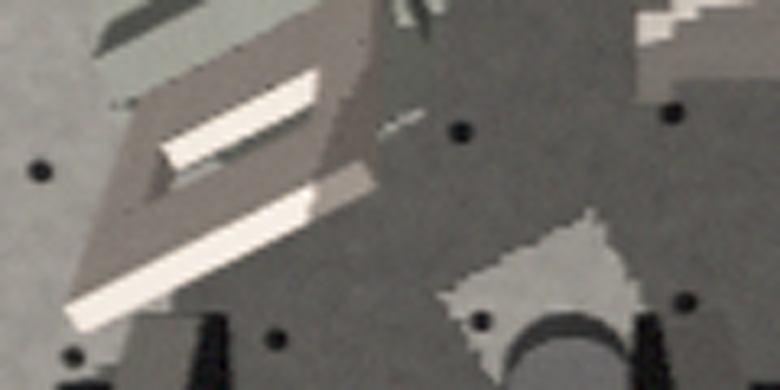

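```bash
cat >> h.py <<'E'
RY=np.radians(-5.1); RX=np.array([np.cos(RY),np.sin(RY)]); RYv=np.array([-RX[1],RX[0]])
HOOK=[np.array([.5882,.3862]),np.array([.5807,.3024]),np.array([.5732,.2186])]
def rcoord(p,i): d=np.asarray(p)[:2]-HOOK[i]; return np.array([d@RX,d@RYv])
E
python3 - <<'E'
from h import *
c=np.load("w24.npy",allow_pickle=True).item()
def P(pts,k,off,z): return onz(c,(np.array(pts,float)+.5)/k+np.array(off)-.5,z)[:,:2]
B=P([(65,310),(362,160),(80,335),(377,183)],6.5,(190,200),.126);print("tagB",B.round(4).tolist(),B.mean(0),np.degrees(np.arctan2(*(B[1]-B[0])[::-1])),np.linalg.norm(B[1]-B[0]),np.linalg.norm(B[2]-B[0]))
move((.4437,.3531,.15),np.radians(164.7))
E
```

```text
tagB [[0.441, 0.1764], [0.4966, 0.2], [0.4429, 0.1712], [0.4988, 0.1954]] [0.46980883 0.18571631] 22.955815313103297 0.06046423098291159 0.005523413339580165
tcp [0.5147 0.2622 0.295 ] yaw 84.25 -> shift [ 0.557 -0.53   0.967] turn [-0.002 -0.    -0.894]
```

Emit:
servo_tool --pt "0.35 0.05 -0.05 0.04 0 0 -0.075" --pt "0.35 0.1 -0.1 0.08 0 0 -0.15" --pt "0.35 0.16 -0.15 0.12 0 0 -0.225" --pt "0.35 0.21 -0.2 0.16 0 0 -0.3" --pt "0.35 0.26 -0.25 0.2 0 0 -0.375" --pt "0.35 0.31 -0.3 0.24 0 0 -0.45" --pt "0.35 0.36 -0.35 0.28 0 0 -0.525" --pt "0.35 0.42 -0.4 0.32 0 0 -0.6" --pt "0.35 0.47 -0.45 0.36 0 0 -0.675" --pt "0.35 0.52 -0.5 0.4 0 0 -0.75" --pt "0.35 0.557 -0.53 0.4 0 0 -0.825" --pt "0.35 0.557 -0.53 0.4 0 0 -0.894"

```text
time: 32.62
ee_pos: [0.4432, 0.3515, 0.2356]
tool_rot: [0.131, 0.991, -0.001, -0.001]
wrist_force: [-0.2, 0.1, -0.8]
finger_gap: 0.351
```

Run:
```python
from h import *
c=cam("wrist","w25");crop(c,0,0,512,384,"w25b")
move((.4437,.3531,.15),np.radians(164.7))
```

```text
tcp [0.4436 0.3512 0.2358] yaw 165.38 -> shift [0.002 0.013 0.572] turn [-0.001 -0.001  0.008]
```

View pics/w25b.png

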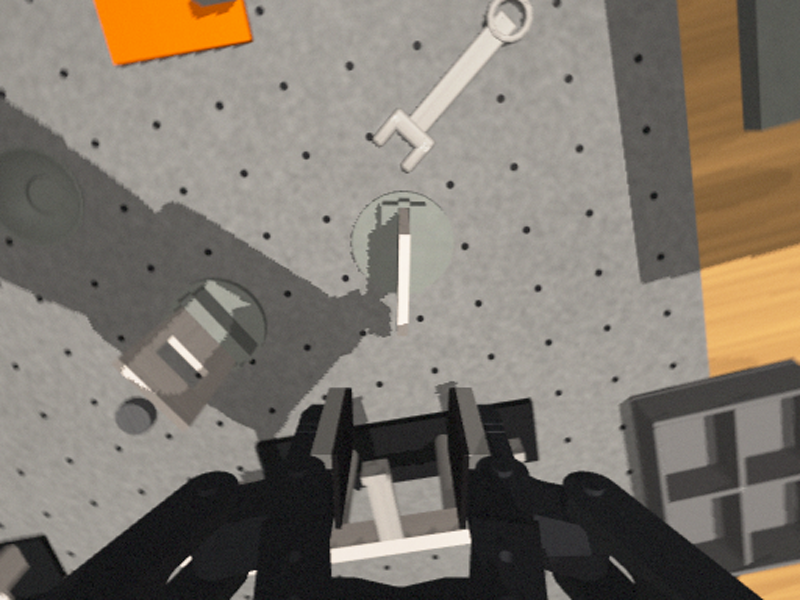

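Run:
```python
from h import *
c=cam("wrist")
w=corners(c,[(399,233),(411,233),(398,325),(409,325)],.126);d=(w[0]+w[1]-w[2]-w[3]);print(w.round(4).tolist(),w.mean(0),np.degrees(np.arctan2(d[1],d[0])),np.linalg.norm(d)/2)
move((*w.mean(0),.074),np.radians(164.7))
```

```text
[[0.4142, 0.3585], [0.4159, 0.3649], [0.4664, 0.3442], [0.468, 0.3504]] [0.44110264 0.3545086 ] 164.59468409895132 0.05407075071458135
tcp [0.4438 0.3511 0.236 ] yaw 164.74 -> shift [0.023 0.019 1.08 ] turn [-0.001 -0.001  0.   ]
```

Emit:
servo_tool --pt "0.35 0.005 0.016 0.2 0 0 0" --pt "0.35 0.005 0.016 0.4 0 0 0" --pt "0.35 0.005 0.016 0.6 0 0 0" --pt "0.35 0.005 0.016 0.8 0 0 0" --pt "0.35 0.005 0.016 0.95 0 0 0" --pt "0.35 0.005 0.016 1 0 0 0" --pt "0.35 0.005 0.016 1 0 0 0"

```text
time: 33.3
ee_pos: [0.443, 0.3534, 0.0852]
tool_rot: [0.135, 0.991, -0.001, -0.001]
wrist_force: [0.6, -0.6, 0.0]
finger_gap: 0.346
```

Run:
```python
from h import *
c=cam("wrist","w26");crop(c,100,150,412,384,"w26b")
move((.4437,.3531,.074),np.radians(164.7));print(monitor.observe()['wrist_force'])
```

```text
tcp [0.4437 0.3541 0.0869] yaw 164.59 -> shift [-0.002 -0.006  0.086] turn [-0.001 -0.    -0.001]
[-0.14172927 -0.38743005  0.4944305 ]
```

View pics/w26b.png

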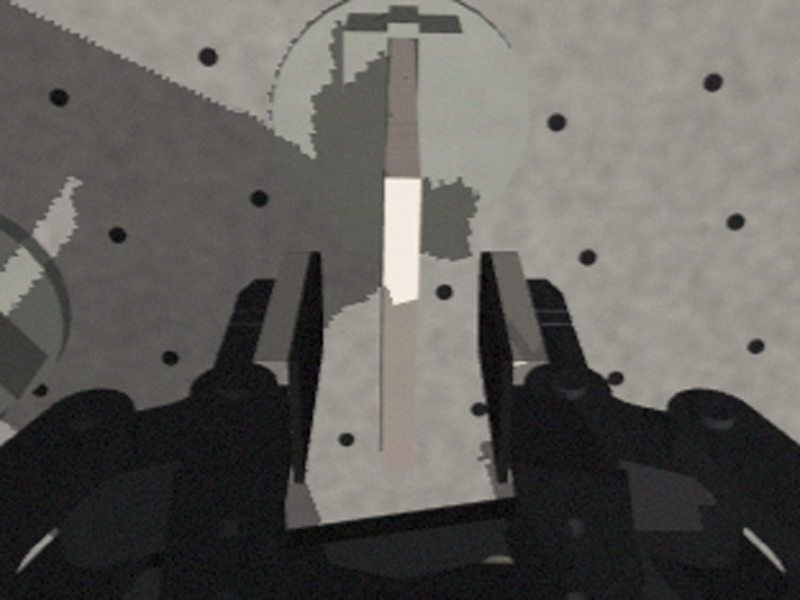

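Emit:
servo_tool --pt "0.35 0 0 0.05 0 0 0" --pt "0.35 0 0 0.08 0 0 0" --pt "0 0 0 0.08 0 0 0" --pt "0 0 0 0.08 0 0 0" --pt "0 0 0 0.08 0 0 0" --pt "0 0 0 0.08 0 0 0" --pt "0 0 0 0.08 0 0 0"

```text
time: 33.93
ee_pos: [0.4435, 0.3547, 0.0756]
tool_rot: [0.132, 0.991, -0.0, 0.0]
wrist_force: [-1.8, -3.2, 5.0]
finger_gap: 0.057
```

Run:
```python
from h import *
s=monitor.observe();print(s['ee_pos'],s['finger_gap'],s['wrist_force'],s['torque'])
c=cam("wrist","w27");crop(c,100,150,412,384,"w27b")
```

```text
[0.44350484 0.35473048 0.07557804] 0.05677771955623191 [-1.7626618  -3.22988345  4.9858097 ] [-0.75082654  0.32009793 -0.06833374]
```

View pics/w27b.png

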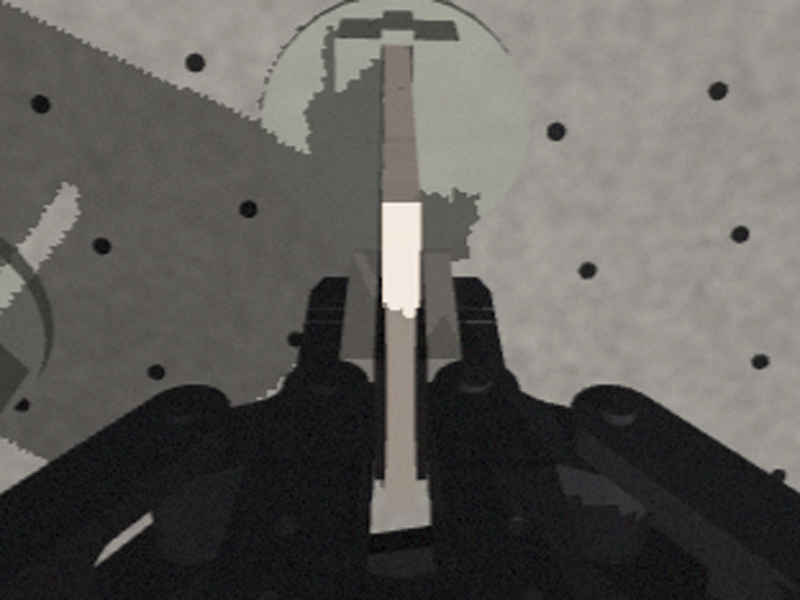

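Emit:
servo_tool --pt "0 0 0 -0.06 0 0 0" --pt "0 0 0 -0.15 0 0 0" --pt "0 0 0 -0.25 0 0 0" --pt "0 0 0 -0.4 0 0 0" --pt "0 0 0 -0.53 0 0 0" --pt "0 0 0 -0.53 0 0 0"

```text
time: 34.48
ee_pos: [0.445, 0.3562, 0.1589]
tool_rot: [0.132, 0.991, 0.002, 0.002]
wrist_force: [0.1, -0.9, -0.6]
finger_gap: 0.053
```

Run:
```python
from h import *
s=monitor.observe();print(s['ee_pos'],s['finger_gap'],s['wrist_force'])
p=HOOK[0]-RX*.10
move((*p,.16),RY+np.pi/2)
c=cam("side","s28");crop(c,150,220,330,355,"s28b")
```

```text
[0.44500903 0.35619811 0.15887528] 0.05255561741260046 [ 0.05351528 -0.91313756 -0.56472442]
tcp [0.445  0.3562 0.1589] yaw 164.79 -> shift [-0.212  0.326 -0.005] turn [ 0.005 -0.     0.888]
```

View pics/s28b.png

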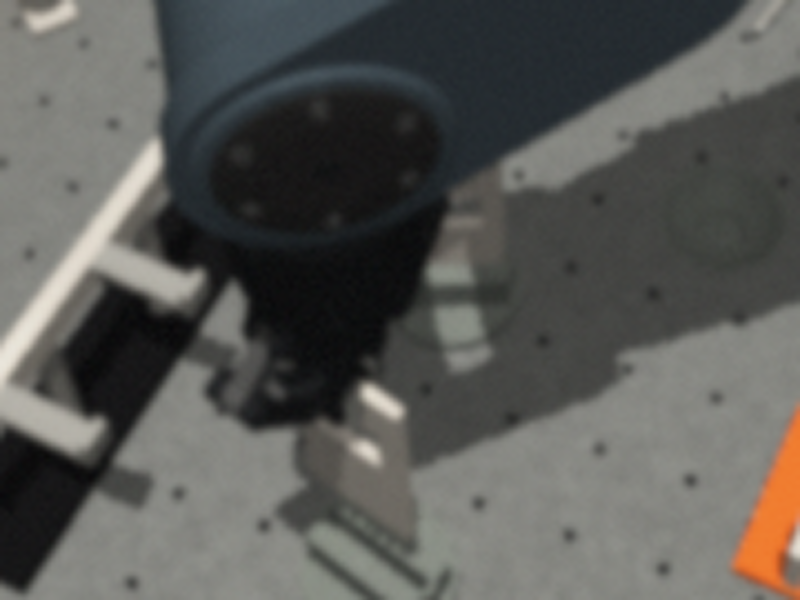

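Emit:
servo_tool --pt "0 -0.01 0.02 0 0 0 0.075" --pt "0 -0.02 0.04 0 0 0 0.15" --pt "0 -0.04 0.07 0 0 0 0.225" --pt "0 -0.06 0.1 0 0 0 0.3" --pt "0 -0.08 0.13 0 0 0 0.375" --pt "0 -0.1 0.16 0 0 0 0.45" --pt "0 -0.12 0.19 0 0 0 0.525" --pt "0 -0.14 0.22 0 0 0 0.6" --pt "0 -0.16 0.25 0 0 0 0.675" --pt "0 -0.18 0.28 0 0 0 0.75" --pt "0 -0.212 0.326 0 0 0 0.825" --pt "0 -0.212 0.326 0 0 0 0.888"

```text
time: 35.53
ee_pos: [0.4872, 0.3941, 0.1533]
tool_rot: [0.74, 0.673, -0.0, -0.0]
wrist_force: [-0.5, 0.4, -0.4]
finger_gap: 0.052
```

Run:
```python
from h import *
s=monitor.observe();print(s['ee_pos'],rcoord(s['ee_pos'],0),s['finger_gap'],s['wrist_force'])
p=HOOK[0]-RX*.09
move((*p,.1256),RY+np.pi/2)
c=cam("wrist","w29");crop(c,0,0,512,384,"w29b")
```

```text
[0.48724471 0.39411367 0.15331683] [-0.1012591  -0.00109201] 0.052215591286077896 [-0.53445753  0.35392716 -0.35904911]
tcp [0.4872 0.3941 0.1533] yaw 84.52 -> shift [0.008 0.075 0.185] turn [-0.     0.    -0.004]
```

View pics/w29b.png

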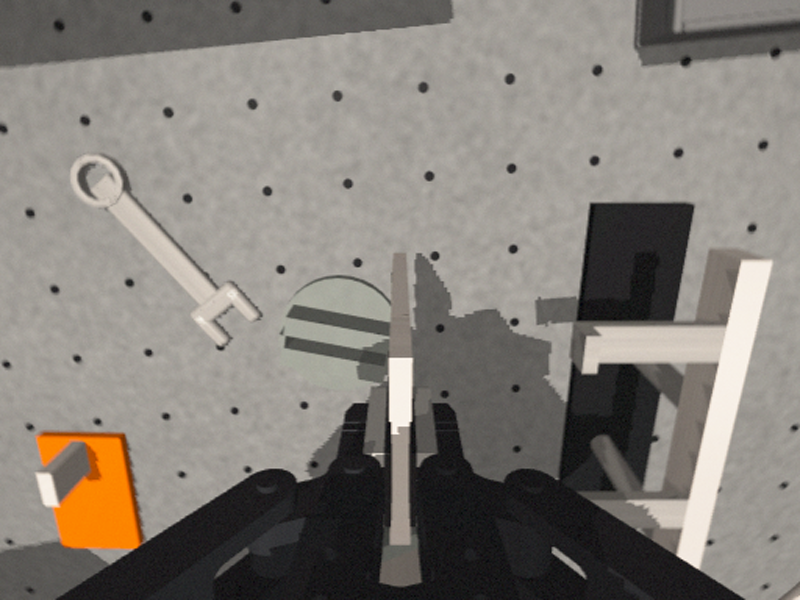

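Run:
```python
from h import *
c=cam("wrist"); crop(c,350,190,500,300,"w29c",5.3)
print([rcoord(q,0).round(4) for q in corners(c,[(583,337),(599,337),(584,374),(600,372)],.14)])
print([rcoord(q,0).round(4) for q in corners(c,[(400,357),(400,545)],.2037)],rcoord(monitor.observe()['ee_pos'],0))
print("strap far/near edges at bar",[rcoord(q,0).round(4) for q in corners(c,[(727,325),(723,361)],.13)])
```

```text
[array([-0.0305,  0.0067]), array([-0.0244,  0.0066]), array([-0.0285, -0.0091]), array([-0.0223, -0.0083])]
[array([-0.1006,  0.0283]), array([-0.1014, -0.0321])] [-0.1019339  -0.00172976]
strap far/near edges at bar [array([0.0306, 0.007 ]), array([ 0.0321, -0.0089])]
```

View pics/w29c.png

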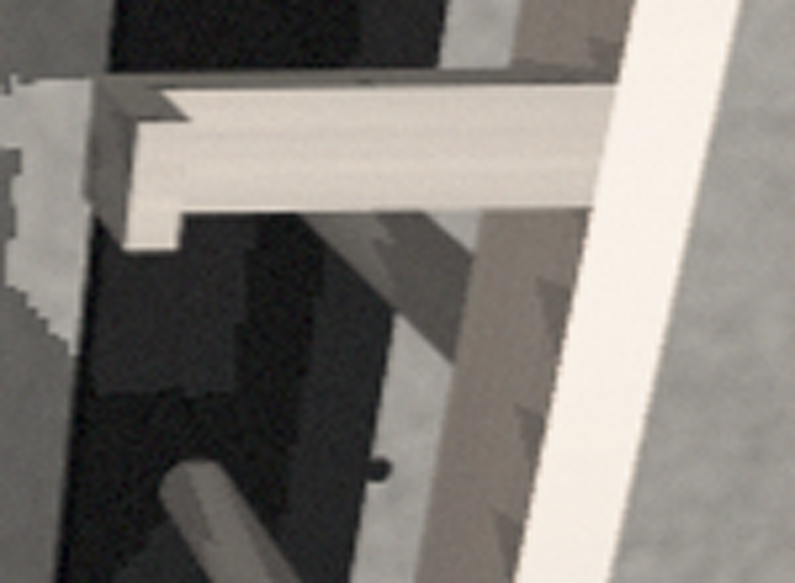

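Emit:
servo_tool --pt "0 0.008 0.04 0.06 0 0 -0.004" --pt "0 0.008 0.08 0.12 0 0 -0.004" --pt "0 0.008 0.12 0.185 0 0 -0.004" --pt "0 0.008 0.12 0.185 0 0 -0.004"

```text
time: 35.97
ee_pos: [0.505, 0.3922, 0.1237]
tool_rot: [0.736, 0.677, -0.002, -0.0]
wrist_force: [-0.2, 0.3, -1.8]
finger_gap: 0.056
```

Run:
```python
from h import *
s=monitor.observe();print(s['ee_pos'],rcoord(s['ee_pos'],0),s['wrist_force'])
p=HOOK[0]+RX*.002
move((*p,.1256),RY+np.pi/2)
c=cam("wrist","w30");crop(c,0,0,512,384,"w30b")
t=cam("side","s30");crop(t,100,200,300,350,"s30b")
```

```text
[0.50504405 0.39215446 0.12372597] [-0.08335606 -0.0014612 ] [-0.2312942   0.32696381 -1.84888111]
tcp [0.505  0.3922 0.1237] yaw 85.27 -> shift [ 0.006  0.569 -0.014] turn [-0.002  0.002  0.004]
```

View pics/w30b.png

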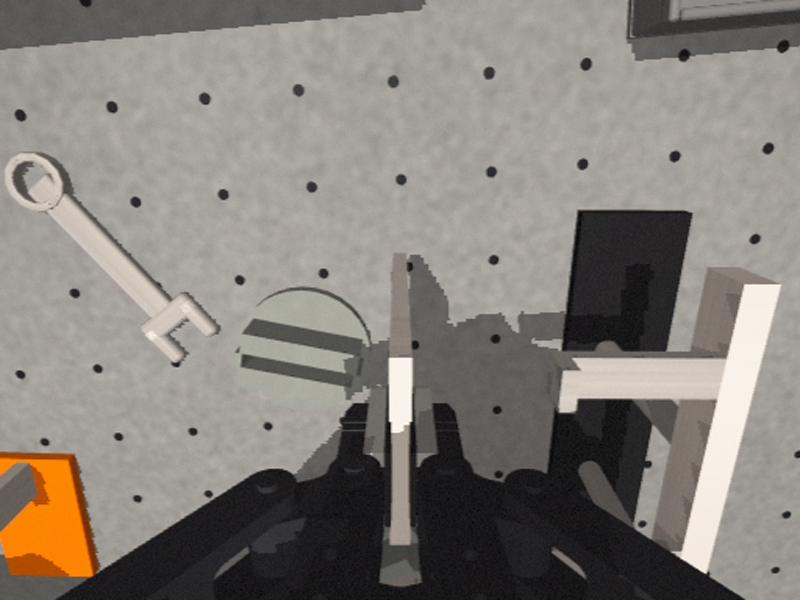

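View pics/s30b.png

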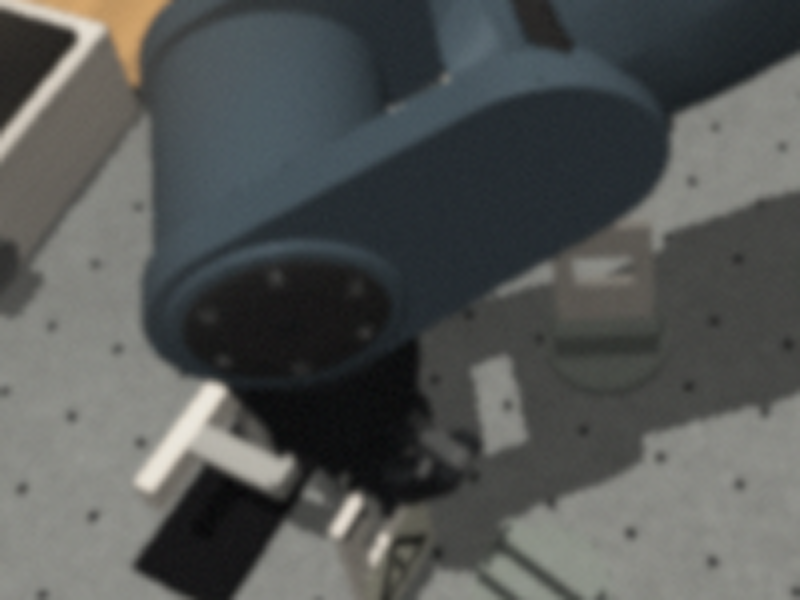

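Emit:
servo_tool --pt "0 0.003 0.06 -0.014 0 0 0.004" --pt "0 0.005 0.13 -0.014 0 0 0.004" --pt "0 0.005 0.2 -0.014 0 0 0.004" --pt "0 0.005 0.27 -0.014 0 0 0.004" --pt "0 0.005 0.34 -0.014 0 0 0.004" --pt "0 0.005 0.37 -0.014 0 0 0.004" --pt "0 0.005 0.37 -0.014 0 0 0.004"

```text
time: 36.65
ee_pos: [0.5616, 0.389, 0.1288]
tool_rot: [0.738, 0.674, 0.0, 0.0]
wrist_force: [-0.4, -0.2, -0.7]
finger_gap: 0.058
```

Run:
```python
from h import *
s=monitor.observe();print(s['ee_pos'],rcoord(s['ee_pos'],0),s['wrist_force'])
p=HOOK[0]+RX*.002
move((*p,.1256),RY+np.pi/2)
c=cam("wrist","w31");crop(c,150,120,450,345,"w31b")
```

```text
[0.56158835 0.38896245 0.12877006] [-0.02675186  0.00038589] [-0.4384117  -0.23078369 -0.65447457]
tcp [0.5616 0.389  0.1288] yaw 84.82 -> shift [-0.002  0.192  0.021] turn [ 0.    -0.    -0.001]
```

View pics/w31b.png

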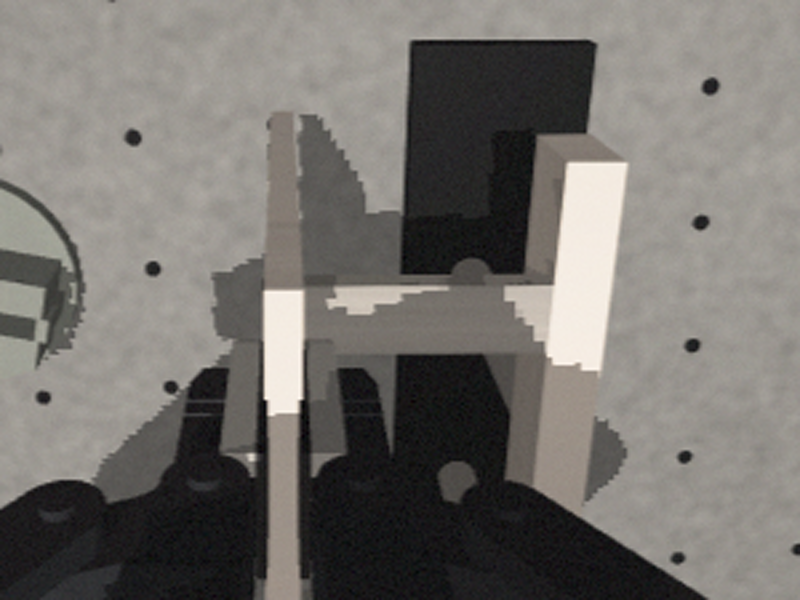

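Emit:
servo_tool --pt "0 0 0 0.018 0 0 0" --pt "0 -0.002 0.06 0.018 0 0 0" --pt "0 -0.002 0.12 0.018 0 0 0" --pt "0 -0.002 0.18 0.018 0 0 0" --pt "0 -0.002 0.195 0.018 0 0 0" --pt "0 -0.002 0.195 0.018 0 0 0"

```text
time: 37.2
ee_pos: [0.5903, 0.3862, 0.1261]
tool_rot: [0.738, 0.674, 0.0, 0.0]
wrist_force: [0.4, 0.2, -1.7]
finger_gap: 0.058
```

Run:
```python
from h import *
s=monitor.observe();print(s['ee_pos'],rcoord(s['ee_pos'],0),s['wrist_force'])
move((*HOOK[0]+RX*.002,.1106),RY+np.pi/2)
```

```text
[0.5902889  0.38618241 0.12605034] [0.00208219 0.00016817] [ 0.44056885  0.23659048 -1.69126612]
tcp [0.5903 0.3862 0.1261] yaw 84.83 -> shift [-0.001 -0.001  0.103] turn [ 0.    -0.    -0.001]
```

Now lower gently onto the strap.

Emit:
servo_tool --pt "0 0 0 0.03 0 0 0" --pt "0 0 0 0.06 0 0 0" --pt "0 0 0 0.09 0 0 0" --pt "0 0 0 0.09 0 0 0"

```text
time: 37.53
ee_pos: [0.5886, 0.3862, 0.1113]
tool_rot: [0.738, 0.675, -0.001, -0.0]
wrist_force: [0.4, -0.3, -1.4]
finger_gap: 0.059
```

Emit:
servo_tool --pt "0 0 0 0.01 0 0 0" --pt "0 0 0 0.01 0 0 0"

```text
time: 37.7
ee_pos: [0.5893, 0.3865, 0.111]
tool_rot: [0.738, 0.675, -0.0, -0.0]
wrist_force: [0.5, -0.4, -1.1]
finger_gap: 0.057
```

Emit:
servo_tool --pt "0 0 0 0.01 0 0 0" --pt "0 0 0 0.01 0 0 0" --pt "0 0 0 0.01 0 0 0"

```text
time: 37.95
ee_pos: [0.5894, 0.3865, 0.1098]
tool_rot: [0.738, 0.675, 0.0, -0.0]
wrist_force: [-0.2, -0.5, -2.0]
finger_gap: 0.054
```

Emit:
servo_tool --pt "0 0 0 0.01 0 0 0" --pt "0 0 0 0.01 0 0 0" --pt "0 0 0 0.01 0 0 0"

```text
time: 38.2
ee_pos: [0.5896, 0.3866, 0.1096]
tool_rot: [0.738, 0.675, 0.0, 0.0]
wrist_force: [-4.2, -2.2, 6.8]
finger_gap: 0.059
```

Emit:
servo_tool --pt "0.13 0 0 -0.005 0 0 0" --pt "0.13 0 0 -0.005 0 0 0" --pt "0.13 0 0 -0.005 0 0 0" --pt "0.13 0 0 -0.005 0 0 0"

```text
time: 38.53
ee_pos: [0.5894, 0.3864, 0.1089]
tool_rot: [0.738, 0.675, -0.0, -0.0]
wrist_force: [1.3, 0.2, 0.1]
finger_gap: 0.129
```

Run:
```python
from h import *
s=monitor.observe();print(s['ee_pos'],s['finger_gap'],s['wrist_force'])
c=cam("wrist","w32");crop(c,150,120,450,345,"w32b")
```

```text
[0.58942599 0.38642918 0.10886066] 0.12865441120203033 [1.27827263 0.19631302 0.08454312]
```

View pics/w32b.png

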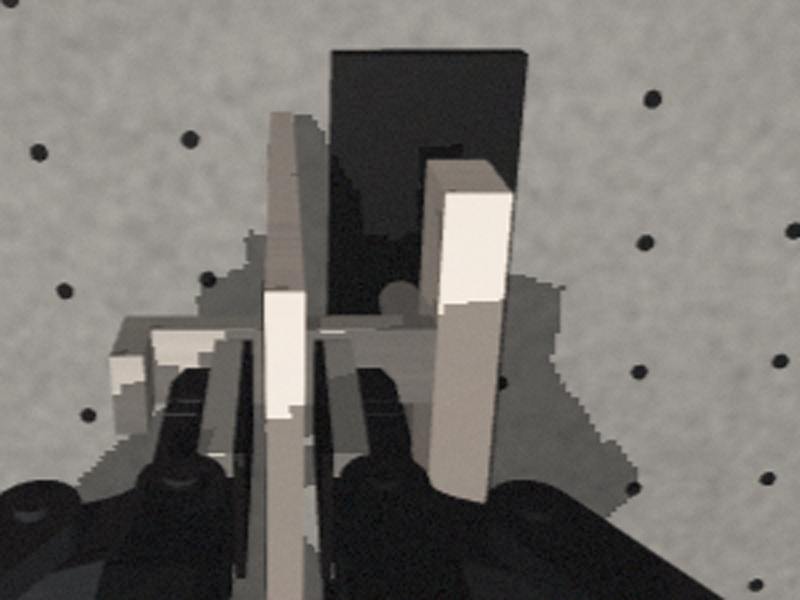

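Free and hanging on the strap. Rising straight up.

Emit:
servo_tool --pt "0.14 0 0 -0.05 0 0 0" --pt "0.16 0 0 -0.12 0 0 0" --pt "0.25 0 0 -0.25 0 0 0" --pt "0.35 0 0 -0.5 0 0 0" --pt "0.35 0 0 -0.75 0 0 0" --pt "0.35 0 0 -0.95 0 0 0" --pt "0.35 0 0 -0.95 0 0 0"

```text
time: 39.17
ee_pos: [0.5915, 0.3877, 0.2606]
tool_rot: [0.738, 0.675, 0.006, 0.001]
wrist_force: [0.4, 0.3, 1.5]
finger_gap: 0.35
```

Run:
```python
from h import *
s=monitor.observe();print(s['ee_pos'],s['finger_gap'],s['wrist_force'])
c=cam("wrist","w33");crop(c,0,0,512,384,"w33b")
move((.4698,.1857,.20),np.radians(203))
```

```text
[0.59147684 0.38765083 0.26055784] 0.34962673643978404 [0.40288086 0.26857877 1.48729413]
tcp [0.5907 0.3872 0.2568] yaw 84.87 -> shift [-1.412 -0.685  0.368] turn [ 0.005  0.002 -1.313]
```

View pics/w33b.png

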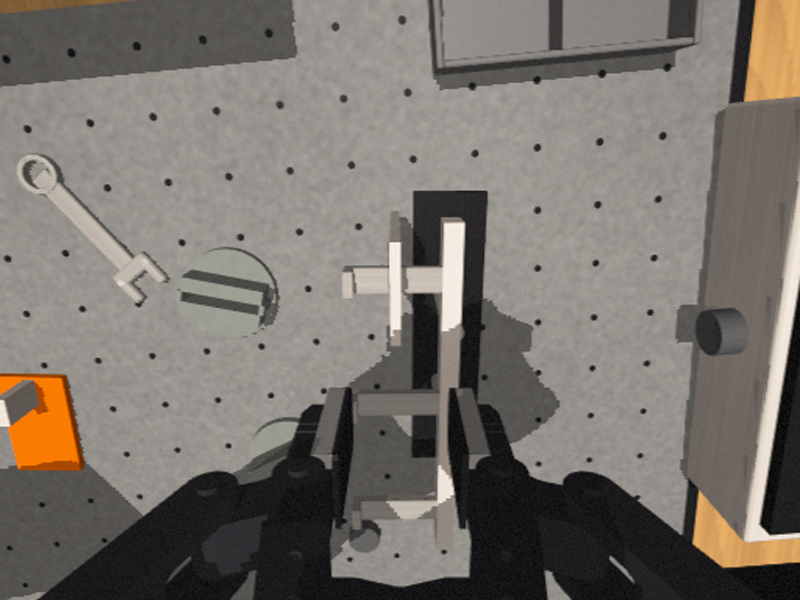

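Emit:
servo_tool --pt "0.35 -0.12 -0.06 0 0 0 -0.07" --pt "0.35 -0.24 -0.12 0 0 0 -0.14" --pt "0.35 -0.36 -0.18 0 0 0 -0.21" --pt "0.35 -0.48 -0.24 0 0 0 -0.28" --pt "0.35 -0.6 -0.3 0 0 0 -0.35" --pt "0.35 -0.72 -0.36 0 0 0 -0.42" --pt "0.35 -0.84 -0.42 0 0 0 -0.49" --pt "0.35 -0.95 -0.48 0 0 0 -0.56" --pt "0.35 -1 -0.5 0 0 0 -0.63" --pt "0.35 -1 -0.5 0 0 0 -0.66"

```text
time: 40.05
ee_pos: [0.5003, 0.2423, 0.2515]
tool_rot: [0.304, 0.953, -0.0, -0.0]
wrist_force: [0.4, 0.1, -0.3]
finger_gap: 0.354
```

Run:
```python
from h import *
move((.4698,.1857,.22),np.radians(203))
```

```text
tcp [0.5003 0.2423 0.2515] yaw 144.57 -> shift [-0.053 -0.425  0.21 ] turn [-0.    -0.    -0.649]
```

Emit:
servo_tool --pt "0.35 -0.01 -0.06 0.03 0 0 -0.07" --pt "0.35 -0.01 -0.12 0.06 0 0 -0.14" --pt "0.35 -0.02 -0.18 0.09 0 0 -0.21" --pt "0.35 -0.03 -0.24 0.12 0 0 -0.28" --pt "0.35 -0.04 -0.3 0.12 0 0 -0.35" --pt "0.35 -0.05 -0.36 0.12 0 0 -0.42" --pt "0.35 -0.05 -0.425 0.12 0 0 -0.49" --pt "0.35 -0.053 -0.425 0.12 0 0 -0.56" --pt "0.35 -0.053 -0.425 0.12 0 0 -0.63" --pt "0.35 -0.053 -0.425 0.12 0 0 -0.649" --pt "0.35 -0.053 -0.425 0.12 0 0 -0.649"

```text
time: 40.97
ee_pos: [0.4702, 0.1872, 0.2333]
tool_rot: [-0.197, 0.98, -0.0, -0.0]
wrist_force: [0.1, 1.0, 0.4]
finger_gap: 0.35
```

Run:
```python
from h import *
c=cam("wrist","w34");crop(c,0,0,512,384,"w34b")
move((.4698,.1857,.0745),np.radians(203))
```

```text
tcp [0.4702 0.1873 0.2333] yaw -157.38 -> shift [ 0.006 -0.009  1.058] turn [ 0.    -0.    -0.004]
```

View pics/w34b.png

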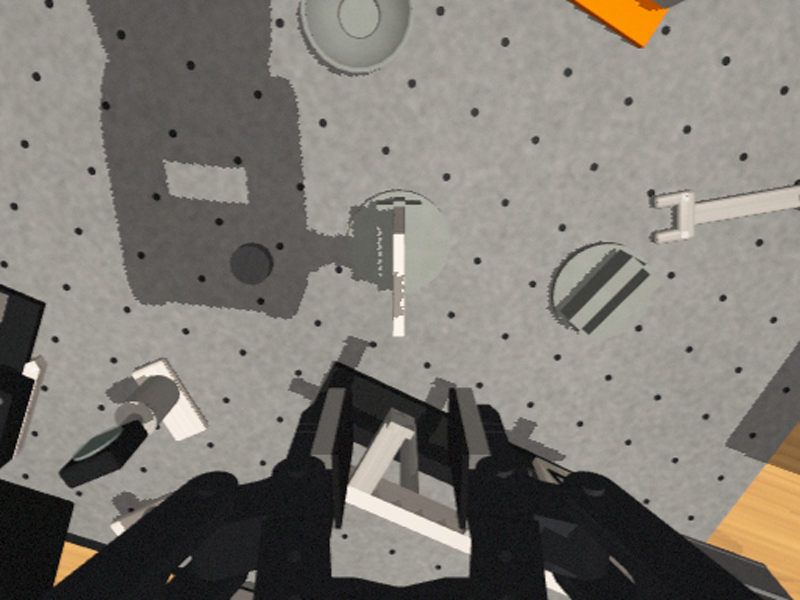

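Run:
```python
from h import *
c=cam("wrist")
w=corners(c,[(393,234),(405,234),(393,336),(405,336)],.126);d=(w[0]+w[1]-w[2]-w[3]);print(w.mean(0),np.degrees(np.arctan2(d[1],d[0])),np.linalg.norm(d)/2)
move((*w.mean(0),.0745),np.radians(202.7))
```

```text
[0.47039863 0.1867005 ] -157.45778349319207 0.0599087496520884
tcp [0.4703 0.1873 0.2333] yaw -157.41 -> shift [ 0.    -0.004  1.059] turn [ 0.    -0.    -0.001]
```

Emit:
servo_tool --pt "0.35 0.006 -0.006 0.2 0 0 -0.003" --pt "0.35 0.006 -0.006 0.4 0 0 -0.003" --pt "0.35 0.006 -0.006 0.6 0 0 -0.003" --pt "0.35 0.006 -0.006 0.8 0 0 -0.003" --pt "0.35 0.006 -0.006 0.95 0 0 -0.003" --pt "0.35 0.006 -0.006 0.98 0 0 -0.003" --pt "0.35 0.006 -0.006 0.98 0 0 -0.003"

```text
time: 41.65
ee_pos: [0.4693, 0.186, 0.0856]
tool_rot: [-0.198, 0.98, -0.0, -0.001]
wrist_force: [-0.9, -0.0, 1.1]
finger_gap: 0.351
```

Run:
```python
from h import *
c=cam("wrist","w35");crop(c,100,150,412,384,"w35b")
move((.4698,.1857,.0745),np.radians(202.8));print(monitor.observe()['wrist_force'])
```

```text
tcp [0.4702 0.1863 0.0869] yaw -157.09 -> shift [ 0.004 -0.002  0.083] turn [ 0.    -0.     0.001]
[-0.03397103 -0.07441378  0.75823965]
```

View pics/w35b.png

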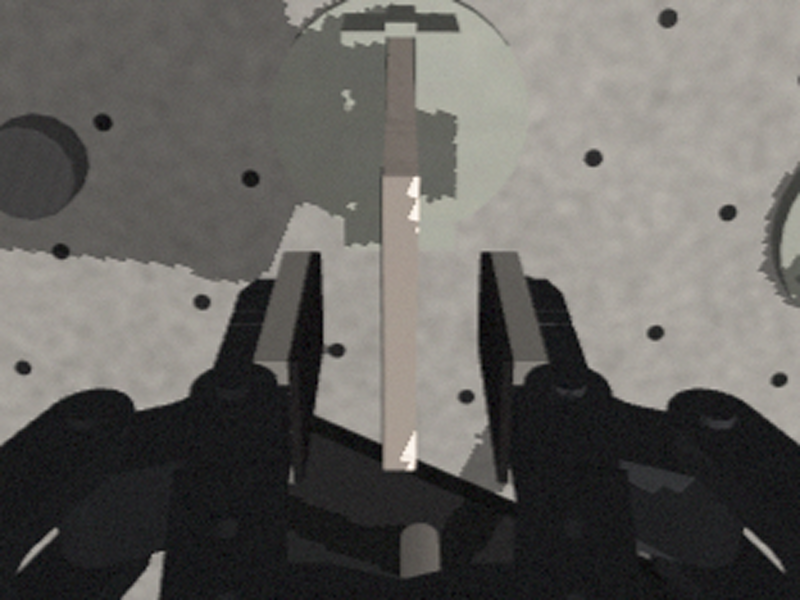

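Emit:
servo_tool --pt "0.35 0 0 0.05 0 0 0" --pt "0.35 0 0 0.08 0 0 0" --pt "0 0 0 0.08 0 0 0" --pt "0 0 0 0.08 0 0 0" --pt "0 0 0 0.08 0 0 0" --pt "0 0 0 0.08 0 0 0" --pt "0 0 0 0.08 0 0 0"

```text
time: 42.28
ee_pos: [0.4704, 0.1863, 0.075]
tool_rot: [-0.199, 0.98, 0.0, 0.0]
wrist_force: [0.1, 1.5, 4.4]
finger_gap: 0.055
```

Emit:
servo_tool --pt "0 0 0 -0.06 0 0 0" --pt "0 0 0 -0.15 0 0 0" --pt "0 0 0 -0.25 0 0 0" --pt "0 0 0 -0.4 0 0 0" --pt "0 0 0 -0.53 0 0 0" --pt "0 0 0 -0.53 0 0 0"

```text
time: 42.78
ee_pos: [0.4717, 0.1867, 0.1579]
tool_rot: [-0.199, 0.98, 0.0, 0.003]
wrist_force: [0.5, -0.4, -1.5]
finger_gap: 0.058
```

Run:
```python
from h import *
s=monitor.observe();print(s['ee_pos'],s['finger_gap'],s['wrist_force'])
move((*HOOK[2]-RX*.10,.155),RY+np.pi/2)
c=cam("wrist","w36");crop(c,0,0,512,384,"w36b")
```

```text
[0.47167473 0.18671539 0.15787711] 0.05756203001615877 [ 0.47913966 -0.38378076 -1.48599232]
tcp [0.4717 0.1867 0.1579] yaw -157.05 -> shift [-0.118  0.245  0.02 ] turn [0.003 0.003 1.312]
```

View pics/w36b.png

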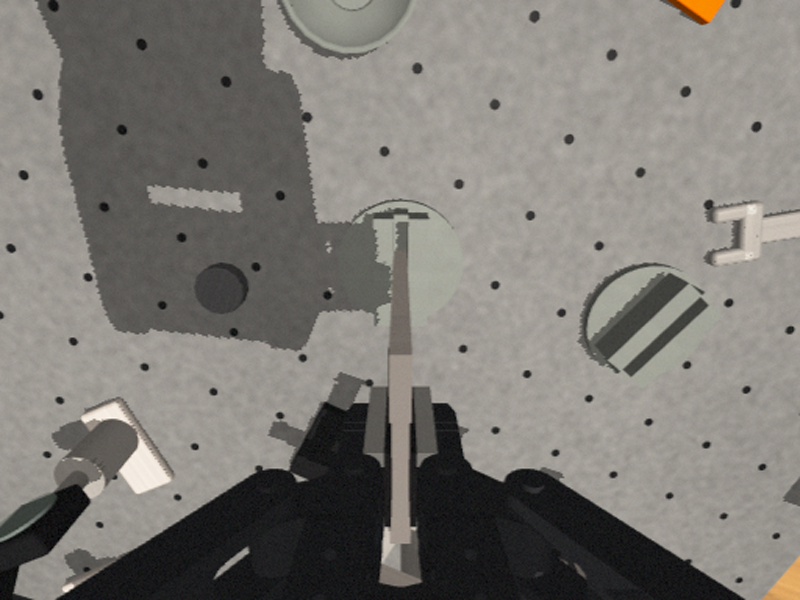

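Emit:
servo_tool --pt "0 0 0 0 0 0 0.07" --pt "0 0 0 0 0 0 0.14" --pt "0 0 0 0 0 0 0.21" --pt "0 0 0 0 0 0 0.28" --pt "0 0 0 0 0 0 0.35" --pt "0 0 0 0 0 0 0.42" --pt "0 0 0 0 0 0 0.49" --pt "0 0 0 0 0 0 0.56" --pt "0 0 0 0 0 0 0.63" --pt "0 0 0 0 0 0 0.7" --pt "0 0 0 0 0 0 0.7"

```text
time: 43.75
ee_pos: [0.4694, 0.186, 0.153]
tool_rot: [0.345, 0.939, -0.001, -0.001]
wrist_force: [-0.1, -0.3, -1.1]
finger_gap: 0.057
```

Run:
```python
from h import *
move((*HOOK[2]-RX*.10,.150),RY+np.pi/2)
```

```text
tcp [0.4694 0.186  0.153 ] yaw 139.66 -> shift [0.158 0.229 0.02 ] turn [-0.001 -0.     0.608]
```

Emit:
servo_tool --pt "0 0.02 0.02 0 0 0 0.07" --pt "0 0.04 0.05 0 0 0 0.14" --pt "0 0.06 0.08 0 0 0 0.21" --pt "0 0.08 0.11 0 0 0 0.28" --pt "0 0.1 0.15 0 0 0 0.35" --pt "0 0.12 0.18 0 0 0 0.42" --pt "0 0.14 0.21 0 0 0 0.49" --pt "0 0.158 0.229 0 0 0 0.56" --pt "0 0.158 0.229 0 0 0 0.608" --pt "0 0.158 0.229 0 0 0 0.608"

```text
time: 44.58
ee_pos: [0.4736, 0.2277, 0.1533]
tool_rot: [0.736, 0.677, -0.001, -0.0]
wrist_force: [0.1, -0.1, -0.9]
finger_gap: 0.055
```

Run:
```python
from h import *
s=monitor.observe();print(s['ee_pos'],rcoord(s['ee_pos'],2),s['finger_gap'])
move((*HOOK[2]-RX*.085,.1253),RY+np.pi/2)
c=cam("wrist","w37");crop(c,0,0,512,384,"w37b");crop(c,330,190,480,300,"w37c",5.3)
```

```text
[0.47355726 0.22774326 0.15327835] [-0.10006105  0.00024939] 0.05457931220930167
tcp [0.4736 0.2277 0.1533] yaw 85.26 -> shift [-0.002  0.101  0.186] turn [-0.001  0.     0.004]
```

View pics/w37b.png

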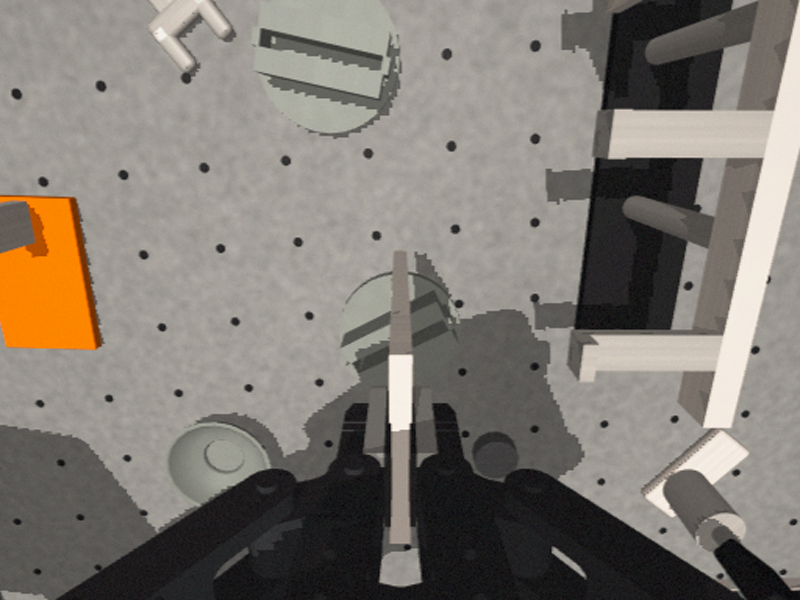

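View pics/w37c.png

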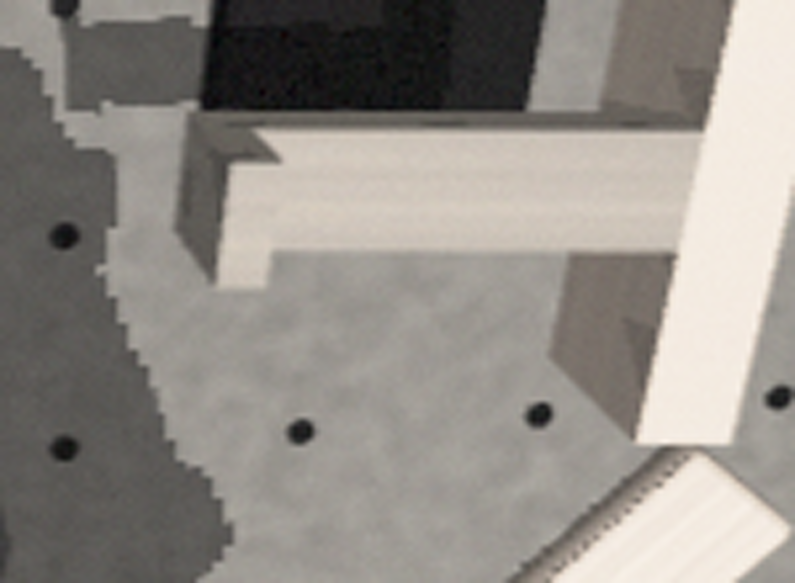

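Run:
```python
from h import *
c=cam("wrist")
P=lambda pts,z: onz(c,(np.array(pts,float)+.5)/5.3+np.array((330,190))-.5,z)[:,:2]
print([rcoord(q,2).round(4) for q in P([(228,163),(277,163),(216,288),(267,288)],.14)],[rcoord(q,2).round(4) for q in P([(705,130),(680,252)],.13)])
print([rcoord(q,2).round(4) for q in corners(c,[(400,355),(400,543)],.1533+.051)])
print(corners(c,[(670,500)],.0))
```

```text
[array([-0.0288,  0.0067]), array([-0.0232,  0.0068]), array([-0.0282, -0.0092]), array([-0.0222, -0.0091])] [array([0.0316, 0.0073]), array([ 0.032 , -0.0088])]
[array([-0.0996,  0.0307]), array([-0.099 , -0.0293])]
[[0.66519358 0.02861439]]
```

Emit:
servo_tool --pt "0 -0.002 0.03 0.06 0 0 0.004" --pt "0 -0.002 0.06 0.12 0 0 0.004" --pt "0 -0.002 0.1 0.18 0 0 0.004" --pt "0 -0.002 0.1 0.18 0 0 0.004" --pt "0 -0.002 0.1 0.18 0 0 0.004"

```text
time: 45.1
ee_pos: [0.4888, 0.2259, 0.126]
tool_rot: [0.738, 0.675, -0.001, -0.0]
wrist_force: [0.5, -0.2, -1.5]
finger_gap: 0.059
```

Run:
```python
from h import *
s=monitor.observe();print(s['ee_pos'],rcoord(s['ee_pos'],2))
move((*HOOK[2]+RX*.002,.1253),RY+np.pi/2)
```

```text
[0.48881808 0.22586888 0.12596028] [-0.08469402 -0.00026096]
tcp [0.4888 0.2259 0.126 ] yaw 84.88 -> shift [0.002 0.578 0.003] turn [-0.001  0.    -0.   ]
```

Emit:
servo_tool --pt "0 -0.005 0.06 0.004 0 0 0" --pt "0 -0.005 0.13 0.004 0 0 0" --pt "0 -0.005 0.2 0.004 0 0 0" --pt "0 -0.005 0.27 0.004 0 0 0" --pt "0 -0.005 0.34 0.004 0 0 0" --pt "0 -0.005 0.37 0.004 0 0 0" --pt "0 -0.005 0.37 0.004 0 0 0"

```text
time: 45.68
ee_pos: [0.5455, 0.2202, 0.1264]
tool_rot: [0.738, 0.675, 0.0, 0.0]
wrist_force: [0.0, 0.3, -1.4]
finger_gap: 0.056
```

Emit:
servo_tool --pt "0 0 0.05 0.01 0 0 0" --pt "0 0 0.11 0.01 0 0 0" --pt "0 0 0.17 0.01 0 0 0" --pt "0 0 0.21 0.01 0 0 0" --pt "0 0 0.21 0.01 0 0 0"

```text
time: 46.1
ee_pos: [0.5768, 0.2175, 0.1249]
tool_rot: [0.738, 0.675, 0.0, 0.0]
wrist_force: [0.4, 0.4, -1.3]
finger_gap: 0.051
```

Run:
```python
from h import *
s=monitor.observe();print(s['ee_pos'],rcoord(s['ee_pos'],2),s['wrist_force'])
move((*HOOK[2]+RX*.003,.1106),RY+np.pi/2)
c=cam("wrist","w38");crop(c,150,120,450,345,"w38b")
```

```text
[0.57681756 0.2174809  0.12488276] [ 0.00370272 -0.00079309] [ 0.3857952   0.35434439 -1.26534688]
tcp [0.5768 0.2175 0.1249] yaw 84.84 -> shift [ 0.005 -0.005  0.095] turn [ 0.    -0.    -0.001]
```

View pics/w38b.png

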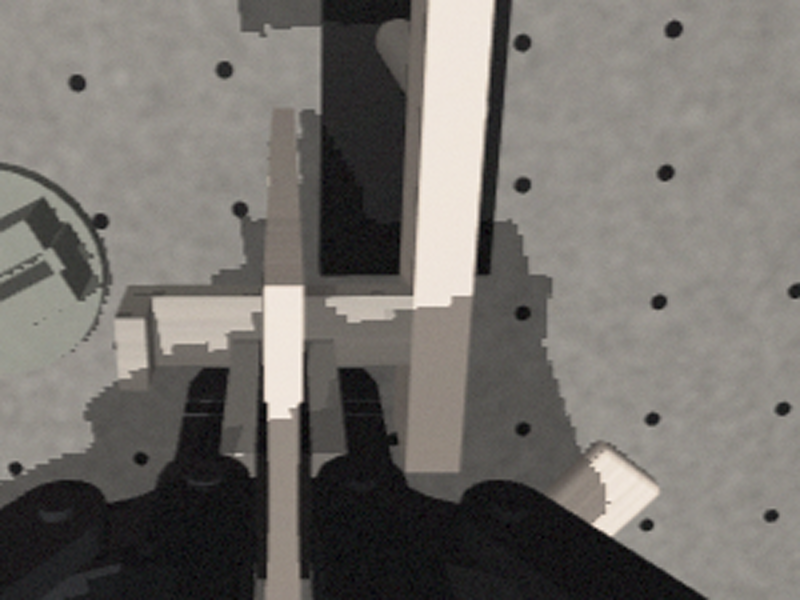

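Threaded. Lowering onto the strap.

Emit:
servo_tool --pt "0 0 0 0.03 0 0 0" --pt "0 0 0 0.06 0 0 0" --pt "0 0 0 0.085 0 0 0" --pt "0 0 0 0.085 0 0 0" --pt "0 0 0 0.085 0 0 0"

```text
time: 46.57
ee_pos: [0.5752, 0.2176, 0.1118]
tool_rot: [0.738, 0.675, -0.0, -0.0]
wrist_force: [0.6, 0.7, -1.3]
finger_gap: 0.057
```

Emit:
servo_tool --pt "0 0 0 0.012 0 0 0" --pt "0 0 0 0.012 0 0 0" --pt "0 0 0 0.012 0 0 0"

```text
time: 46.82
ee_pos: [0.5755, 0.2177, 0.1104]
tool_rot: [0.738, 0.675, 0.0, 0.0]
wrist_force: [1.0, -0.4, -1.6]
finger_gap: 0.054
```

Emit:
servo_tool --pt "0 0 0 0.01 0 0 0" --pt "0 0 0 0.01 0 0 0" --pt "0 0 0 0.01 0 0 0"

```text
time: 47.07
ee_pos: [0.5757, 0.2177, 0.109]
tool_rot: [0.738, 0.675, 0.0, 0.0]
wrist_force: [0.5, -0.3, -0.3]
finger_gap: 0.057
```

Emit:
servo_tool --pt "0 0 0 0.007 0 0 0" --pt "0 0 0 0.007 0 0 0" --pt "0 0 0 0.007 0 0 0"

```text
time: 47.32
ee_pos: [0.5758, 0.2178, 0.1089]
tool_rot: [0.738, 0.675, 0.0, 0.0]
wrist_force: [-2.6, -1.4, 9.7]
finger_gap: 0.054
```

Emit:
servo_tool --pt "0.13 0 0 -0.005 0 0 0" --pt "0.13 0 0 -0.005 0 0 0" --pt "0.13 0 0 -0.005 0 0 0" --pt "0.13 0 0 -0.005 0 0 0"

```text
time: 47.65
ee_pos: [0.5754, 0.2176, 0.1083]
tool_rot: [0.738, 0.675, -0.0, -0.0]
wrist_force: [-0.4, -0.2, -1.1]
finger_gap: 0.128
```

Run:
```python
from h import *
s=monitor.observe();print(s['ee_pos'],s['finger_gap'],s['wrist_force'])
c=cam("wrist","w39");crop(c,150,120,450,345,"w39b")
```

```text
[0.57544754 0.2176353  0.10834624] 0.127773912039751 [-0.35558183 -0.23044784 -1.11111495]
```

View pics/w39b.png

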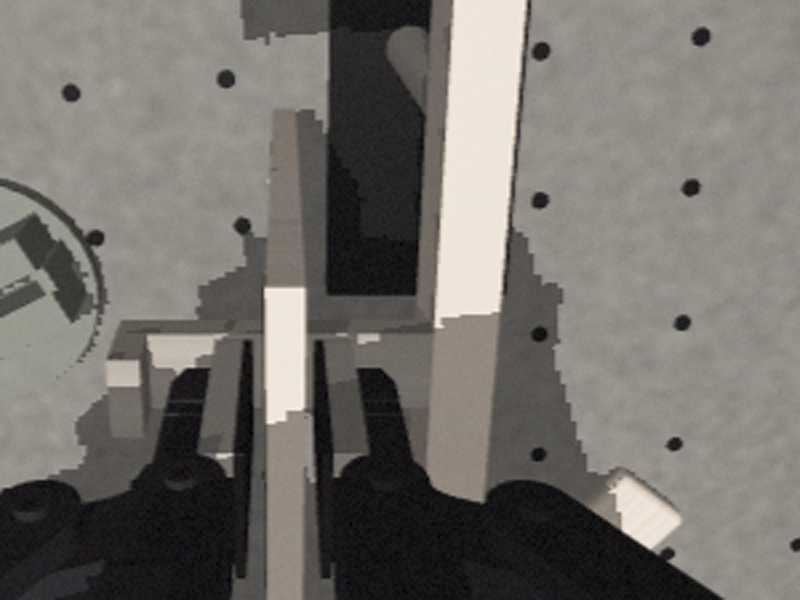

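Emit:
servo_tool --pt "0.14 0 0 -0.05 0 0 0" --pt "0.16 0 0 -0.12 0 0 0" --pt "0.25 0 0 -0.25 0 0 0" --pt "0.35 0 0 -0.5 0 0 0" --pt "0.35 0 0 -0.75 0 0 0" --pt "0.35 0 0 -0.95 0 0 0" --pt "0.35 0 0 -0.95 0 0 0"

```text
time: 48.28
ee_pos: [0.5779, 0.2184, 0.2591]
tool_rot: [0.738, 0.675, 0.005, 0.002]
wrist_force: [1.4, 0.0, 0.5]
finger_gap: 0.348
```

Emit:
servo_tool --pt "0.35 -0.2 -0.15 -0.1 0 0 0" --pt "0.35 -0.4 -0.3 -0.2 0 0 0" --pt "0.35 -0.6 -0.45 -0.3 0 0 0" --pt "0.35 -0.8 -0.6 -0.4 0 0 0" --pt "0.35 -1 -0.8 -0.4 0 0 0" --pt "0.35 -1 -1 -0.4 0 0 0" --pt "0.35 -1 -1 -0.4 0 0 0"

```text
time: 48.87
ee_pos: [0.409, 0.0809, 0.3123]
tool_rot: [0.739, 0.674, 0.0, 0.0]
wrist_force: [-0.8, 0.4, 0.8]
finger_gap: 0.354
```

Emit:
servo_tool --pt "0.35 -0.2 0 0 0 0 0" --pt "0.35 -0.4 0 0 0 0 0" --pt "0.35 -0.6 -0.1 0 0 0 0" --pt "0.35 -0.8 -0.2 0 0 0 0" --pt "0.35 -1 -0.3 0 0 0 0" --pt "0.35 -1 -0.3 0 0 0 0" --pt "0.35 -1 -0.3 0 0 0 0"

```text
time: 49.45
ee_pos: [0.3544, -0.0646, 0.3118]
tool_rot: [0.739, 0.674, 0.0, 0.001]
wrist_force: [0.2, -0.0, -0.2]
finger_gap: 0.348
```

Run:
```python
from h import *
s=monitor.observe();print(s['time'],s['ee_pos'],s['wrist_force'])
c=cam("top","t40");crop(c,60,80,420,330,"t40b");c=cam("side","s40");crop(c,80,60,400,384,"s40b")
c=cam("wrist");crop(c,0,0,512,384,"w40b")
```

```text
49.45 [ 0.35436346 -0.06462986  0.3118082 ] [ 0.19606785 -0.02471112 -0.16426873]
```

View pics/t40b.png

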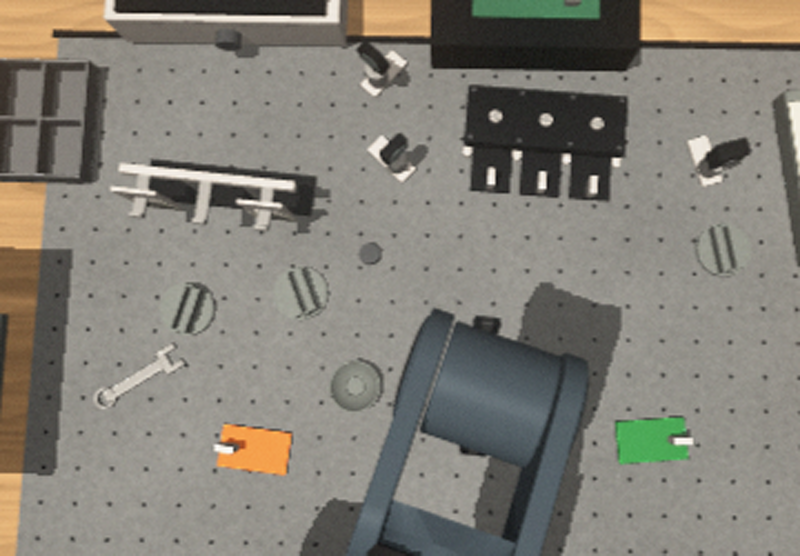

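View pics/s40b.png

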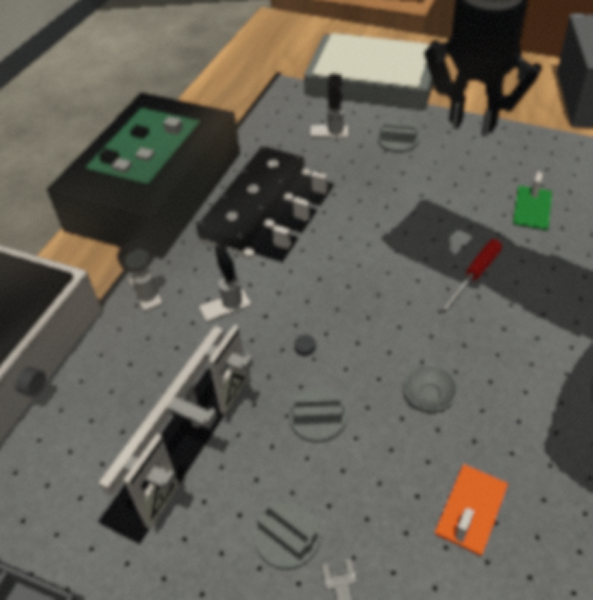

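View pics/w40b.png

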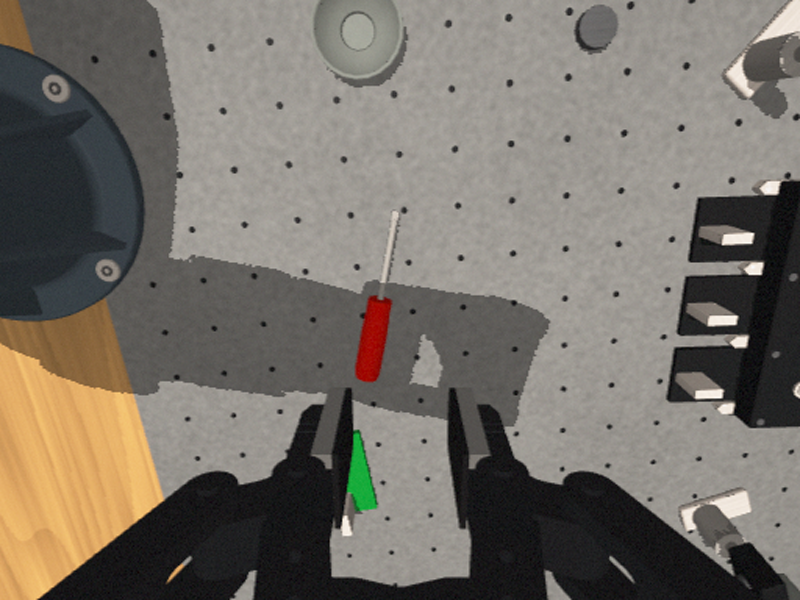

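Run:
```python
from h import *
c=cam("wrist")
print([hcoord(q).round(4).tolist() for q in corners(c,[(696,198),(690,262),(686,277),(679,334),(676,347),(668,401)],.008)])
```

```text
[[-0.0499, 0.1057], [-0.0461, 0.0459], [-0.0477, 0.0312], [-0.0457, -0.0275], [-0.0466, -0.0415], [-0.0461, -0.1026]]
```

Run:
```python
from h import *
c=cam("wrist"); crop(c,420,110,512,270,"w41",3.75)
```

```text
(no output)
```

View pics/w41.png

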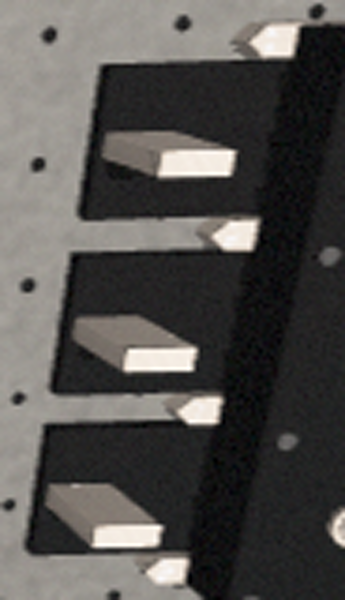

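Run:
```python
from h import *
c=cam("wrist")
P=lambda pts,z: onz(c,(np.array(pts,float)+.5)/3.75+np.array((420,110))-.5,z)[:,:2]
print([hcoord(q).round(4).tolist() for q in P([(103,66),(82,217),(73,253),(53,392),(46,424),(29,551)],.008)])
print([hcoord(q).round(4).tolist() for q in P([(235,41),(198,233),(168,407),(142,572)],.011)])
```

```text
[[-0.0476, 0.1051], [-0.0464, 0.0463], [-0.0477, 0.0317], [-0.0469, -0.028], [-0.0477, -0.0423], [-0.0463, -0.1022]]
[[-0.0015, 0.1133], [-0.0016, 0.0393], [-0.0002, -0.0348], [0.0023, -0.1122]]
```

```bash
python3 -c "
from cell import close_job
print(close_job())"
```

```text
the job is handed in; nothing more can be done
None
```

I handed the job in at about 49.5 s with all three plates home in their own slots and both tags hanging on hooks. No verdict was reported. Only two tags were there; the third foot was empty.

- **Plates:** I pushed each one front edge first until it met the stop, with 15–18 N at contact. In the last picture their rear edges lie level to within about 1 mm, some 47 mm in front of the mouth. That fits a stop roughly 53–55 mm in.
- **Tags:** They hang on the two outer hooks, mid-strap, and the side view shows both triangle faces pointing outward.
- **Other things:** The mirror, lens and detector are standing. I never went near the green and orange look-alikes.

**What went wrong or disagreed:**
- **Reported tool point:** The real fingertips stand about 27 mm behind the reported TCP. My first grasp therefore slipped off the middle plate's fin and dragged the plate about 6 cm.
- **Hard press on the bench:** While measuring that offset, the shut fingers pressed the bench with up to 88 N at the wrist. That is under the 120 N limit for the wrist, but harder than I intended.
- **Knocked plate:** The right-hand plate was knocked aside partway through. I measured it again before gripping it.

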